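# Refit a pipe threader's chip chute: clear the drains and lap the lining plates

## Task

Put the cleaned chip chute back into service: one or both drain pipes still have an orange bung in the bore, so push each through with the rod from the inlet side into the catch pan, lay the rod back in its cradle, and slide the strainer screen fully home into the slot in front of the inlets. Lay the four loose lining plates on the chute like roof slates, one course after another from the bottom up, each square to the chute with its rib end downhill and its lower edge on its yellow line, lapping over the plate below. Do not disturb the bottle, wrench and coupling; if a plate gets knocked on the way, put it right.

Things in the scene. Friction and masses are not known exactly. Their poses are not given: they have to be found in the camera images.
- deck: red chip chute of a pipe threader on a fixed stand: its deck slopes 20 degrees, 250 long, 128 wide between side cheeks 18 high; origin on the deck's top surface, middle of its lower end, 50 above the bench; x up the slope, y across, z square out of the deck. Starter strip 5 thick on its lowest 45. Yellow lines across deck and cheeks at x = 20, 70, 120, 170: lower edges of courses 1 to 4
- plate1: loose aluminium lining plate, 75 (x) by 110 (y) by 5 thick, 0.18 kg, one of four alike, interchangeable; starts flat on the bench; origin under its centre, z up out of its top. Yellow lifting rib on top, 10 wide (y), 34 long (x), up to 33 above the underside, centred 14 towards -x of the origin, i.e. nearer the lower edge (-x), which goes downhill
- plate2: loose aluminium lining plate, 75 (x) by 110 (y) by 5 thick, 0.18 kg, one of four alike, interchangeable; starts flat on the bench; origin under its centre, z up out of its top. Yellow lifting rib on top, 10 wide (y), 34 long (x), up to 33 above the underside, centred 14 towards -x of the origin, i.e. nearer the lower edge (-x), which goes downhill
- plate3: loose aluminium lining plate, 75 (x) by 110 (y) by 5 thick, 0.18 kg, one of four alike, interchangeable; starts flat on the bench; origin under its centre, z up out of its top. Yellow lifting rib on top, 10 wide (y), 34 long (x), up to 33 above the underside, centred 14 towards -x of the origin, i.e. nearer the lower edge (-x), which goes downhill
- plate4: loose aluminium lining plate, 75 (x) by 110 (y) by 5 thick, 0.18 kg, one of four alike, interchangeable; starts flat on the bench; origin under its centre, z up out of its top. Yellow lifting rib on top, 10 wide (y), 34 long (x), up to 33 above the underside, centred 14 towards -x of the origin, i.e. nearer the lower edge (-x), which goes downhill
- plate1_tail (a point): middle of plate 1's upper (+x) edge, at its underside. A plate properly laid has this edge on the bare deck and its lower 25 lapped on the starter strip or the plate below, so that the underside of its lower edge is about 7.5 off the deck and the plate 5.7 degrees flatter than the deck. Friction holds plates where they are set down
- plate2_tail (a point): middle of plate 2's upper (+x) edge, at its underside. A plate properly laid has this edge on the bare deck and its lower 25 lapped on the starter strip or the plate below, so that the underside of its lower edge is about 7.5 off the deck and the plate 5.7 degrees flatter than the deck. Friction holds plates where they are set down
- plate3_tail (a point): middle of plate 3's upper (+x) edge, at its underside. A plate properly laid has this edge on the bare deck and its lower 25 lapped on the starter strip or the plate below, so that the underside of its lower edge is about 7.5 off the deck and the plate 5.7 degrees flatter than the deck. Friction holds plates where they are set down
- plate4_tail (a point): middle of plate 4's upper (+x) edge, at its underside. A plate properly laid has this edge on the bare deck and its lower 25 lapped on the starter strip or the plate below, so that the underside of its lower edge is about 7.5 off the deck and the plate 5.7 degrees flatter than the deck. Friction holds plates where they are set down
- drain: drain manifold, fixed: two level steel pipe stubs on a red saddle, 60 apart, axes 65 above the bench, 80 long, 34 outside, 26.6 bore, open at both ends; at their outlets a grey open catch pan, walls 36 high; 22 before their inlets an upright slot (see slot), open between its two channels. Origin on the bench midway below the inlet mouths; x along the pipes from inlet (robot side) to outlet
- mouth1 (a point): centre of the inlet mouth of pipe 1 (y +30 in drain); axes as drain; the bore runs 80 along +x
- mouth2 (a point): centre of the inlet mouth of pipe 2 (y -30 in drain); axes as drain; the bore runs 80 along +x
- pan (a point): centre of the catch pan's inner floor, 4 above the bench, 128 along x from the mouths; inside 88 (x) by 122 (y)
- bung1: orange rubber bung stuck somewhere inside pipe 1, 24 across, 25 long, 30 g, origin at its centre, x along its axis; slides along the bore under a few newtons; may be absent
- bung2: the same, stuck inside pipe 2; may be absent
- rod: push rod, 0.25 kg: square black handle 26 by 26 by 70 long and a steel shaft 14 across standing 120 out of it; origin at the centre of the handle, x along the rod towards the tip (155 from the origin); it balances 22 ahead of the origin. Starts lying level in its cradle, axis 55 above the bench
- cradle: grey two-post cradle for the rod, fixed; origin on the bench under its middle, x towards the rod's tip. Rear post (12 long, notch 32 wide) under the handle 26 behind its centre; front post (12 long, notch 22 wide) under the shaft 125 ahead of it; lips no higher than 3 above the rod's axis; elsewhere free down to 6 above the bench
- cradle_seat (a point): where the handle's centre (rod origin) lies when the rod rests in the cradle, 55 above the bench; axes as cradle
- strainer: flat upright aluminium strainer screen, 5 thick (x), 110 wide (y), 75 tall (z), 0.16 kg, both faces alike; blue grip bar on top, 10 thick, 60 wide, its top 101 above the lower edge; origin at the middle of the lower edge. Starts standing in its drip stand
- slot (a point): middle of the sill of the strainer's slot at the drain inlets, 20 above the bench, where the strainer's origin ends; axes as drain. Two upright U-channels, grooves 8.5 wide (x), 114 apart bottom to bottom (y), from the sill up to 80 above the bench with flared lead-ins up to 92; pipes and straps beside it reach 86 above the bench
- stand: grey drip stand, fixed; origin on the bench under its middle; holds the strainer upright, its wide side along the stand's y, lower edge 10 above the bench, in two channels reaching 57 above the bench
- oil_bottle: bystander: yellow bottle with a red cap, 68 across, 160 tall, origin under its base
- wrench: bystander: steel wrench 220 long lying flat, origin at its middle underside
- coupling: bystander: dark steel pipe coupling standing on end, 52 across, 50 tall, origin under its base

How it is judged (in metres and radians):
On the way, in this order (a step that is already met when the one before it is completed fails the run):
1. a plate is laid as the bottom course: lower edge on the first line, lapped on the starter strip ((((x of plate1_tail in the frame of deck between 0.0886 and 0.1006 m and z of plate1_tail in the frame of deck below 0.004 m and z of plate1 in the frame of deck between 0.002 and 0.007 m and x of plate1 in the frame of deck below 0.07 m and angle between the y axis of plate1 and the y axis of deck, either way round below 0.08 rad) and contact force between plate1 and the fingers below 0.2 N) or ((x of plate2_tail in the frame of deck between 0.0886 and 0.1006 m and z of plate2_tail in the frame of deck below 0.004 m and z of plate2 in the frame of deck between 0.002 and 0.007 m and x of plate2 in the frame of deck below 0.07 m and angle between the y axis of plate2 and the y axis of deck, either way round below 0.08 rad) and contact force between plate2 and the fingers below 0.2 N) or ((x of plate3_tail in the frame of deck between 0.0886 and 0.1006 m and z of plate3_tail in the frame of deck below 0.004 m and z of plate3 in the frame of deck between 0.002 and 0.007 m and x of plate3 in the frame of deck below 0.07 m and angle between the y axis of plate3 and the y axis of deck, either way round below 0.08 rad) and contact force between plate3 and the fingers below 0.2 N) or ((x of plate4_tail in the frame of deck between 0.0886 and 0.1006 m and z of plate4_tail in the frame of deck below 0.004 m and z of plate4 in the frame of deck between 0.002 and 0.007 m and x of plate4 in the frame of deck below 0.07 m and angle between the y axis of plate4 and the y axis of deck, either way round below 0.08 rad) and contact force between plate4 and the fingers below 0.2 N))), for 0.2 s.
2. a plate is laid as the second course: lower edge on line 2, lapped over the plate below ((((x of plate1_tail in the frame of deck between 0.1386 and 0.1506 m and z of plate1_tail in the frame of deck below 0.004 m and z of plate1 in the frame of deck between 0.002 and 0.007 m and x of plate1 in the frame of deck below 0.12 m and angle between the y axis of plate1 and the y axis of deck, either way round below 0.08 rad) and contact force between plate1 and the fingers below 0.2 N) or ((x of plate2_tail in the frame of deck between 0.1386 and 0.1506 m and z of plate2_tail in the frame of deck below 0.004 m and z of plate2 in the frame of deck between 0.002 and 0.007 m and x of plate2 in the frame of deck below 0.12 m and angle between the y axis of plate2 and the y axis of deck, either way round below 0.08 rad) and contact force between plate2 and the fingers below 0.2 N) or ((x of plate3_tail in the frame of deck between 0.1386 and 0.1506 m and z of plate3_tail in the frame of deck below 0.004 m and z of plate3 in the frame of deck between 0.002 and 0.007 m and x of plate3 in the frame of deck below 0.12 m and angle between the y axis of plate3 and the y axis of deck, either way round below 0.08 rad) and contact force between plate3 and the fingers below 0.2 N) or ((x of plate4_tail in the frame of deck between 0.1386 and 0.1506 m and z of plate4_tail in the frame of deck below 0.004 m and z of plate4 in the frame of deck between 0.002 and 0.007 m and x of plate4 in the frame of deck below 0.12 m and angle between the y axis of plate4 and the y axis of deck, either way round below 0.08 rad) and contact force between plate4 and the fingers below 0.2 N))), for 0.2 s.
3. a plate is laid as the third course: lower edge on line 3, lapped over the plate below ((((x of plate1_tail in the frame of deck between 0.1886 and 0.2006 m and z of plate1_tail in the frame of deck below 0.004 m and z of plate1 in the frame of deck between 0.002 and 0.007 m and x of plate1 in the frame of deck below 0.17 m and angle between the y axis of plate1 and the y axis of deck, either way round below 0.08 rad) and contact force between plate1 and the fingers below 0.2 N) or ((x of plate2_tail in the frame of deck between 0.1886 and 0.2006 m and z of plate2_tail in the frame of deck below 0.004 m and z of plate2 in the frame of deck between 0.002 and 0.007 m and x of plate2 in the frame of deck below 0.17 m and angle between the y axis of plate2 and the y axis of deck, either way round below 0.08 rad) and contact force between plate2 and the fingers below 0.2 N) or ((x of plate3_tail in the frame of deck between 0.1886 and 0.2006 m and z of plate3_tail in the frame of deck below 0.004 m and z of plate3 in the frame of deck between 0.002 and 0.007 m and x of plate3 in the frame of deck below 0.17 m and angle between the y axis of plate3 and the y axis of deck, either way round below 0.08 rad) and contact force between plate3 and the fingers below 0.2 N) or ((x of plate4_tail in the frame of deck between 0.1886 and 0.2006 m and z of plate4_tail in the frame of deck below 0.004 m and z of plate4 in the frame of deck between 0.002 and 0.007 m and x of plate4 in the frame of deck below 0.17 m and angle between the y axis of plate4 and the y axis of deck, either way round below 0.08 rad) and contact force between plate4 and the fingers below 0.2 N))), for 0.2 s.
4. a plate is laid as the top course: lower edge on line 4, lapped over the plate below ((((x of plate1_tail in the frame of deck between 0.2386 and 0.2506 m and z of plate1_tail in the frame of deck below 0.004 m and z of plate1 in the frame of deck between 0.002 and 0.007 m and x of plate1 in the frame of deck below 0.22 m and angle between the y axis of plate1 and the y axis of deck, either way round below 0.08 rad) and contact force between plate1 and the fingers below 0.2 N) or ((x of plate2_tail in the frame of deck between 0.2386 and 0.2506 m and z of plate2_tail in the frame of deck below 0.004 m and z of plate2 in the frame of deck between 0.002 and 0.007 m and x of plate2 in the frame of deck below 0.22 m and angle between the y axis of plate2 and the y axis of deck, either way round below 0.08 rad) and contact force between plate2 and the fingers below 0.2 N) or ((x of plate3_tail in the frame of deck between 0.2386 and 0.2506 m and z of plate3_tail in the frame of deck below 0.004 m and z of plate3 in the frame of deck between 0.002 and 0.007 m and x of plate3 in the frame of deck below 0.22 m and angle between the y axis of plate3 and the y axis of deck, either way round below 0.08 rad) and contact force between plate3 and the fingers below 0.2 N) or ((x of plate4_tail in the frame of deck between 0.2386 and 0.2506 m and z of plate4_tail in the frame of deck below 0.004 m and z of plate4 in the frame of deck between 0.002 and 0.007 m and x of plate4 in the frame of deck below 0.22 m and angle between the y axis of plate4 and the y axis of deck, either way round below 0.08 rad) and contact force between plate4 and the fingers below 0.2 N))), for 0.2 s.
At the end, for the whole second after the job is handed in: On each line a plate, rib end downhill: within 6 mm of the line, lapped (middle 2-7 mm off deck), upper edge under 4 mm off, square within 0.08 rad. Bungs in the pan. Rod in cradle: 18 mm, 6 mm in height, 0.1 rad. Strainer in slot: 4 mm in x and height, 5 mm in y, 0.08 rad. All at rest (((x of plate1_tail in the frame of deck between 0.0886 and 0.1006 m and z of plate1_tail in the frame of deck below 0.004 m and z of plate1 in the frame of deck between 0.002 and 0.007 m and x of plate1 in the frame of deck below 0.07 m and angle between the y axis of plate1 and the y axis of deck, either way round below 0.08 rad) or (x of plate2_tail in the frame of deck between 0.0886 and 0.1006 m and z of plate2_tail in the frame of deck below 0.004 m and z of plate2 in the frame of deck between 0.002 and 0.007 m and x of plate2 in the frame of deck below 0.07 m and angle between the y axis of plate2 and the y axis of deck, either way round below 0.08 rad) or (x of plate3_tail in the frame of deck between 0.0886 and 0.1006 m and z of plate3_tail in the frame of deck below 0.004 m and z of plate3 in the frame of deck between 0.002 and 0.007 m and x of plate3 in the frame of deck below 0.07 m and angle between the y axis of plate3 and the y axis of deck, either way round below 0.08 rad) or (x of plate4_tail in the frame of deck between 0.0886 and 0.1006 m and z of plate4_tail in the frame of deck below 0.004 m and z of plate4 in the frame of deck between 0.002 and 0.007 m and x of plate4 in the frame of deck below 0.07 m and angle between the y axis of plate4 and the y axis of deck, either way round below 0.08 rad)) and ((x of plate1_tail in the frame of deck between 0.1386 and 0.1506 m and z of plate1_tail in the frame of deck below 0.004 m and z of plate1 in the frame of deck between 0.002 and 0.007 m and x of plate1 in the frame of deck below 0.12 m and angle between the y axis of plate1 and the y axis of deck, either way round below 0.08 rad) or (x of plate2_tail in the frame of deck between 0.1386 and 0.1506 m and z of plate2_tail in the frame of deck below 0.004 m and z of plate2 in the frame of deck between 0.002 and 0.007 m and x of plate2 in the frame of deck below 0.12 m and angle between the y axis of plate2 and the y axis of deck, either way round below 0.08 rad) or (x of plate3_tail in the frame of deck between 0.1386 and 0.1506 m and z of plate3_tail in the frame of deck below 0.004 m and z of plate3 in the frame of deck between 0.002 and 0.007 m and x of plate3 in the frame of deck below 0.12 m and angle between the y axis of plate3 and the y axis of deck, either way round below 0.08 rad) or (x of plate4_tail in the frame of deck between 0.1386 and 0.1506 m and z of plate4_tail in the frame of deck below 0.004 m and z of plate4 in the frame of deck between 0.002 and 0.007 m and x of plate4 in the frame of deck below 0.12 m and angle between the y axis of plate4 and the y axis of deck, either way round below 0.08 rad)) and ((x of plate1_tail in the frame of deck between 0.1886 and 0.2006 m and z of plate1_tail in the frame of deck below 0.004 m and z of plate1 in the frame of deck between 0.002 and 0.007 m and x of plate1 in the frame of deck below 0.17 m and angle between the y axis of plate1 and the y axis of deck, either way round below 0.08 rad) or (x of plate2_tail in the frame of deck between 0.1886 and 0.2006 m and z of plate2_tail in the frame of deck below 0.004 m and z of plate2 in the frame of deck between 0.002 and 0.007 m and x of plate2 in the frame of deck below 0.17 m and angle between the y axis of plate2 and the y axis of deck, either way round below 0.08 rad) or (x of plate3_tail in the frame of deck between 0.1886 and 0.2006 m and z of plate3_tail in the frame of deck below 0.004 m and z of plate3 in the frame of deck between 0.002 and 0.007 m and x of plate3 in the frame of deck below 0.17 m and angle between the y axis of plate3 and the y axis of deck, either way round below 0.08 rad) or (x of plate4_tail in the frame of deck between 0.1886 and 0.2006 m and z of plate4_tail in the frame of deck below 0.004 m and z of plate4 in the frame of deck between 0.002 and 0.007 m and x of plate4 in the frame of deck below 0.17 m and angle between the y axis of plate4 and the y axis of deck, either way round below 0.08 rad)) and ((x of plate1_tail in the frame of deck between 0.2386 and 0.2506 m and z of plate1_tail in the frame of deck below 0.004 m and z of plate1 in the frame of deck between 0.002 and 0.007 m and x of plate1 in the frame of deck below 0.22 m and angle between the y axis of plate1 and the y axis of deck, either way round below 0.08 rad) or (x of plate2_tail in the frame of deck between 0.2386 and 0.2506 m and z of plate2_tail in the frame of deck below 0.004 m and z of plate2 in the frame of deck between 0.002 and 0.007 m and x of plate2 in the frame of deck below 0.22 m and angle between the y axis of plate2 and the y axis of deck, either way round below 0.08 rad) or (x of plate3_tail in the frame of deck between 0.2386 and 0.2506 m and z of plate3_tail in the frame of deck below 0.004 m and z of plate3 in the frame of deck between 0.002 and 0.007 m and x of plate3 in the frame of deck below 0.22 m and angle between the y axis of plate3 and the y axis of deck, either way round below 0.08 rad) or (x of plate4_tail in the frame of deck between 0.2386 and 0.2506 m and z of plate4_tail in the frame of deck below 0.004 m and z of plate4 in the frame of deck between 0.002 and 0.007 m and x of plate4 in the frame of deck below 0.22 m and angle between the y axis of plate4 and the y axis of deck, either way round below 0.08 rad)) and x of bung1 in the frame of pan between -0.046 and 0.046 m and y of bung1 in the frame of pan between -0.063 and 0.063 m and z of each of bung1, bung2 in the frame of pan below 0.045 m and linear speed of each of bung1, bung2, plate1, plate2, plate3, plate4, rod below 0.02 m/s and x of bung2 in the frame of pan between -0.046 and 0.046 m and y of bung2 in the frame of pan between -0.063 and 0.063 m and horizontal distance between rod and cradle_seat below 0.018 m and z of rod in the frame of cradle_seat between -0.006 and 0.006 m and angle between the x axis of rod and the x axis of cradle, either way round below 0.1 rad and x of strainer in the frame of slot between -0.004 and 0.004 m and y of strainer in the frame of slot between -0.005 and 0.005 m and z of strainer in the frame of slot between -0.003 and 0.004 m and angle between the y axis of strainer and the y axis of drain, either way round below 0.08 rad and angle between strainer's own z axis and vertical below 0.08 rad); the robot touches nothing.
It fails at once if the oil bottle is moved more than 40 mm (distance of oil_bottle from where it was at the start of the episode above 0.04 m).
It fails at once if the wrench is moved more than 40 mm (distance of wrench from where it was at the start of the episode above 0.04 m).
It fails at once if the pipe coupling is moved more than 40 mm (distance of coupling from where it was at the start of the episode above 0.04 m).
Of bung1, bung2 only 1 to 2 are there at a start; the rules pass over those that are not, and their reading is None.
At some moment in a run one of plate1, plate2, plate3, plate4 may be knocked a few centimetres aside while the robot is not near it.
It also fails if it takes over 210 s, if anything falls off the work surface, if the arm or the gripper's body presses on something with over 40 N, if the wrist force passes 120 N, or if a joint passes its speed limit or range.

## Robot

A 7-joint arm with a two-finger parallel gripper is mounted at the origin on the work surface. World frame = base frame: x ahead of the robot, y to its left, z up, the work surface at z = 0. Lengths are in m, angles in degrees, forces in N, time in s.
With the tool pointing down it reaches from about 0.4 to 0.9 m from the base axis. Payload 5.6 kg.
Tool frame: the origin (TCP) lies between the finger pads; the fingertips stand 14 mm ahead of it and the grasp point (between the pads) lies 5 mm behind it; x points along the fingers, y is the direction in which the jaws open and shut, and the axes are right-handed (so a half turn about x gives the same grasp; the last joint's range is limited). The gripper opens to 92 mm and grips with 3 to 60 N. Pads are 20 mm wide; open, the fingers measure 128 mm over their backs; the gripper's body (75 mm by 189 mm) begins 69 mm behind the grasp point.
Start: joints at [72.766, 26.786, -0.665, 91.828, 0.344, 61.387, -3.226], TCP at [0.166, -0.629, 0.229] pointing down, gripper open.
Joint ranges: [-144.91, 144.91], [-17.63, 115.5], [-89.93, 88.59], [15.96, 139.68], [-74.01, 254.01], [8.47, 105.57], [-167.45, 167.45]. Speed limits (degrees/s): [147.25, 147.25, 180, 180, 180, 180, 180].

## Interface

Orientations are given as a 3x3 rotation matrix whose columns are the frame's x, y, z axes.
In Python, from plant import sense, get_image, get_calibration, job_done gives the robot as it stands. The module is installed in compiled form; this text tells all that it offers.
- The arm moves only by the shell command python3 -m inch 'ROWS' [OPENING] [FORCE]. ROWS is JSON, a list of rows, each a list of 2 entries, a list of its own where there are three numbers: the shift along the world's x, y, z in mm, then the turn, a rotation vector about the world's x, y, z in rad. In form: [[[x, y, z], [rx, ry, rz]], ...]. A call has exactly 8 rows; each row is the pose to reach, as a shift and turn from the pose commanded when the call began; what a row does not reach only later rows make up. A row lasts 1/10 s, in which the tool goes at most 50 mm and 8.59 degrees, less where a joint would pass 70% of its speed; a pose out of reach is approached as far as the arm can. A call with a gripper value outside its range is refused whole. OPENING is the opening, from 0 (shut) to 1 (fully open), set as the call begins (- or left out, the last holds). The fingers move at their own pace and stop on an object; FORCE is the grip in N (left out, the last holds). Time passes only in rows, so rows that repeat a pose let the fingers close, or fill a call up. It gives the time, the measured TCP pose, the force and the opening at its end, in the units of the state.
- sense(): the state, without advancing time (a new reading comes with each control period).
- get_image(name): name is "scene" or "top" or "wrist"; returns (picture, depth): 384x512x3 uint8, red, green, blue; 384x512 float32, m along the optical axis (not along the pixel's ray), 0 where there is no reading.
- get_calibration(name): a dict with "camera_matrix" (3x3 intrinsics, pixels), "T" (4x4, takes a point from camera to world coordinates). Camera axes: x right, y down, z forward; pixel columns grow to the right and rows downward; lengths in m; the calibration is good to about 2 mm. A picture is of the moment at which its call begins: read the wrist's pose just before it. get_calibration takes no time and is no camera call; for the wrist camera it gives the pose at the moment of the call.
- job_done(): hands the job in, once; it reports no verdict.
The state is a dict: "time_s": time; "joints": joint angles; "joint_vel": joint speeds; "joint_efforts": joint torques, N m; "tool_pos": TCP position; "tool_rot": TCP orientation; "force": force on the tool from outside, world axes, zero at the start; "ft_torque": the same for the moment, N m; "opening": opening from 0.0 (shut) to 1.0 (fully open).
Only numpy, scipy, OpenCV 4.12 (cv2) and the standard library are available. Lean on these libraries where they do the work, as an engineer would, in place of code of your own. Each camera call takes 0.05 s, during which the arm holds its last target.

## Working session

There is one attempt and no reset: what is moved stays moved. The work goes in short steps, Python scripts to look and compute and a shell command to move; the robot and the scene stay as the last step left them, time stands still between calls to the robot, and variables do not carry over. Pictures are saved under pics/ and viewed, and the job is handed in when it is done.

```bash
mkdir -p pics; ls
python3 - <<'E'
from plant import *
import cv2,json
print(sense())
for n in ["scene","top","wrist"]:
    im,d=get_image(n); c=get_calibration(n)
    cv2.imwrite(f"pics/{n}0.png",im[:,:,::-1]); print(n,c)
    import numpy as np
    np.save(f"pics/{n}0d.npy",d)
E
```

```text
pics
{'time_s': 0.0, 'joints': array([72.76608005, 26.83550588, -0.66671802, 91.88136171,  0.34276925,
       61.3860197 , -3.227341  ]), 'joint_vel': array([-0.05188673, -0.04904977, -0.15286938,  0.05963297, -0.03451299,
       -0.03112188, -0.02002025]), 'joint_efforts': array([ 1.70990620e-04, -5.20569420e+01, -1.25797515e-02, -2.43748999e+01,
       -5.67217986e-02,  1.72087247e-02,  1.53026540e-04]), 'tool_pos': array([ 0.16552718, -0.62798745,  0.22764275]), 'tool_rot': array([[-5.38048001e-04,  2.54874668e-01, -9.66973947e-01],
       [ 1.67668719e-03, -9.66972498e-01, -2.54875219e-01],
       [-9.99998450e-01, -1.75844794e-03,  9.29325278e-05]]), 'force': array([0.06579156, 1.12111059, 0.75429662]), 'ft_torque': array([ 0.00927613, -0.00081469,  0.01106895]), 'opening': 0.9996603557578645}
scene {'camera_matrix': array([[386.46704786,   0.        , 258.91927237],
       [  0.        , 386.46704786, 188.36295021],
       [  0.        ,   0.        ,   1.        ]]), 'T': array([[ 0.15212523,  0.65862016, -0.73693786,  1.37831866],
       [ 0.98820249, -0.08799376,  0.12535123
[... 393 characters left out ...]
6409805e-01],
       [-9.99650810e-01, -2.62229400e-02,  3.25811133e-03,
        -1.63520722e-02],
       [-1.29250878e-05, -1.22813314e-01, -9.92429791e-01,
         1.51997401e+00],
       [ 0.00000000e+00,  0.00000000e+00,  0.00000000e+00,
         1.00000000e+00]])}
wrist {'camera_matrix': array([[337.57794217,   0.        , 247.26684679],
       [  0.        , 337.57794217, 187.93847078],
       [  0.        ,   0.        ,   1.        ]]), 'T': array([[ 0.2542734 , -0.92979938, -0.2661168 ,  0.24054362],
       [-0.96713003, -0.2450639 , -0.06784682, -0.6099205 ],
       [-0.00213169,  0.2746212 , -0.96155013,  0.38496996],
       [ 0.        ,  0.        ,  0.        ,  1.        ]])}
```

Run:
```python
import cv2
for n in ["scene","top"]:
    im=cv2.imread(f"pics/{n}0.png"); cv2.imwrite(f"pics/{n}0b.png",cv2.resize(im,(800,600),interpolation=cv2.INTER_CUBIC))
```

```text
(no output)
```

View pics/top0.png

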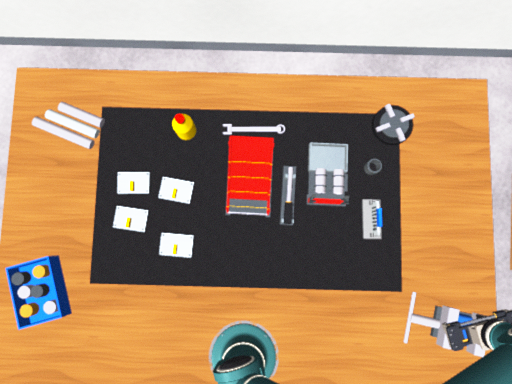

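View pics/scene0.png

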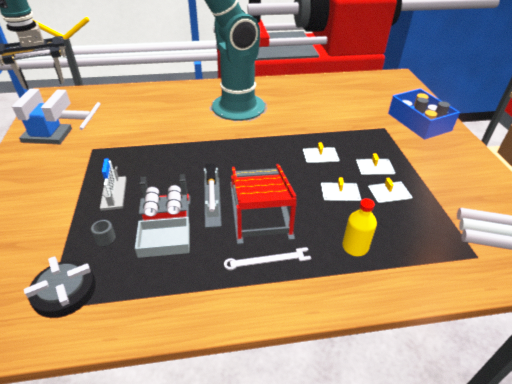

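View pics/wrist0.png

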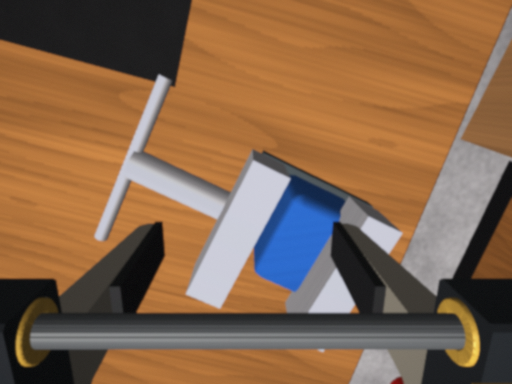

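```bash
cat > h.py <<'E'
from plant import *
import numpy as np, cv2, json
from scipy.spatial.transform import Rotation as R
def cloud(d,c):
    K=c["camera_matrix"];T=c["T"]
    v,u=np.mgrid[0:d.shape[0],0:d.shape[1]]
    p=np.stack([(u-K[0,2])/K[0,0]*d,(v-K[1,2])/K[1,1]*d,d],-1)
    return p@T[:3,:3].T+T[:3,3]
def proj(P,c):
    P=np.atleast_2d(P);T=c["T"];q=(P-T[:3,3])@T[:3,:3];K=c["camera_matrix"]
    return np.stack([K[0,0]*q[:,0]/q[:,2]+K[0,2],K[1,1]*q[:,1]/q[:,2]+K[1,2]],-1)
def ray(u,v,c,z):
    K=c["camera_matrix"];T=c["T"];r=T[:3,:3]@np.array([(u-K[0,2])/K[0,0],(v-K[1,2])/K[1,1],1]);o=T[:3,3]
    return o+r*(z-o[2])/r[2]
def shot(name,tag):
    c=get_calibration(name); im,d=get_image(name)
    cv2.imwrite(f"pics/{tag}.png",im[:,:,::-1]); np.savez(f"pics/{tag}.npz",im=im,d=d,T=c["T"],K=c["camera_matrix"])
    return im,d,c
def load(tag):
    z=np.load(f"pics/{tag}.npz"); return z["im"],z["d"],{"T":z["T"],"camera_matrix":z["K"]}
def st():
    s=sense(); print("t %.1f pos"%s["time_s"],np.round(s["tool_pos"]*1000,1),"F",np.round(s["force"],1),"M",np.round(s["ft_torque"],2),"op %.3f"%s["opening"]); print(np.round(s["tool_rot"],3).tolist(),np.round(s["joints"],1))
    return s
E
python3 - <<'E'
from h import *
c=get_calibration("top"); d=np.load("pics/top0d.npy"); P=cloud(d,c)
im=cv2.imread("pics/top0.png")
print(P[300,200],d[300,200])
# deck/plates pixel
for n,(u,v) in dict(pA=(133,182),pB=(176,189),pC=(130,219),pD=(176,245),bottle=(182,120),deckLow=(249,210),deckTop=(251,139),rodtip=(292,170),rodh=(288,210),cradC=(288,195),dr=(327,185),pan=(328,155),strain=(379,217),coup=(374,167),wr=(255,129)).items():
    print(n,np.round(P[v,u]*1000), np.round(ray(u,v,c,0.005)*1000))
crop=im[100:290,90:410]; cv2.imwrite("pics/topc.png",cv2.resize(crop,(800,475),interpolation=cv2.INTER_CUBIC))
E
```

```text
[ 0.17725266  0.15193893 -0.00291024] 1.4874535
pA [571. 395.  24.] [573. 401.   5.]
pB [550. 245.  29.] [553. 250.   5.]
pC [443. 397.  27.] [444. 403.   5.]
pD [360. 236.  34.] [360. 241.   5.]
bottle [756. 214. 160.] [799. 240.   5.]
deckLow [482.  -6.  57.] [486.  -6.   5.]
deckTop [707.  -7. 132.] [737.  -6.   5.]
rodtip [ 621. -147.   60.] [ 630. -152.    5.]
rodh [ 485. -135.   67.] [ 490. -140.    5.]
cradC [ 536. -135.   60.] [ 542. -140.    5.]
dr [ 574. -267.   50.] [ 580. -275.    5.]
pan [ 687. -278.    3.] [ 687. -278.    5.]
strain [ 467. -423.  116.] [ 474. -455.    5.]
coup [ 650. -441.   -3.] [ 648. -439.    5.]
wr [773. -19.   7.] [773. -19.   5.]
```

View pics/topc.png

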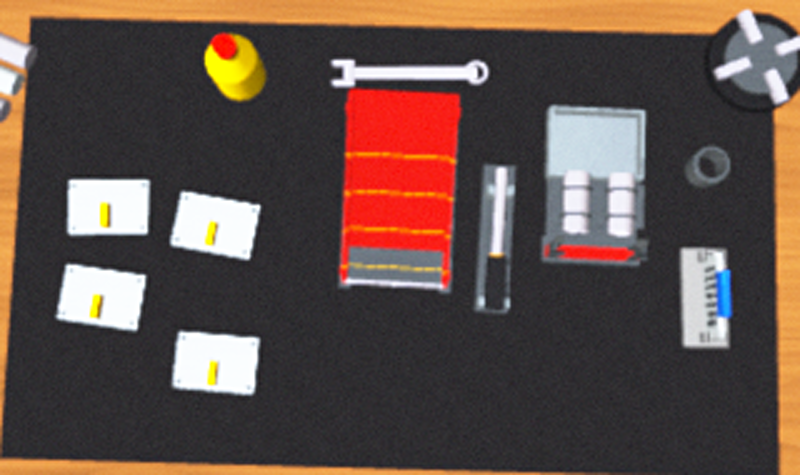

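```bash
python3 -m inch '[[[40,25,20],[0,0,-0.03]],[[80,55,40],[0,0,-0.07]],[[120,85,60],[0,0,-0.11]],[[160,115,80],[0,0,-0.15]],[[200,145,100],[0,0,-0.19]],[[240,175,120],[0,0,-0.22]],[[270,195,120],[0,0,-0.245]],[[284,209,120],[0,0,-0.258]]]' 1 20; python3 -m inch '[[[0,0,0],[0,0,0]],[[0,0,0],[0,0,0]],[[0,0,0],[0,0,0]],[[0,0,0],[0,0,0]],[[0,0,0],[0,0,0]],[[0,0,0],[0,0,0]],[[0,0,0],[0,0,0]],[[0,0,0],[0,0,0]]]'
python3 - <<'E'
from h import *
st(); shot("wrist","w1")
E
```

```text
time_s: 0.95
tool_pos: [0.4541, -0.4159, 0.3498]
tool_rot: [[0.003, 0.005, -1.0], [0.0, -1.0, -0.005], [-1.0, -0.0, -0.003]]
force: [0.1, -0.0, -0.5]
opening: 1.005
time_s: 1.75
tool_pos: [0.4496, -0.4197, 0.3486]
tool_rot: [[-0.0, -0.001, -1.0], [-0.0, -1.0, 0.001], [-1.0, 0.0, 0.0]]
force: [0.1, -0.1, 0.3]
opening: 1.0
t 1.8 pos [ 449.6 -419.7  348.6] F [ 0.1 -0.1  0.3] M [ 0.01 -0.04 -0.01] op 1.000
[[-0.0, -0.001, -1.0], [-0.0, -1.0, 0.001], [-1.0, 0.0, 0.0]] [ 44.3  18.4  -5.7  88.4   1.9  73.3 -51.7]
```

View pics/w1.png

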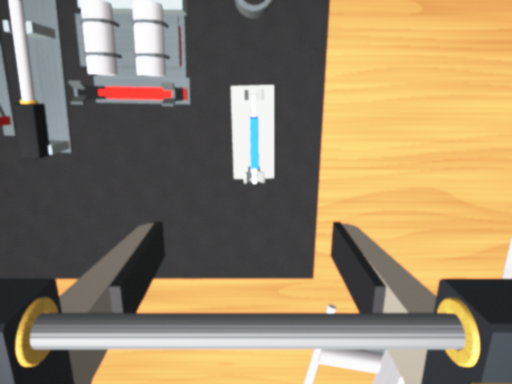

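```bash
python3 -m inch '[[[0,40,0],[0,0,0]],[[0,90,0],[0,0,0]],[[0,140,0],[0,0,0]],[[0,180,0],[0,0,0]],[[0,205,0],[0,0,0]],[[0,210,0],[0,0,0]],[[0,210,0],[0,0,0]],[[0,210,0],[0,0,0]]]'
python3 - <<'E'
from h import *
st(); shot("wrist","w2")
E
python3 -m inch '[[[0,40,0],[0,0,0]],[[0,90,0],[0,0,0]],[[0,140,0],[0,0,0]],[[0,180,0],[0,0,0]],[[0,205,0],[0,0,0]],[[0,210,0],[0,0,0]],[[0,210,0],[0,0,0]],[[0,210,0],[0,0,0]]]'
python3 - <<'E'
from h import *
st(); shot("wrist","w3")
E
```

```text
time_s: 2.6
tool_pos: [0.4495, -0.2112, 0.3486]
tool_rot: [[-0.0, -0.002, -1.0], [-0.001, -1.0, 0.002], [-1.0, 0.001, 0.0]]
force: [-0.2, 0.4, 0.3]
opening: 0.999
t 2.6 pos [ 449.5 -211.2  348.6] F [-0.2  0.4  0.3] M [-0.03 -0.02 -0.  ] op 0.999
[[-0.0, -0.002, -1.0], [-0.001, -1.0, 0.002], [-1.0, 0.001, 0.0]] [ 33.1   6.4 -12.8 103.4   1.5  70.3 -70.3]
time_s: 3.45
tool_pos: [0.45, -0.0017, 0.3484]
tool_rot: [[-0.0, -0.004, -1.0], [-0.0, -1.0, 0.004], [-1.0, 0.0, 0.0]]
force: [-0.3, 0.1, 0.6]
opening: 1.001
t 3.5 pos [450.   -1.7 348.4] F [-0.3  0.1  0.6] M [-0.01 -0.01 -0.02] op 1.001
[[-0.0, -0.004, -1.0], [-0.0, -1.0, 0.004], [-1.0, 0.0, 0.0]] [ 19.8   2.  -24.2 108.2   0.9  70.  -94.9]
```

View pics/w2.png

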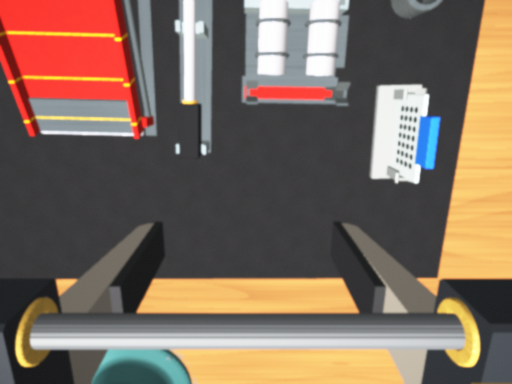

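View pics/w3.png

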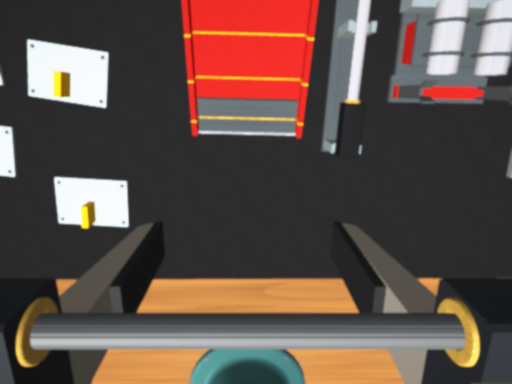

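Run:
```python
from h import *
im,d,c=load("w2")
cv2.imwrite("pics/w2a.png",cv2.resize(im[0:170,150:360,::-1],None,fx=3.5,fy=3.5,interpolation=cv2.INTER_CUBIC))
P=cloud(d,c)
print("table",P[250,250]*1000,P[200,300]*1000)
for u,v in [(190,120),(190,150),(190,60),(190,20),(270,40),(320,40),(420,140),(290,92)]: print(u,v,np.round(P[v,u]*1000,1))
```

```text
table [ 277.88090975 -216.30640652    3.03011034] [ 363.2842972  -294.71926344    2.31574778]
190 120 [ 492.4 -139.7   69.3]
190 150 [ 454.  -137.8   69.7]
190 60 [ 564.5 -142.2   62.8]
190 20 [ 609.2 -144.6   63.6]
270 40 [ 584.2 -239.1   83. ]
320 40 [ 584.6 -297.7   79.3]
420 140 [ 469.3 -423.9   92.1]
290 92 [ 526.1 -271.7   20. ]
```

View pics/w2a.png

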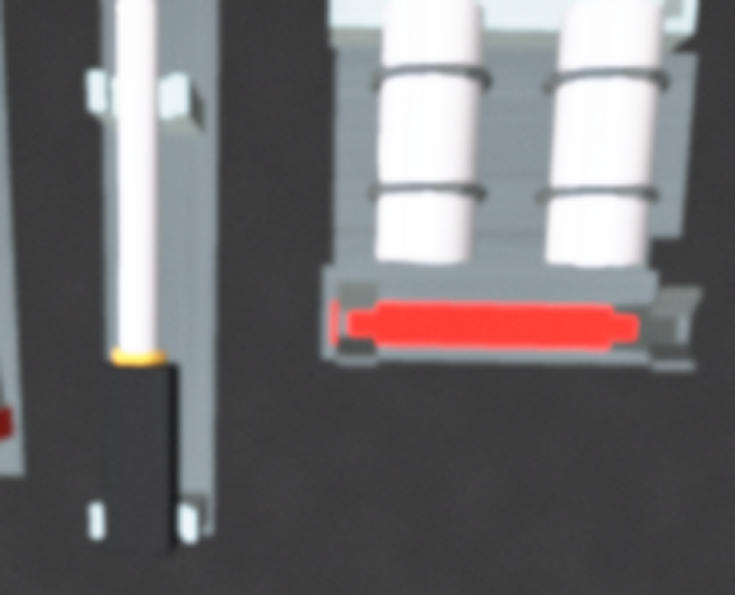

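Run:
```python
from h import *
im,d,c=load("w2")
def cr(x,y,z,n): 
    p=ray(150+x/3.5,y/3.5,c,z)*1000; print(n,np.round(p,1)); return p
cr(137,250,.062,"shaft"); cr(138,20,.062,"shaft far"); cr(137,345,.062,"shaft near")
cr(140,366,.068,"hfront"); cr(140,552,.068,"hrear"); cr(100,450,.068,"hL");cr(177,450,.068,"hR(bottom?)")
for y in (100,150,230): pass
for (l,r,y) in [(382,480,100),(376,472,230)]:
    a=cr(l,y,.065+.004,"p1L");b=cr(r,y,.065+.004,"p1R")
for (l,r,y) in [(556,660,100),(546,648,230)]:
    a=cr(l,y,.065+.004,"p2L");b=cr(r,y,.065+.004,"p2R")
cr(425,262,.082,"mouth1 top"); cr(597,264,.082,"mouth2 top")
cr(490,302,.02,"sill back"); cr(490,348,.02,"sill front")
cr(348,325,.02,"sill L");cr(640,325,.02,"sill R")
cr(342,292,.08,"chL");cr(680,300,.092,"chR")
print(c["T"][:3,3])
P=cloud(d,c)
np.set_printoptions(suppress=True,linewidth=200)
for u in (271,322):
  print(np.round(P[66:110:3,u]*1000).tolist())
print("row90", [(u,*np.round(P[88,u]*1000).astype(int)) for u in range(240,352,3)])
```

```text
shaft [ 551.2 -140.4   62. ]
shaft far [ 624.9 -144.4   62. ]
shaft near [ 518.6 -138.7   62. ]
hfront [ 511.4 -140.4   68. ]
hrear [ 443.5 -137.1   68. ]
hL [ 481.5 -124.3   68. ]
hR(bottom?) [ 481.4 -152.5   68. ]
p1L [ 598.7 -226.9   69. ]
p1R [ 598.6 -260.1   69. ]
p1L [ 557.2 -225.1   69. ]
p1R [ 557.1 -258.5   69. ]
p2L [ 598.5 -285.8   69. ]
p2R [ 598.4 -321.1   69. ]
p2L [ 557.  -284.3   69. ]
p2R [ 556.9 -319.8   69. ]
mouth1 top [ 546.  -241.4   82. ]
mouth2 top [ 545.1 -300.    82. ]
sill back [ 533.7 -271.5   20. ]
sill front [ 516.2 -272.    20. ]
sill L [ 525.2 -215.6   20. ]
sill R [ 524.8 -331.1   20. ]
chL [ 536.3 -213.2   80. ]
chR [ 533.2 -326.4   92. ]
[ 0.52701635 -0.21263644  0.50568724]
[[556.0, -241.0, 81.0], [553.0, -241.0, 81.0], [549.0, -241.0, 83.0], [549.0, -246.0, 7.0], [545.0, -246.0, 9.0], [541.0, -246.0, 9.0], [537.0, -246.0, 9.0], [533.0, -245.0, 20.0], [529.0, -245.0, 21.0], [525.0, -245.0, 22.0], [521.0, -245.0, 21.0], [517.0, -246.0, 8.0], [512.0, -246.0, 9.0], [508.0, -247.0, 1.0], [504.0, -247.0, -0.0]]
[[556.0, -301.0, 82.0], [552.0, -301.0, 83
[... 1575 characters left out ...]
nt64(-302), np.int64(22)), (315, np.int64(531), np.int64(-306), np.int64(21)), (318, np.int64(531), np.int64(-310), np.int64(21)), (321, np.int64(531), np.int64(-314), np.int64(22)), (324, np.int64(531), np.int64(-319), np.int64(19)), (327, np.int64(531), np.int64(-319), np.int64(35)), (330, np.int64(531), np.int64(-319), np.int64(55)), (333, np.int64(531), np.int64(-319), np.int64(69)), (336, np.int64(531), np.int64(-319), np.int64(83)), (339, np.int64(531), np.int64(-323), np.int64(83)), (342, np.int64(531), np.int64(-326), np.int64(84)), (345, np.int64(531), np.int64(-330), np.int64(83)), (348, np.int64(531), np.int64(-357), np.int64(2)), (351, np.int64(531), np.int64(-361), np.int64(1))]
```

```bash
python3 -m inch '[[[6,-40,-10],[0,0,-0.01]],[[12,-80,-40],[0,0,-0.03]],[[20,-115,-80],[0,0,-0.05]],[[28,-136,-125],[0,0,-0.05]],[[28,-136,-170],[0,0,-0.05]],[[28,-136,-200],[0,0,-0.05]],[[28,-136,-209],[0,0,-0.05]],[[28,-136,-209],[0,0,-0.05]]]' 0.6 20
python3 - <<'E'
from h import *
st(); shot("wrist","w4")
E
```

```text
time_s: 4.3
tool_pos: [0.477, -0.1364, 0.1387]
tool_rot: [[-0.002, -0.052, -0.999], [0.001, -0.999, 0.052], [-1.0, -0.0, 0.002]]
force: [-0.1, -0.2, 0.5]
opening: 0.6
t 4.3 pos [ 477.  -136.4  138.7] F [-0.1 -0.2  0.5] M [ 0.01 -0.01 -0.02] op 0.600
[[-0.002, -0.052, -0.999], [0.001, -0.999, 0.052], [-1.0, -0.0, 0.002]] [ 25.7  20.4 -16.1 116.5   7.9  44.3 -88.1]
```

View pics/w4.png

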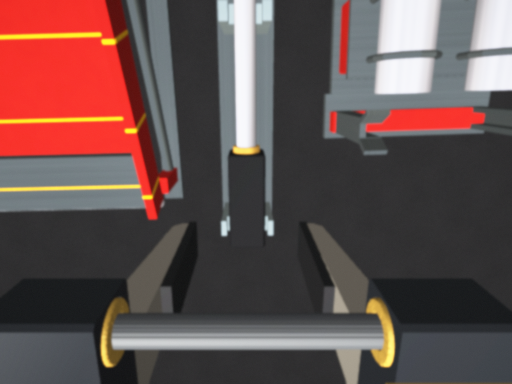

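Run:
```python
from h import *
im,d,c=load("w4")
cv2.imwrite("pics/w4a.png",cv2.resize(im[0:260,190:512,::-1],None,fx=2.3,fy=2.3,interpolation=cv2.INTER_CUBIC))
for u,v,z,n in [(247,153,.068,"hfront"),(248,243,.068,"hrear"),(245.5,140,.062,"shaft n"),(244,10,.062,"shaft f")]:
    print(n,np.round(ray(u,v,c,z)*1000,1))
```

```text
hfront [ 513.9 -139.2   68. ]
hrear [ 447.  -136.4   68. ]
shaft n [ 522.  -138.6   62. ]
shaft f [ 603.2 -142.    62. ]
```

View pics/w4a.png

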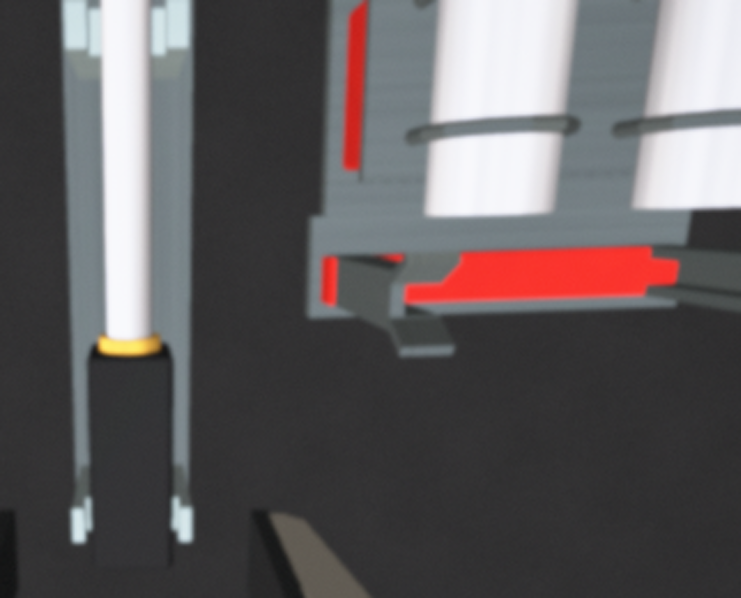

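```bash
python3 -m inch '[[[3,-1,-20],[0,0,0]],[[3,-1,-45],[0,0,0]],[[3,-1,-65],[0,0,0]],[[3,-1,-80],[0,0,0]],[[3,-1,-87],[0,0,0]],[[3,-1,-87],[0,0,0]],[[3,-1,-87],[0,0,0]],[[3,-1,-87],[0,0,0]]]' 0.6 
python3 -m inch '[[[0,0,0],[0,0,0]],[[0,0,0],[0,0,0]],[[0,0,0],[0,0,0]],[[0,0,0],[0,0,0]],[[0,0,0],[0,0,0]],[[0,0,0],[0,0,0]],[[0,0,0],[0,0,0]],[[0,0,0],[0,0,0]]]' 0.15 50
```

```text
time_s: 5.15
tool_pos: [0.4817, -0.1368, 0.0539]
tool_rot: [[0.002, -0.05, -0.999], [-0.001, -0.999, 0.05], [-1.0, 0.001, -0.002]]
force: [0.3, -0.7, 0.9]
opening: 0.602
time_s: 5.95
tool_pos: [0.4807, -0.1365, 0.0527]
tool_rot: [[0.0, -0.05, -0.999], [-0.0, -0.999, 0.05], [-1.0, 0.0, -0.0]]
force: [-0.5, 0.7, 2.7]
opening: 0.278
```

```bash
python3 -m inch '[[[0,0,10],[0,0,0]],[[0,0,30],[0,0,0]],[[0,0,60],[0,0,0]],[[0,0,90],[0,0,0]],[[0,0,110],[0,0,0]],[[-20,-30,120],[0,0,0]],[[-50,-60,120],[0,0,0]],[[-80,-90,120],[0,0,0]]]' 0.15 50
python3 -m inch '[[[-20,-15,0],[0,0,0]],[[-35,-15,0],[0,0,0]],[[-35,-15,0],[0,0,0]],[[-35,-15,0],[0,0,0]],[[-35,-15,0],[0,0,0]],[[-35,-15,0],[0,0,0]],[[-35,-15,0],[0,0,0]],[[-35,-15,0],[0,0,0]]]'
python3 - <<'E'
from h import *
st(); im,d,c=shot("wrist","w5")
cv2.imwrite("pics/w5a.png",cv2.resize(im[0:240,130:400,::-1],None,fx=2.5,fy=2.5,interpolation=cv2.INTER_CUBIC))
E
```

```text
time_s: 6.75
tool_pos: [0.3996, -0.2272, 0.1731]
tool_rot: [[0.0, -0.049, -0.999], [-0.0, -0.999, 0.049], [-1.0, 0.0, -0.0]]
force: [0.4, -0.9, -3.6]
opening: 0.279
time_s: 7.55
tool_pos: [0.3661, -0.2412, 0.1725]
tool_rot: [[-0.0, -0.049, -0.999], [0.0, -0.999, 0.049], [-1.0, -0.0, 0.0]]
force: [-0.3, -0.2, -3.3]
opening: 0.278
t 7.5 pos [ 366.1 -241.2  172.5] F [-0.3 -0.2 -3.3] M [-0.01 -0.01 -0.03] op 0.278
[[-0.0, -0.049, -0.999], [0.0, -0.999, 0.049], [-1.0, -0.0, 0.0]] [ 41.2  11.7 -13.5 122.5   3.7  46.2 -67.4]
```

View pics/w5a.png

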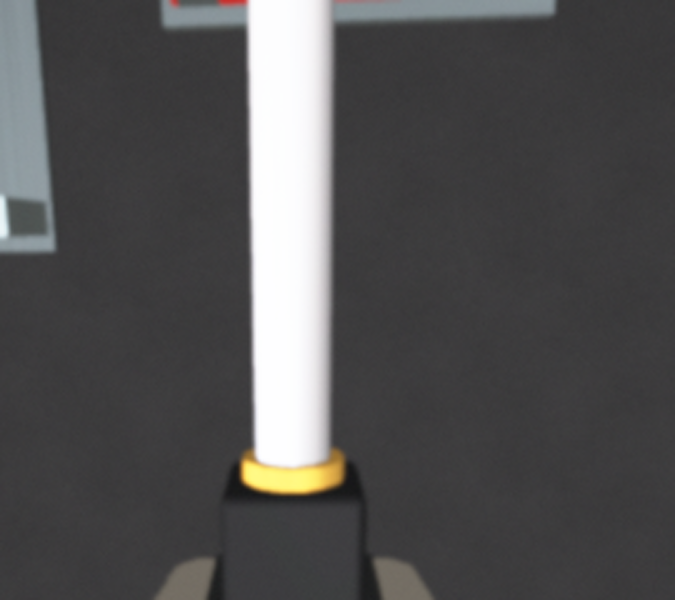

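Run:
```python
from h import *
im,d,c=load("w4")
a=ray(190+308/2.3,318/2.3,c,.008);b=ray(190+675/2.3,305/2.3,c,.008);print(a,b,np.degrees(np.arctan2(-(b-a)[0],-(b-a)[1]))) 
im,d,c=load("w2")
a=ray(150+322/3.5,360/3.5,c,.008);b=ray(150+694/3.5,369/3.5,c,.008);print(a,b)
im,d,c=load("w5")
a=ray(130+163/2.5,27/2.5,c,.008);b=ray(130+555/2.5,14/2.5,c,.008);print(a,b)
# pipes in w4
im,d,c=load("w4")
for x,y in [(425,214),(554,212),(430,100),(569,100)]:
    print(ray(190+x/2.3,y/2.3,c,.069)*1000)
# top and w1/w3 views
for t in ("w1","w3"):
    im,d,c=load(t); cv2.imwrite(f"pics/{t}a.png",cv2.resize(im[0:120,60:220,::-1] if t=="w1" else im[0:120,380:512,::-1],None,fx=4.5,fy=4.5,interpolation=cv2.INTER_CUBIC))
```

```text
[ 0.51242115 -0.20454324  0.008     ] [ 0.51014859 -0.33929499  0.008     ] 0.9661916439138345
[ 0.511394  -0.2050137  0.008    ] [ 0.50735781 -0.35731184  0.008     ]
[ 0.51243946 -0.20463145  0.008     ] [ 0.50970968 -0.33939936  0.008     ]
[ 548.90070816 -223.74522603   69.        ]
[ 547.54643179 -259.86004655   69.        ]
[ 578.61947436 -223.54945098   69.        ]
[ 576.64606418 -261.05202324   69.        ]
```

View pics/w1a.png

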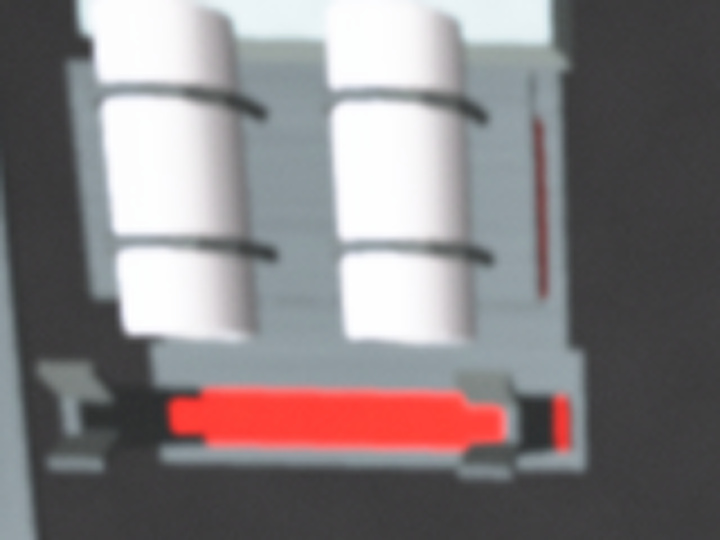

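View pics/w3a.png

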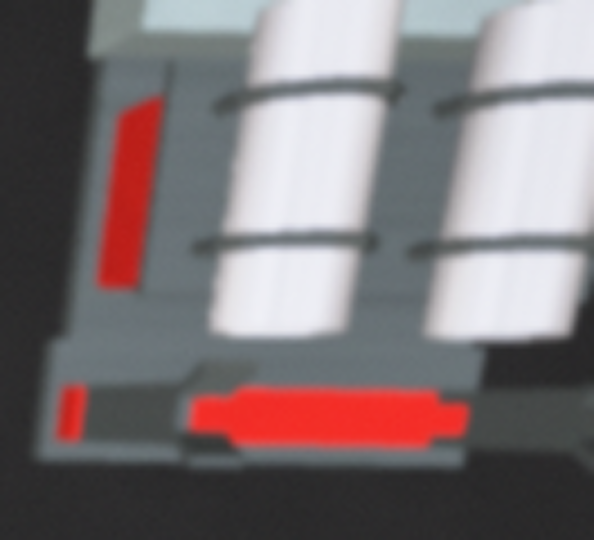

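Run:
```python
from h import *
im,d,c=load("w1")
f=lambda x,y,z:np.round(ray(60+x/4.5,y/4.5,c,z)*1000,1)
print("w1 base R corner",f(586,471,.008),"sill mid-front",f(162,463,.008),"base back R",f(568,60,.008))
print("rightblock red?",f(551,424,.02), f(571,424,.02))
print("pipe2 mouth L,R",f(345,338,.065),f(473,338,.065)," far",f(328,100,.065),f(460,100,.065))
im,d,c=load("w3")
f=lambda x,y,z:np.round(ray(380+x/4.5,y/4.5,c,z)*1000,1)
print("w3 base L corner",f(36,460,.008),"sill mid-front",f(464,466,.008))
print("pipe1 mouth",f(210,333,.065),f(345,333,.065),"p2",f(424,337,.065),f(570,337,.065))
print("red slit",f(72,413,.02))
```

```text
w1 base R corner [ 509.  -338.9    8. ] sill mid-front [ 511.6 -204.2    8. ] base back R [ 627.5 -339.2    8. ]
rightblock red? [ 523.5 -330.8   20. ] [ 523.5 -337.    20. ]
pipe2 mouth L,R [ 546.7 -283.6   65. ] [ 546.7 -318.9   65. ]  far [ 606.5 -284.6   65. ] [ 606.5 -319.5   65. ]
w3 base L corner [ 511.7 -204.1    8. ] sill mid-front [ 509.3 -340.3    8. ]
pipe1 mouth [ 547.2 -225.2   65. ] [ 547.  -262.3   65. ] p2 [ 545.9 -284.2   65. ] [ 545.7 -324.3   65. ]
red slit [ 526.  -208.8   20. ]
```

```bash
python3 -m inch '[[[4,2.5,-20],[0,0,0.01]],[[4,2.5,-45],[0,0,0.028]],[[4,2.5,-70],[0,0,0.028]],[[4,2.5,-90],[0,0,0.028]],[[4,2.5,-105],[0,0,0.028]],[[4,2.5,-109.5],[0,0,0.028]],[[4,2.5,-109.5],[0,0,0.028]],[[4,2.5,-109.5],[0,0,0.028]]]'
python3 - <<'E'
from h import *
st(); im,d,c=shot("wrist","w6")
a=cv2.resize(im[0:200,160:420,::-1],None,fx=2.5,fy=2.5,interpolation=cv2.INTER_CUBIC)
im,d,c=shot("scene","s6")
b=cv2.resize(im[150:270,80:260,::-1],None,fx=4,fy=4,interpolation=cv2.INTER_CUBIC)
cv2.imwrite("pics/w6a.png",a);cv2.imwrite("pics/s6a.png",b)
E
```

```text
time_s: 8.4
tool_pos: [0.3702, -0.2393, 0.0637]
tool_rot: [[0.001, -0.022, -1.0], [-0.001, -1.0, 0.022], [-1.0, 0.001, -0.001]]
force: [-0.7, 0.4, -2.5]
opening: 0.276
t 8.4 pos [ 370.2 -239.3   63.7] F [-0.7  0.4 -2.5] M [-0.    0.02 -0.03] op 0.276
[[0.001, -0.022, -1.0], [-0.001, -1.0, 0.022], [-1.0, 0.001, -0.001]] [ 38.5  23.3 -11.6 126.3   8.9  31.1 -71.1]
```

View pics/w6a.png

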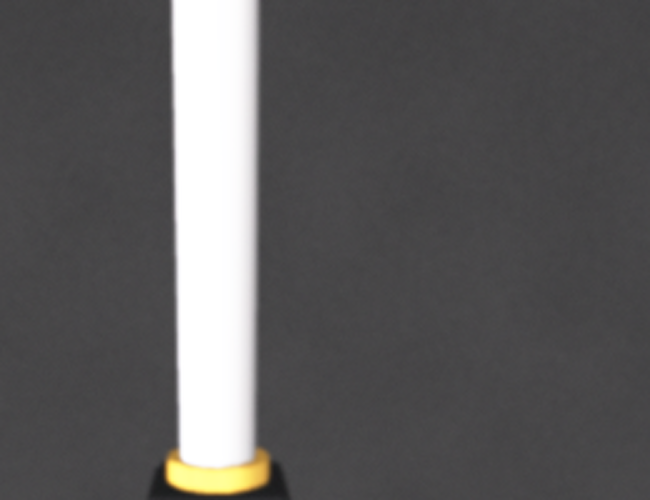

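View pics/s6a.png

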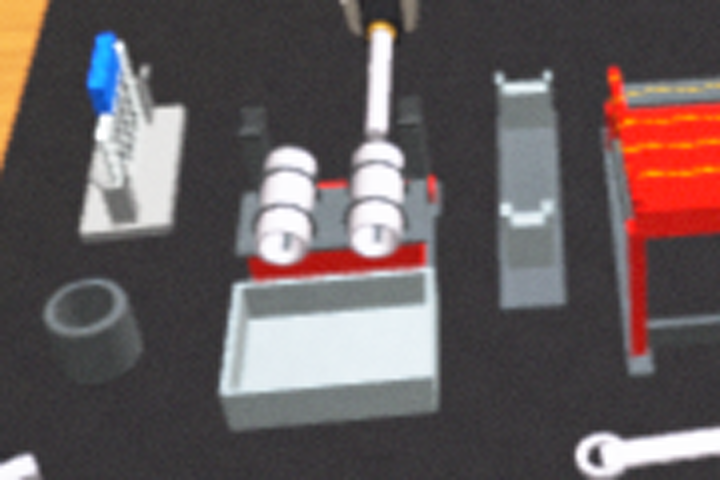

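```bash
python3 -m inch '[[[5,-0.1,-0.5],[0,0,0]],[[10,-0.2,-1],[0,0,0]],[[15,-0.3,-1],[0,0,0]],[[20,-0.4,-1],[0,0,0]],[[25,-0.5,-1],[0,0,0]],[[32,-0.6,-1],[0,0,0]],[[40,-0.8,-1],[0,0,0]],[[45,-1,-1],[0,0,0]]]'
python3 -m inch '[[[5,-0.1,0],[0,0,0]],[[10,-0.2,0],[0,0,0]],[[15,-0.3,0],[0,0,0]],[[20,-0.4,0],[0,0,0]],[[25,-0.5,0],[0,0,0]],[[30,-0.6,0],[0,0,0]],[[35,-0.7,0],[0,0,0]],[[40,-0.8,0],[0,0,0]]]'
python3 - <<'E'
from h import *
im,d,c=shot("scene","s7")
b=cv2.resize(im[150:270,80:260,::-1],None,fx=4,fy=4,interpolation=cv2.INTER_CUBIC)
cv2.imwrite("pics/s7a.png",b)
E
```

```text
time_s: 9.3
tool_pos: [0.4158, -0.24, 0.0621]
tool_rot: [[0.001, -0.022, -1.0], [-0.0, -1.0, 0.022], [-1.0, 0.0, -0.001]]
force: [0.4, 0.5, -3.8]
opening: 0.278
time_s: 10.1
tool_pos: [0.4551, -0.2408, 0.0621]
tool_rot: [[-0.0, -0.022, -1.0], [0.0, -1.0, 0.022], [-1.0, -0.0, 0.0]]
force: [0.5, 0.3, -3.1]
opening: 0.277
```

View pics/s7a.png

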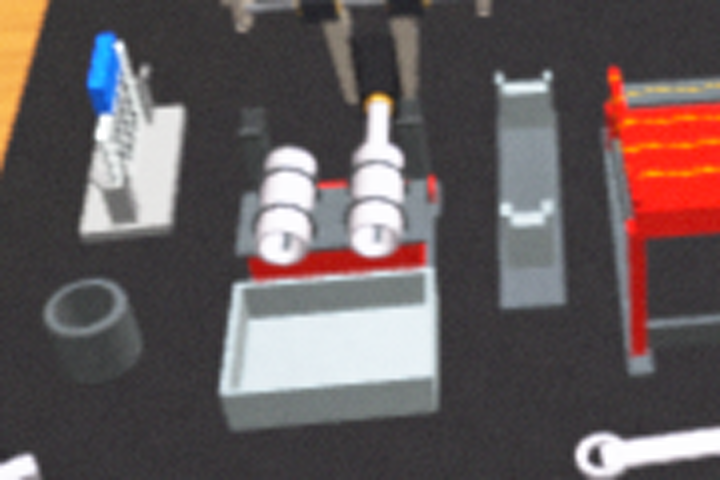

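```bash
python3 -m inch '[[[5,-0.1,0],[0,0,0]],[[10,-0.2,0],[0,0,0]],[[15,-0.3,0],[0,0,0]],[[20,-0.4,0],[0,0,0]],[[25,-0.5,0],[0,0,0]],[[30,-0.6,0],[0,0,0]],[[35,-0.7,0],[0,0,0]],[[35,-0.7,0],[0,0,0]]]'
python3 - <<'E'
from h import *
st()
im,d,c=shot("scene","s8")
b=cv2.resize(im[150:270,80:260,::-1],None,fx=4,fy=4,interpolation=cv2.INTER_CUBIC)
cv2.imwrite("pics/s8a.png",b)
E
```

```text
time_s: 10.95
tool_pos: [0.4906, -0.2414, 0.0621]
tool_rot: [[0.001, -0.022, -1.0], [-0.0, -1.0, 0.022], [-1.0, 0.0, -0.001]]
force: [-0.3, -0.5, -3.3]
opening: 0.278
t 10.9 pos [ 490.6 -241.4   62.1] F [-0.3 -0.5 -3.3] M [0.03 0.03 0.  ] op 0.278
[[0.001, -0.022, -1.0], [-0.0, -1.0, 0.022], [-1.0, 0.0, -0.001]] [ 31.5  30.9 -11.  112.3   9.2  37.6 -76.6]
```

View pics/s8a.png

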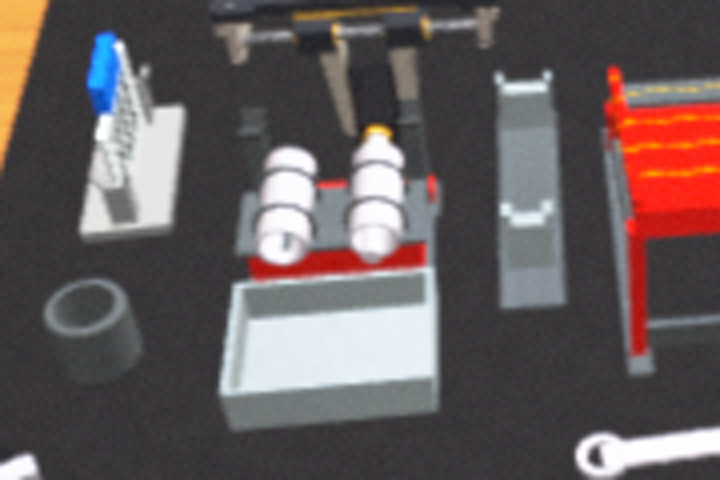

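```bash
python3 -m inch '[[[-20,0.4,0],[0,0,0]],[[-50,1,0],[0,0,0]],[[-85,1.7,0],[0,0,0]],[[-115,2.4,0],[0,0,0]],[[-122,2.5,0],[0,0,0]],[[-122,-10,0],[0,0,0]],[[-122,-30,0],[0,0,0]],[[-122,-50,0],[0,0,0]]]'
python3 -m inch '[[[-1,-7.5,0],[0,0,0]],[[-1,-7.5,0],[0,0,0]],[[-1,-7.5,0],[0,0,0]],[[10,-7.7,0],[0,0,0]],[[20,-7.9,0],[0,0,0]],[[28,-8.1,0],[0,0,0]],[[34,-8.2,0],[0,0,0]],[[40,-8.3,0],[0,0,0]]]'
python3 - <<'E'
from h import *
st()
im,d,c=shot("scene","s9")
b=cv2.resize(im[150:270,80:260,::-1],None,fx=4,fy=4,interpolation=cv2.INTER_CUBIC)
cv2.imwrite("pics/s9a.png",b)
E
```

```text
time_s: 11.8
tool_pos: [0.3696, -0.2934, 0.0626]
tool_rot: [[0.002, -0.021, -1.0], [-0.001, -1.0, 0.021], [-1.0, 0.001, -0.002]]
force: [0.6, -0.2, -2.3]
opening: 0.279
time_s: 12.6
tool_pos: [0.4084, -0.2995, 0.062]
tool_rot: [[-0.0, -0.022, -1.0], [0.0, -1.0, 0.022], [-1.0, -0.0, 0.0]]
force: [-0.8, 0.5, -3.3]
opening: 0.28
t 12.6 pos [ 408.4 -299.5   62. ] F [-0.8  0.5 -3.3] M [0.06 0.08 0.  ] op 0.280
[[-0.0, -0.022, -1.0], [0.0, -1.0, 0.022], [-1.0, -0.0, 0.0]] [ 41.4  28.  -10.9 117.8   8.9  35.  -66.8]
```

View pics/s9a.png

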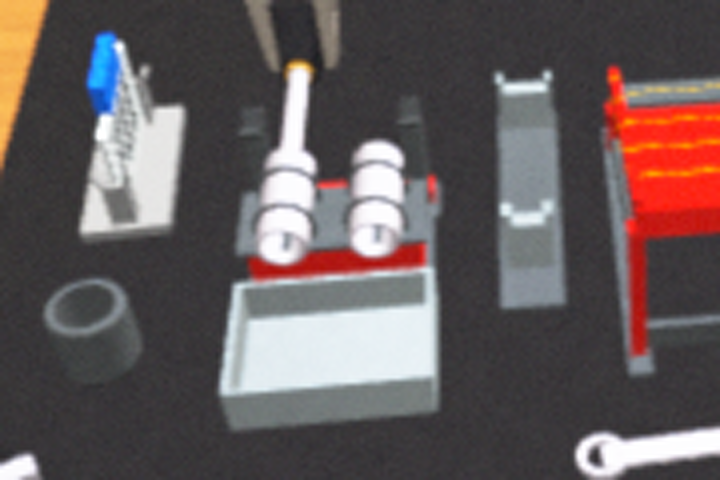

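```bash
python3 -m inch '[[[5,-0.1,0],[0,0,0]],[[10,-0.2,0],[0,0,0]],[[15,-0.3,0],[0,0,0]],[[20,-0.4,0],[0,0,0]],[[25,-0.5,0],[0,0,0]],[[30,-0.6,0],[0,0,0]],[[35,-0.7,0],[0,0,0]],[[40,-0.8,0],[0,0,0]]]'
python3 -m inch '[[[5,-0.1,0],[0,0,0]],[[10,-0.2,0],[0,0,0]],[[15,-0.3,0],[0,0,0]],[[20,-0.4,0],[0,0,0]],[[25,-0.5,0],[0,0,0]],[[30,-0.6,0],[0,0,0]],[[35,-0.7,0],[0,0,0]],[[41,-0.8,0],[0,0,0]]]'
python3 - <<'E'
from h import *
st()
im,d,c=shot("scene","s10")
b=cv2.resize(im[150:270,80:260,::-1],None,fx=4,fy=4,interpolation=cv2.INTER_CUBIC)
cv2.imwrite("pics/s10a.png",b)
E
```

```text
time_s: 13.45
tool_pos: [0.4481, -0.3006, 0.0621]
tool_rot: [[-0.0, -0.022, -1.0], [-0.0, -1.0, 0.022], [-1.0, 0.0, 0.0]]
force: [-0.2, -0.0, -3.0]
opening: 0.282
time_s: 14.25
tool_pos: [0.489, -0.3015, 0.062]
tool_rot: [[-0.0, -0.022, -1.0], [0.0, -1.0, 0.022], [-1.0, -0.0, 0.0]]
force: [0.4, -0.9, -2.8]
opening: 0.281
t 14.2 pos [ 489.  -301.5   62. ] F [ 0.4 -0.9 -2.8] M [-0.    0.05  0.01] op 0.281
[[-0.0, -0.022, -1.0], [0.0, -1.0, 0.022], [-1.0, -0.0, 0.0]] [ 36.5  32.9 -10.6 108.4   9.   39.5 -70.6]
```

View pics/s10a.png

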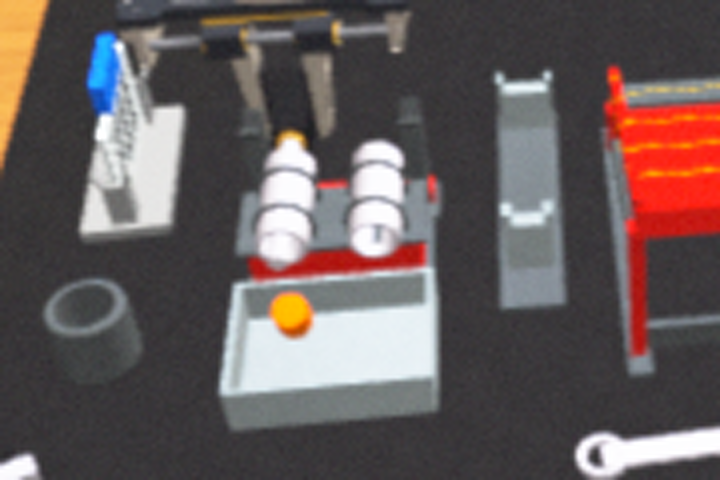

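```bash
python3 -m inch '[[[-20,0.4,0],[0,0,0]],[[-50,1,0],[0,0,0]],[[-85,1.7,0],[0,0,0]],[[-115,2.4,0],[0,0,0]],[[-125,2.5,5],[0,0,0]],[[-125,10,40],[0,0,0]],[[-110,35,75],[0,0,-0.01]],[[-85,70,100],[0,0,-0.02]]]'
python3 -m inch '[[[30,30,0],[0,0,-0.008]],[[60,60,0],[0,0,-0.008]],[[75,85,0],[0,0,-0.008]],[[77,95,0],[0,0,-0.008]],[[77,95,0],[0,0,-0.008]],[[77,95,0],[0,0,-0.008]],[[77,95,0],[0,0,-0.008]],[[77,95,0],[0,0,-0.008]]]'
python3 - <<'E'
from h import *
st(); im,d,c=shot("wrist","w11")
cv2.imwrite("pics/w11a.png",cv2.resize(im[0:240,130:400,::-1],None,fx=2.5,fy=2.5,interpolation=cv2.INTER_CUBIC))
E
```

```text
time_s: 15.1
tool_pos: [0.4043, -0.2329, 0.1646]
tool_rot: [[0.002, -0.048, -0.999], [-0.002, -0.999, 0.048], [-1.0, 0.002, -0.003]]
force: [2.0, -0.1, -2.4]
opening: 0.28
time_s: 15.9
tool_pos: [0.4801, -0.1379, 0.1621]
tool_rot: [[-0.0, -0.053, -0.999], [-0.001, -0.999, 0.053], [-1.0, 0.001, 0.0]]
force: [0.8, 0.7, -2.5]
opening: 0.283
t 15.9 pos [ 480.1 -137.9  162.1] F [ 0.8  0.7 -2.5] M [ 0.03  0.05 -0.  ] op 0.283
[[-0.0, -0.053, -0.999], [-0.001, -0.999, 0.053], [-1.0, 0.001, 0.0]] [ 27.   18.7 -17.5 115.1   7.6  47.3 -87.8]
```

View pics/w11a.png

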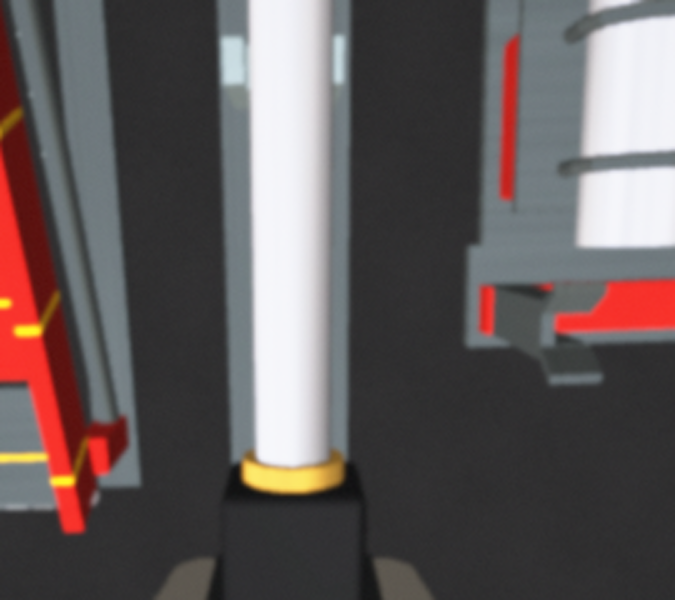

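```bash
python3 -m inch '[[[0.5,1.4,-20],[0,0,0.003]],[[0.5,1.4,-45],[0,0,0.003]],[[0.5,1.4,-70],[0,0,0.003]],[[0.5,1.4,-85],[0,0,0.003]],[[0.5,1.4,-95],[0,0,0.003]],[[0.5,1.4,-102],[0,0,0.003]],[[0.5,1.4,-107],[0,0,0.003]],[[0.5,1.4,-109],[0,0,0.003]]]'
python3 -m inch '[[[0,0,0],[0,0,0]],[[0,0,0],[0,0,0]],[[0,0,0],[0,0,0]],[[0,0,0],[0,0,0]],[[0,0,0],[0,0,0]],[[0,0,0],[0,0,0]],[[0,0,0],[0,0,0]],[[0,0,0],[0,0,0]]]'
```

```text
time_s: 16.75
tool_pos: [0.4814, -0.1352, 0.0531]
tool_rot: [[0.0, -0.047, -0.999], [-0.0, -0.999, 0.047], [-1.0, 0.0, -0.0]]
force: [-0.5, 0.2, -3.2]
opening: 0.28
time_s: 17.55
tool_pos: [0.4812, -0.135, 0.0531]
tool_rot: [[-0.0, -0.047, -0.999], [-0.0, -0.999, 0.047], [-1.0, 0.0, 0.0]]
force: [0.6, -0.0, -3.0]
opening: 0.28
```

```bash
python3 -m inch '[[[0,-1.2,-0.5],[0,0,0]],[[0,-1.2,-1],[0,0,0]],[[0,-1.2,-1],[0,0,0]],[[0,-1.2,-1],[0,0,0]],[[0,-1.2,-1],[0,0,0]],[[0,-1.2,-1],[0,0,0]],[[0,-1.2,-1],[0,0,0]],[[0,-1.2,-1],[0,0,0]]]'
python3 -m inch '[[[0,0,0],[0,0,0]],[[0,0,0],[0,0,0]],[[0,0,0],[0,0,0]],[[0,0,10],[0,0,0]],[[0,0,40],[0,0,0]],[[0,0,80],[0,0,0]],[[0,0,110],[0,0,0]],[[0,0,120],[0,0,0]]]' 0.55 40
python3 - <<'E'
from h import *
st(); im,d,c=shot("wrist","w12")
cv2.imwrite("pics/w12a.png",cv2.resize(im[0:260,130:400,::-1],None,fx=2.2,fy=2.2,interpolation=cv2.INTER_CUBIC))
im,d,c=shot("scene","s12")
cv2.imwrite("pics/s12a.png",cv2.resize(im[150:270,80:260,::-1],None,fx=4,fy=4,interpolation=cv2.INTER_CUBIC))
E
```

```text
time_s: 18.35
tool_pos: [0.4812, -0.1359, 0.0527]
tool_rot: [[-0.0, -0.047, -0.999], [0.0, -0.999, 0.047], [-1.0, -0.0, 0.0]]
force: [-3.0, 1.8, 6.0]
opening: 0.276
time_s: 19.15
tool_pos: [0.4831, -0.1367, 0.1759]
tool_rot: [[0.006, -0.047, -0.999], [-0.002, -0.999, 0.047], [-1.0, 0.002, -0.006]]
force: [1.0, -0.1, -0.6]
opening: 0.55
t 19.1 pos [ 483.1 -136.7  175.9] F [ 1.  -0.1 -0.6] M [-0.01 -0.05  0.04] op 0.550
[[0.006, -0.047, -0.999], [-0.002, -0.999, 0.047], [-1.0, 0.002, -0.006]] [ 27.4  17.7 -18.1 114.4   7.3  48.7 -87.4]
```

View pics/w12a.png

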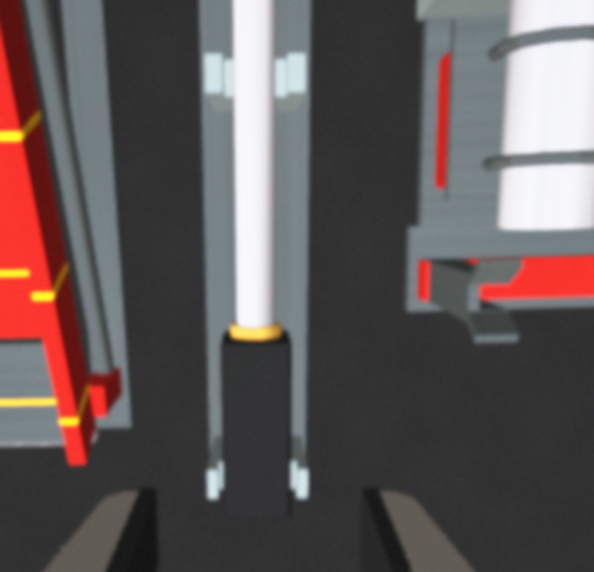

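View pics/s12a.png

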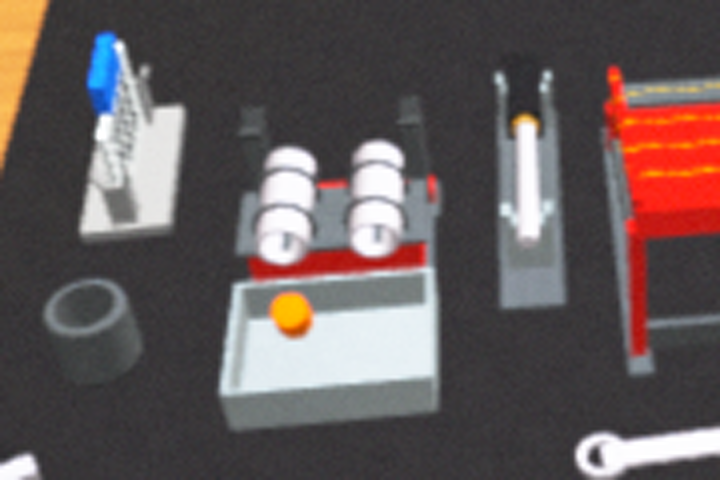

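Run:
```python
from h import *
im,d,c=load("w1")
cv2.imwrite("pics/w1b.png",cv2.resize(im[75:195,200:310,::-1],None,fx=5,fy=5,interpolation=cv2.INTER_CUBIC))
im2=im[75:195,200:310].astype(int)
m=(im2[:,:,2]>150)&(im2[:,:,0]<90)
v,u=np.nonzero(m); print(u.min()+200,u.max()+200,v.min()+75,v.max()+75)
for vv in range(v.min(),v.max()+1,6):
    uu=u[v==vv]; print(vv+75,uu.min()+200,uu.max()+200,np.round(ray(uu.mean()+200,vv+75,c,.111)*1000,1))
```

```text
252 257 118 166
118 252 256 [ 497.8 -428.4  111. ]
124 252 256 [ 491.  -428.5  111. ]
130 252 256 [ 484.1 -428.5  111. ]
136 252 256 [ 477.2 -428.5  111. ]
142 252 256 [ 470.2 -428.6  111. ]
148 252 256 [ 463.1 -428.6  111. ]
154 252 256 [ 456.  -428.6  111. ]
160 252 256 [ 448.8 -428.7  111. ]
166 253 257 [ 441.5 -429.9  111. ]
```

View pics/w1b.png

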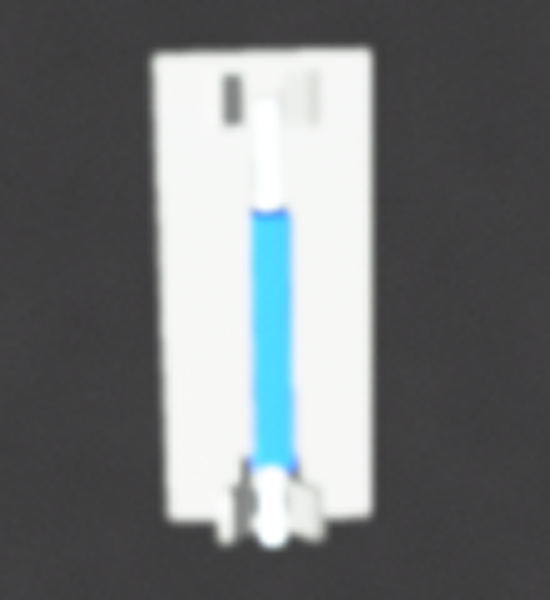

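```bash
python3 -m inch '[[[-2,-45,0],[0,0,0.01]],[[-4,-95,0],[0,0,0.02]],[[-6,-145,0],[0,0,0.03]],[[-8,-195,0],[0,0,0.04]],[[-10,-245,0],[0,0,0.05]],[[-13,-280,-8],[0,0,0.061]],[[-13.5,-292.5,-12],[0,0,0.061]],[[-13.5,-292.5,-12],[0,0,0.061]]]' 0.5 30
python3 - <<'E'
from h import *
st(); im,d,c=shot("wrist","w13")
for u,v in [(1,1)]: pass
cv2.imwrite("pics/w13a.png",cv2.resize(im[100:384,130:400,::-1],None,fx=2.2,fy=2.2,interpolation=cv2.INTER_CUBIC))
E
```

```text
time_s: 20.05
tool_pos: [0.4658, -0.4295, 0.1573]
tool_rot: [[-0.003, 0.011, -1.0], [0.003, -1.0, -0.011], [-1.0, -0.003, 0.003]]
force: [-0.3, 0.2, -0.4]
opening: 0.503
t 20.1 pos [ 465.8 -429.5  157.3] F [-0.3  0.2 -0.4] M [ 0.01 -0.05  0.02] op 0.503
[[-0.003, 0.011, -1.0], [0.003, -1.0, -0.011], [-1.0, -0.003, 0.003]] [ 48.3  30.4 -11.8  96.9   7.4  53.7 -55.7]
```

View pics/w13a.png

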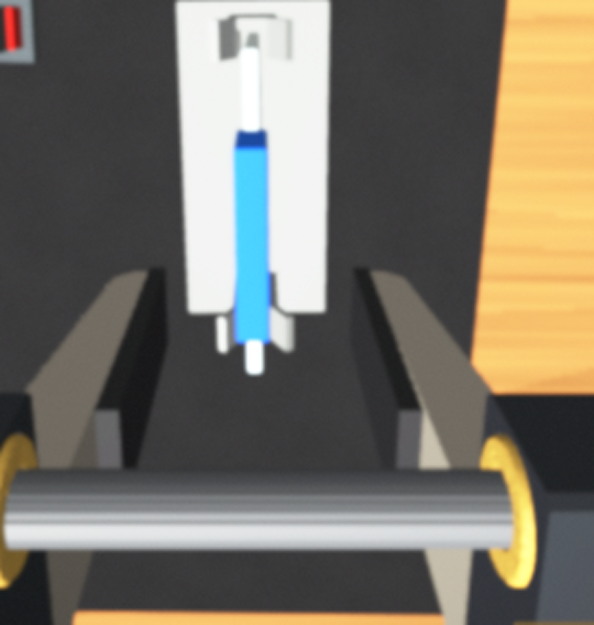

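Run:
```python
from h import *
im,d,c=load("w13")
for x,y in [(251,149),(252.5,342),(235,200),(267,200)]: print(np.round(ray(130+x/2.2,100+y/2.2,c,.111)*1000,1))
```

```text
[ 498.  -428.1  111. ]
[ 438.3 -429.   111. ]
[ 483.  -423.7  111. ]
[ 483.1 -432.8  111. ]
```

```bash
python3 -m inch '[[[2.5,0.9,-15],[0,0,0.003]],[[2.5,0.9,-30],[0,0,0.003]],[[2.5,0.9,-42],[0,0,0.003]],[[2.5,0.9,-50],[0,0,0.003]],[[2.5,0.9,-55],[0,0,0.003]],[[2.5,0.9,-55.5],[0,0,0.003]],[[2.5,0.9,-55.5],[0,0,0.003]],[[2.5,0.9,-55.5],[0,0,0.003]]]'
python3 -m inch '[[[0,0,0],[0,0,0]],[[0,0,0],[0,0,0]],[[0,0,0],[0,0,0]],[[0,0,0],[0,0,0]],[[0,0,0],[0,0,0]],[[0,0,0],[0,0,0]],[[0,0,0],[0,0,0]],[[0,0,0],[0,0,0]]]' 0 40
```

```text
time_s: 20.9
tool_pos: [0.4704, -0.4282, 0.1052]
tool_rot: [[0.001, 0.017, -1.0], [-0.001, -1.0, -0.017], [-1.0, 0.001, -0.001]]
force: [0.0, 0.9, -0.3]
opening: 0.507
time_s: 21.7
tool_pos: [0.4702, -0.4279, 0.1047]
tool_rot: [[-0.0, 0.017, -1.0], [-0.0, -1.0, -0.017], [-1.0, 0.0, 0.0]]
force: [-0.1, 0.1, 1.8]
opening: 0.106
```

```bash
python3 -m inch '[[[0,0,10],[0,0,0]],[[0,0,30],[0,0,0]],[[0,0,60],[0,0,0]],[[0,0,90],[0,0,0]],[[0,0,105],[0,0,0.1]],[[0,0,110],[0,0,0.25]],[[0,20,110],[0,0,0.4]],[[0,50,110],[0,0,0.55]]]'
python3 -m inch '[[[10,30,0],[0,0,0.14]],[[20,60,0],[0,0,0.28]],[[30,85,0],[0,0,0.42]],[[40,100,0],[0,0,0.56]],[[50,105,0],[0,0,0.70]],[[54,108,0],[0,0,0.84]],[[54,108,0],[0,0,0.98]],[[54,108,0],[0,0,0.983]]]'
python3 -m inch '[[[0,0,0],[0,0,0]],[[0,0,0],[0,0,0]],[[0,0,0],[0,0,0]],[[0,0,0],[0,0,0]],[[0,0,0],[0,0,0]],[[0,0,0],[0,0,0]],[[0,0,0],[0,0,0]],[[0,0,0],[0,0,0]]]'
python3 - <<'E'
from h import *
st(); im,d,c=shot("wrist","w14");shot("scene","s14"); shot("top","t14")
E
```

```text
time_s: 22.5
tool_pos: [0.4695, -0.3791, 0.2151]
tool_rot: [[0.0, 0.539, -0.842], [-0.001, -0.842, -0.539], [-1.0, 0.001, 0.0]]
force: [-0.0, 0.3, -1.5]
opening: 0.105
time_s: 23.3
tool_pos: [0.5241, -0.2697, 0.2148]
tool_rot: [[-0.0, 1.0, -0.02], [0.0, -0.02, -1.0], [-1.0, -0.0, -0.0]]
force: [-0.8, -0.6, -2.1]
opening: 0.108
time_s: 24.1
tool_pos: [0.5242, -0.2699, 0.2146]
tool_rot: [[0.0, 1.0, -0.021], [-0.0, -0.021, -1.0], [-1.0, 0.0, 0.0]]
force: [0.2, 0.9, -0.9]
opening: 0.103
t 24.1 pos [ 524.2 -269.9  214.6] F [ 0.2  0.9 -0.9] M [-0.02 -0.1  -0.04] op 0.103
[[0.0, 1.0, -0.021], [-0.0, -0.021, -1.0], [-1.0, 0.0, 0.0]] [ 49.9  26.2 -33.9  99.6  16.7  59.2   8.9]
```

View pics/w14.png

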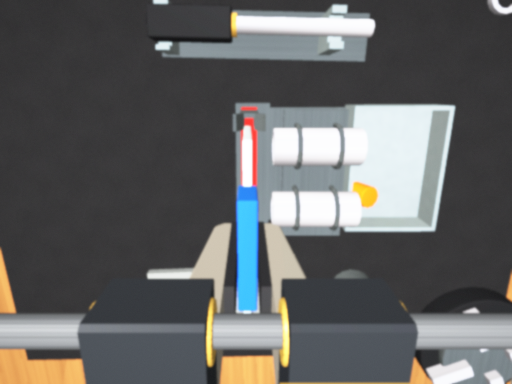

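View pics/s14.png

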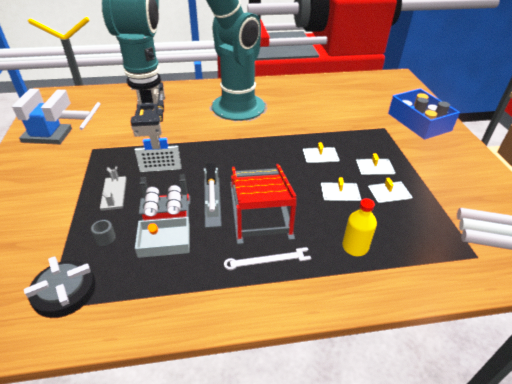

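Run:
```python
from h import *
im,d,c=load("w14")
cv2.imwrite("pics/w14a.png",cv2.resize(im[90:250,200:380,::-1],None,fx=4.3,fy=4.3,interpolation=cv2.INTER_CUBIC))
print(c["T"][:3,3])
```

```text
[ 0.52591102 -0.1937708   0.37169122]
```

View pics/w14a.png

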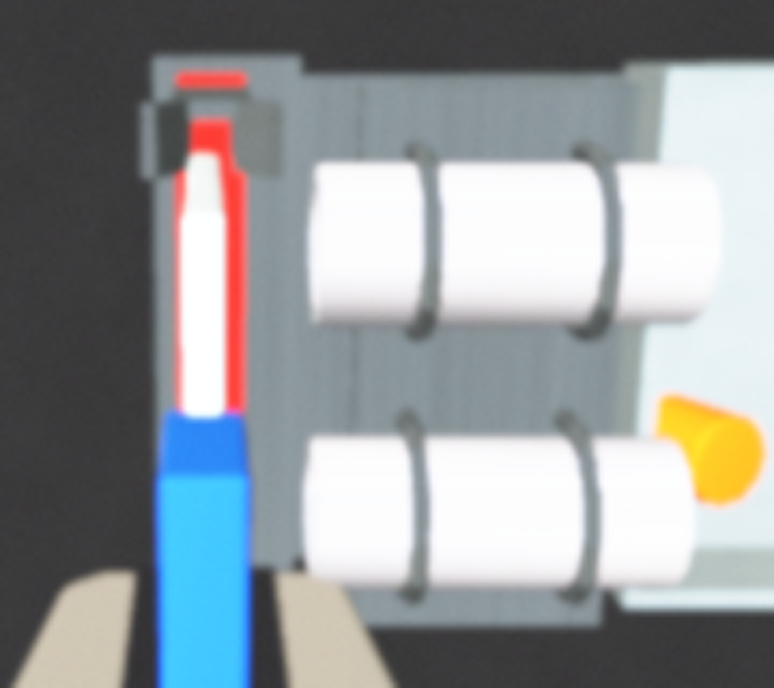

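Run:
```python
from h import *
im,d,c=load("w14")
f=lambda x,y,z:np.round(ray(200+x/4.3,90+y/4.3,c,z)*1000,1)
print("web inner",f(211,118,.092),f(211,118,.080),"wing lo",f(211,180,.092),"wing top",f(211,100,.092))
print("strainer low corner",f(204,152,.120),"upper corner",f(204,213,.195), "bar end",f(204,475,.221))
print("pipe1 mouth",f(312,240,.065),"pipe2",f(305,510,.065))
print("groove",f(211,140,.08),"sill",f(211,400,.02),f(211,140,.02))
```

```text
web inner [ 526.8 -213.7   92. ] [ 526.8 -214.6   80. ] wing lo [ 526.6 -225.4   92. ] wing top [ 526.9 -210.4   92. ]
strainer low corner [ 525.4 -217.4  120. ] upper corner [ 525.4 -217.7  195. ] bar end [ 524.8 -242.7  221. ]
pipe1 mouth [ 547.8 -241.5   65. ] pipe2 [ 546.1 -302.1   65. ]
groove [ 526.7 -218.9   80. ] sill [ 525.6 -288.3   20. ] [ 526.9 -224.    20. ]
```

```bash
python3 -m inch '[[[1.3,1,-10],[0,0,0]],[[1.3,1,-20],[0,0,0]],[[1.3,1,-26],[0,0,0]],[[1.3,1,-32],[0,0,0]],[[1.3,1,-38],[0,0,0]],[[1.3,1,-44],[0,0,0]],[[1.3,1,-50],[0,0,0]],[[1.3,1,-55],[0,0,0]]]'
python3 - <<'E'
from h import *
st(); im,d,c=shot("wrist","w15")
cv2.imwrite("pics/w15a.png",cv2.resize(im[70:250,180:380,::-1],None,fx=3.5,fy=3.5,interpolation=cv2.INTER_CUBIC))
E
```

```text
time_s: 25.05
tool_pos: [0.5254, -0.2689, 0.159]
tool_rot: [[-0.0, 1.0, -0.021], [0.0, -0.021, -1.0], [-1.0, -0.0, -0.0]]
force: [-0.7, 0.0, -1.6]
opening: 0.104
t 25.1 pos [ 525.4 -268.9  159. ] F [-0.7  0.  -1.6] M [ 0.01 -0.05  0.  ] op 0.104
[[-0.0, 1.0, -0.021], [0.0, -0.021, -1.0], [-1.0, -0.0, -0.0]] [ 48.4  29.9 -32.4 102.2  19.4  53.5   6.6]
```

View pics/w15a.png

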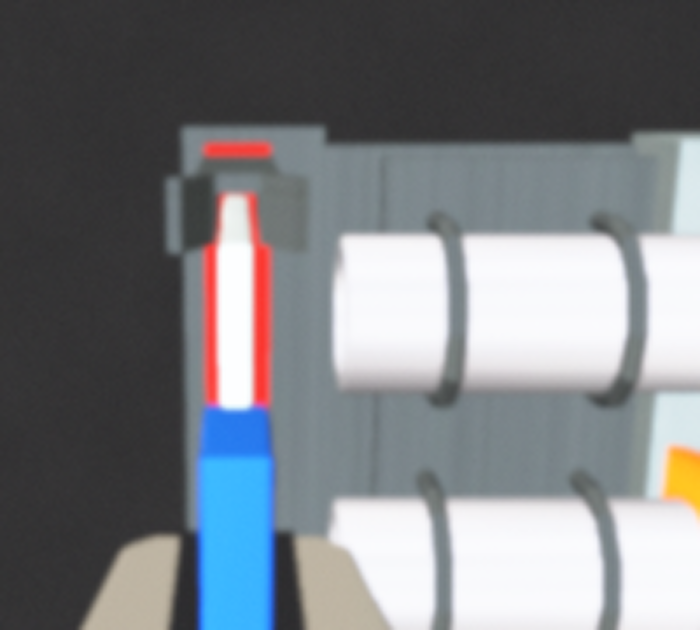

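Well centred; the lower corner is in the groove lead-in. Continue down.

```bash
python3 -m inch '[[[0,0,-5],[0,0,0]],[[0,0,-10],[0,0,0]],[[0,0,-15],[0,0,0]],[[0,0,-20],[0,0,0]],[[0,0,-25],[0,0,0]],[[0,0,-30],[0,0,0]],[[0,0,-35],[0,0,0]],[[0,0,-38],[0,0,0]]]'
python3 -m inch '[[[0,0,-1],[0,0,0]],[[0,0,-2],[0,0,0]],[[0,0,-3],[0,0,0]],[[0,0,-4],[0,0,0]],[[0,0,-5],[0,0,0]],[[0,0,-6],[0,0,0]],[[0,0,-6.5],[0,0,0]],[[0,0,-6.5],[0,0,0]]]'
```

```text
time_s: 25.9
tool_pos: [0.5253, -0.2687, 0.121]
tool_rot: [[-0.0, 1.0, -0.021], [0.0, -0.021, -1.0], [-1.0, -0.0, -0.0]]
force: [0.9, -0.3, -2.2]
opening: 0.105
time_s: 26.7
tool_pos: [0.5254, -0.2688, 0.115]
tool_rot: [[-0.0, 1.0, -0.021], [0.0, -0.021, -1.0], [-1.0, -0.0, -0.0]]
force: [-0.5, -0.1, -1.9]
opening: 0.104
```

```bash
python3 -m inch '[[[0,0,-0.5],[0,0,0]],[[0,0,-1],[0,0,0]],[[0,0,-1.5],[0,0,0]],[[0,0,-1.5],[0,0,0]],[[0,0,-1.5],[0,0,0]],[[0,0,-1.5],[0,0,0]],[[0,0,-1.5],[0,0,0]],[[0,0,-1.5],[0,0,0]]]'
```

```text
time_s: 27.5
tool_pos: [0.5258, -0.2688, 0.1146]
tool_rot: [[0.001, 1.0, -0.021], [-0.001, -0.021, -1.0], [-1.0, 0.001, 0.001]]
force: [-1.9, 1.2, 5.1]
opening: 0.11
```

```bash
python3 -m inch '[[[0,0,0],[0,0,0]],[[0,0,0],[0,0,0]],[[0,0,0],[0,0,0]],[[0,0,0],[0,0,0]],[[0,0,15],[0,0,0]],[[0,0,50],[0,0,0]],[[0,0,90],[0,0,0]],[[0,0,130],[0,0,0]]]' 0.4
python3 - <<'E'
from h import *
st(); im,d,c=shot("wrist","w16")
im2,d2,c2=shot("scene","s16")
cv2.imwrite("pics/w16a.png",np.hstack([cv2.resize(im[60:260,150:350,::-1],(390,390),interpolation=cv2.INTER_CUBIC),cv2.resize(im2[150:250,80:180,::-1],(390,390),interpolation=cv2.INTER_CUBIC)]))
E
```

```text
time_s: 28.3
tool_pos: [0.5255, -0.2685, 0.246]
tool_rot: [[0.0, 1.0, -0.021], [0.0, -0.021, -1.0], [-1.0, 0.0, -0.0]]
force: [0.8, -0.7, 0.5]
opening: 0.403
t 28.3 pos [ 525.5 -268.5  246. ] F [ 0.8 -0.7  0.5] M [-0.11 -0.1  -0.03] op 0.403
[[0.0, 1.0, -0.021], [0.0, -0.021, -1.0], [-1.0, 0.0, -0.0]] [ 50.5  24.4 -34.8  97.8  15.4  62.6   9.8]
```

View pics/w16a.png

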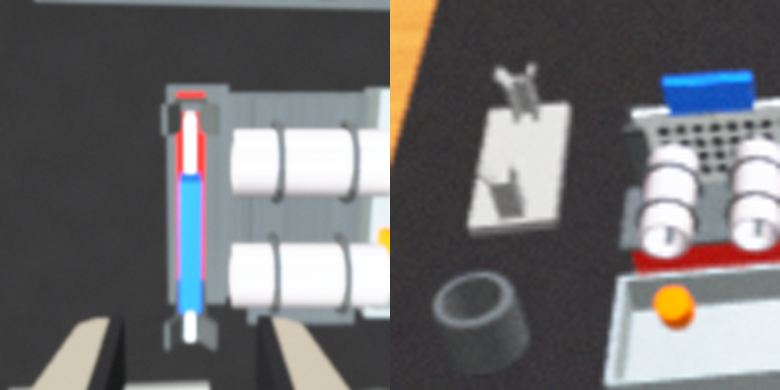

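```bash
python3 -m inch '[[[0,0,40],[0,0,-0.14]],[[0,30,80],[0,0,-0.28]],[[0,75,110],[0,0,-0.42]],[[5,120,120],[0,0,-0.56]],[[10,165,120],[0,0,-0.70]],[[15,210,120],[0,0,-0.84]],[[20,250,120],[0,0,-0.98]],[[25,263,120],[0,0,-1.12]]]' 0.3 30
python3 -m inch '[[[0,0,0],[0,0,-0.14]],[[0,0,0],[0,0,-0.28]],[[0,0,0],[0,0,-0.40]],[[0,0,0],[0,0,-0.43]],[[0,0,0],[0,0,-0.43]],[[0,0,0],[0,0,-0.43]],[[0,0,0],[0,0,-0.43]],[[0,0,0],[0,0,-0.43]]]'
python3 - <<'E'
from h import *
st(); im,d,c=shot("wrist","w17")
E
```

```text
time_s: 29.2
tool_pos: [0.5499, -0.0001, 0.3643]
tool_rot: [[0.001, 0.418, -0.908], [0.001, -0.908, -0.418], [-1.0, -0.001, -0.001]]
force: [-0.7, 0.1, 0.0]
opening: 0.301
time_s: 30.0
tool_pos: [0.5504, -0.0059, 0.3636]
tool_rot: [[-0.0, 0.0, -1.0], [0.0, -1.0, -0.0], [-1.0, -0.0, 0.0]]
force: [-0.2, -0.2, 0.2]
opening: 0.301
t 30.0 pos [550.4  -5.9 363.6] F [-0.2 -0.2  0.2] M [ 0.03 -0.04  0.03] op 0.301
[[-0.0, 0.0, -1.0], [0.0, -1.0, -0.0], [-1.0, -0.0, 0.0]] [ 22.5  13.6 -30.3  94.6   7.1  73.8 -99.1]
```

View pics/w17.png

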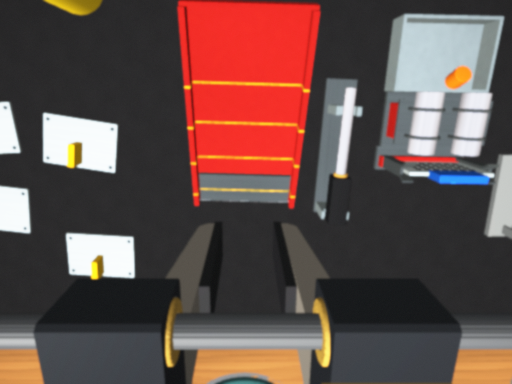

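Run:
```python
from h import *
im,d,c=load("w17")
cv2.imwrite("pics/w17a.png",cv2.resize(im[0:215,170:330,::-1],None,fx=2.78,fy=2.78,interpolation=cv2.INTER_CUBIC))
cv2.imwrite("pics/w17b.png",cv2.resize(im[70:215,175:325,::-1],None,fx=4,fy=4,interpolation=cv2.INTER_CUBIC))
```

```text
(no output)
```

View pics/w17b.png

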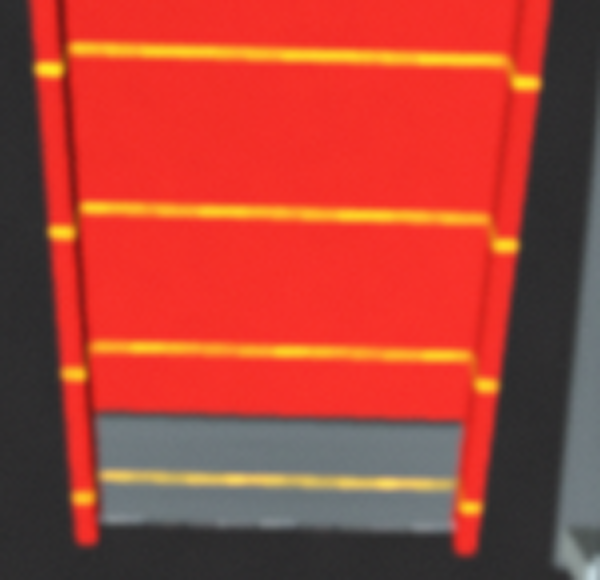

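```bash
cat >> h.py <<'E'
def deckT(p):
    x,y,yaw=p[:3]; z=p[3] if len(p)>3 else 50; til=p[4] if len(p)>4 else 20
    Rm=R.from_euler('z',yaw,degrees=True).as_matrix()@R.from_euler('y',-til,degrees=True).as_matrix()
    T=np.eye(4);T[:3,:3]=Rm;T[:3,3]=np.array([x,y,z])/1000;return T
E
python3 - <<'E'
from h import *
from scipy.optimize import least_squares
im,d,c=load("w17")
obs=[(170,64,0,70,49),(170,-64,0,507,61),(120,64,0,81,208),(120,-64,0,490,220),(70,64,0,92,348),(70,-64,0,472,357),(20,64,5,100,476),(20,-64,5,457,486)]
obs=np.array(obs,float); uv=np.stack([175+obs[:,3]/4,70+obs[:,4]/4],1); L=obs[:,:3]/1000
def res(p):
    T=deckT(p); return (proj(L@T[:3,:3].T+T[:3,3],c)-uv).ravel()
for p0 in ([475,-8,-1],[475,-8,-1,50,20]):
    r=least_squares(res,p0); print(np.round(r.x,2),np.round(r.fun,1))
E
```

```text
[476.51  -2.72  -1.52] [-0.   0.4  0.3  0.4  0.1  0.2 -0.2 -0.1 -0.2 -0.4  0.1 -0.2 -0.5 -0.1
  0.5 -0.3]
[476.11  -2.71  -1.52  50.37  19.39] [ 0.2  0.2  0.1  0.2  0.2  0.1 -0.3 -0.2 -0.2 -0.3  0.1 -0.1 -0.5  0.1
  0.5 -0.1]
```

```bash
python3 -m inch '[[[-20,45,0],[0,0,0]],[[-40,90,0],[0,0,0]],[[-60,135,0],[0,0,0]],[[-80,180,0],[0,0,0]],[[-95,225,0],[0,0,0]],[[-105,270,0],[0,0,0]],[[-110,305,0],[0,0,0]],[[-110,310,0],[0,0,0]]]' 0.3 30
python3 -m inch '[[[0,0,0],[0,0,0]],[[0,0,0],[0,0,0]],[[0,0,0],[0,0,0]],[[0,0,0],[0,0,0]],[[0,0,0],[0,0,0]],[[0,0,0],[0,0,0]],[[0,0,0],[0,0,0]],[[0,0,0],[0,0,0]]]'
python3 - <<'E'
from h import *
st(); im,d,c=shot("wrist","w18")
E
```

```text
time_s: 30.85
tool_pos: [0.4382, 0.3088, 0.3639]
tool_rot: [[-0.001, 0.008, -1.0], [0.003, -1.0, -0.008], [-1.0, -0.003, 0.001]]
force: [-0.1, 0.6, 0.2]
opening: 0.303
time_s: 31.65
tool_pos: [0.4405, 0.3041, 0.3636]
tool_rot: [[0.0, -0.0, -1.0], [0.0, -1.0, 0.0], [-1.0, -0.0, -0.0]]
force: [-0.1, 0.3, 1.3]
opening: 0.302
t 31.6 pos [440.5 304.1 363.6] F [-0.1  0.3  1.3] M [0.06 0.01 0.03] op 0.302
[[0.0, -0.0, -1.0], [0.0, -1.0, 0.0], [-1.0, -0.0, -0.0]] [  -2.5   13.9  -42.4   96.     9.7   73.9 -136.8]
```

View pics/w18.png

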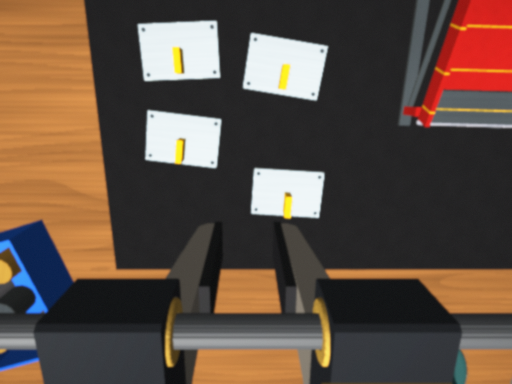

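```bash
cat >> h.py <<'E'
def plates(tag):
    im,d,c=load(tag); hsv=cv2.cvtColor(im,cv2.COLOR_RGB2HSV)
    w=((hsv[...,2]>150)&(hsv[...,1]<60)).astype(np.uint8); y=((hsv[...,0]>18)&(hsv[...,0]<38)&(hsv[...,1]>130)&(hsv[...,2]>120)).astype(np.uint8)
    m=cv2.morphologyEx(w|y,cv2.MORPH_CLOSE,np.ones((3,3),np.uint8))
    out=[]
    for ct in cv2.findContours(m,cv2.RETR_EXTERNAL,cv2.CHAIN_APPROX_NONE)[0]:
        if cv2.contourArea(ct)<1500: continue
        mm=np.zeros_like(m);cv2.drawContours(mm,[ct],-1,1,-1)
        yy=np.argwhere(y&mm)
        if len(yy)<30: continue
        # top face only (remove rib overhang): world pts of contour at z=5
        P=np.array([ray(u,v,c,.005)[:2]*1000 for u,v in ct[:,0]],np.float32)
        (cx,cy),(a,b),ang=cv2.minAreaRect(P)
        bx=cv2.boxPoints(((cx,cy),(a,b),ang))
        yc=ray(yy[:,1].mean(),yy[:,0].mean(),c,.02)[:2]*1000
        e=[bx[1]-bx[0],bx[2]-bx[1]]; s=e[int(np.linalg.norm(e[0])>np.linalg.norm(e[1]))]  # short side = x axis
        s=s/np.linalg.norm(s)
        if np.dot(yc-np.array([cx,cy]),s)>0: s=-s
        out.append((cx,cy,np.degrees(np.arctan2(s[1],s[0])),min(a,b),max(a,b),*yc))
        print("plate c(%.1f,%.1f) yaw %.1f size %.1fx%.1f rib(%.1f,%.1f)"%out[-1], "rib exp",np.round(np.array([cx,cy])-14*s,1), "img",ct[:,0].mean(0).round())
    return out
E
python3 -c "
from h import *
plates('w18'); print('w17'); plates('w17')"
```

```text
plate c(359.9,240.3) yaw -3.7 size 80.6x112.0 rib(345.4,240.7) rib exp [346.  241.2] img [287. 193.]
plate c(447.2,402.5) yaw -7.1 size 77.3x111.5 rib(432.2,404.9) rib exp [433.3 404.2] img [182. 139.]
plate c(551.7,249.8) yaw -9.1 size 75.9x111.4 rib(538.6,251.5) rib exp [537.9 252. ] img [284.  66.]
plate c(573.5,400.0) yaw 2.1 size 75.9x111.2 rib(560.7,400.1) rib exp [559.5 399.5] img [179.  50.]
w17
plate c(179.6,-5.4) yaw -176.8 size 182.9x306.1 rib(212.4,-48.5) rib exp [193.6  -4.6] img [254. 341.]
plate c(358.7,240.8) yaw -3.5 size 84.8x112.4 rib(347.0,242.5) rib exp [344.8 241.6] img [100. 255.]
plate c(550.3,250.0) yaw -9.1 size 80.1x111.4 rib(536.5,253.7) rib exp [536.5 252.2] img [ 79. 142.]
```

```bash
python3 -m inch '[[[20,-10,-40],[0,0,-0.04]],[[40,-20,-80],[0,0,-0.08]],[[60,-30,-115],[0,0,-0.12]],[[80,-40,-150],[0,0,-0.159]],[[95,-50,-185],[0,0,-0.159]],[[97.5,-52,-210],[0,0,-0.159]],[[97.5,-52,-213],[0,0,-0.159]],[[97.5,-52,-213],[0,0,-0.159]]]' 0.35 30
python3 - <<'E'
from h import *
st(); im,d,c=shot("wrist","w19")
plates("w19")
E
```

```text
time_s: 32.5
tool_pos: [0.5376, 0.2527, 0.1505]
tool_rot: [[-0.001, -0.158, -0.987], [0.0, -0.987, 0.158], [-1.0, -0.0, 0.001]]
force: [-0.3, 0.3, 0.6]
opening: 0.351
t 32.5 pos [537.6 252.7 150.5] F [-0.3  0.3  0.6] M [ 0.01  0.   -0.01] op 0.351
[[-0.001, -0.158, -0.987], [0.0, -0.987, 0.158], [-1.0, -0.0, 0.001]] [  -3.3   31.2  -33.3  102.    20.7   53.1 -144.6]
plate c(341.7,271.6) yaw -172.1 size 90.7x185.3 rib(355.4,208.0) rib exp [355.6 273.6] img [274. 345.]
plate c(550.2,250.2) yaw -9.1 size 79.2x110.8 rib(535.8,252.5) rib exp [536.3 252.4] img [247. 161.]
plate c(573.4,400.4) yaw 2.1 size 76.4x110.9 rib(558.0,405.8) rib exp [559.4 399.9] img [ 81. 163.]
```

View pics/w19.png

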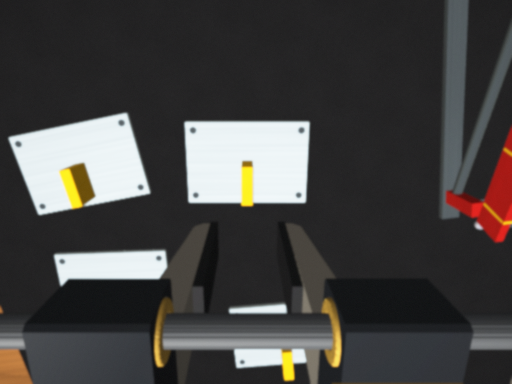

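Run:
```python
from h import *
im,d,c=load("w19")
a=ray(247,121.5,c,.005)*1000;b=ray(247,203.5,c,.005)*1000;print(a,b,(a+b)/2)
print(ray(247,206.5,c,.033)*1000,ray(247,166,c,.033)*1000, ray(247,161,c,.033)*1000)
P=cloud(d,c); print(np.round(P[158:210:4,247]*1000,0).tolist())
```

```text
[588.78358805 243.6177581    5.        ] [513.45438537 255.73674474   5.        ] [551.11898671 249.67725142   5.        ]
[520.09898219 254.62829079  33.        ] [555.20592478 248.98027444  33.        ] [559.37614004 248.30936885  33.        ]
[[557.0, 249.0, 5.0], [555.0, 249.0, 17.0], [555.0, 249.0, 32.0], [552.0, 249.0, 36.0], [549.0, 250.0, 35.0], [545.0, 251.0, 33.0], [542.0, 251.0, 35.0], [538.0, 252.0, 34.0], [535.0, 252.0, 34.0], [532.0, 253.0, 35.0], [528.0, 253.0, 34.0], [525.0, 254.0, 35.0], [510.0, 256.0, 2.0]]
```

```bash
python3 -m inch '[[[0,-0.8,-30],[0,0,0]],[[0,-0.8,-65],[0,0,0]],[[0,-0.8,-95],[0,0,0]],[[0,-0.8,-113],[0,0,0]],[[0,-0.8,-123],[0,0,0]],[[0,-0.8,-128],[0,0,0]],[[0,-0.8,-128],[0,0,0]],[[0,-0.8,-128],[0,0,0]]]'
python3 -m inch '[[[0,0,0],[0,0,0]],[[0,0,0],[0,0,0]],[[0,0,0],[0,0,0]],[[0,0,0],[0,0,0]],[[0,0,0],[0,0,0]],[[0,0,0],[0,0,0]],[[0,0,0],[0,0,0]],[[0,0,0],[0,0,0]]]' 0 40
python3 -c "
from h import *
st(); shot('wrist','w20')"
```

```text
time_s: 33.35
tool_pos: [0.5388, 0.2519, 0.0238]
tool_rot: [[0.002, -0.159, -0.987], [0.001, -0.987, 0.159], [-1.0, -0.001, -0.002]]
force: [0.1, -0.5, 0.5]
opening: 0.351
time_s: 34.15
tool_pos: [0.5383, 0.2517, 0.0231]
tool_rot: [[0.001, -0.158, -0.987], [0.0, -0.987, 0.158], [-1.0, -0.001, -0.001]]
force: [-1.0, 1.0, 5.0]
opening: 0.103
t 34.1 pos [538.3 251.7  23.1] F [-1.  1.  5.] M [0.11 0.06 0.02] op 0.103
[[0.001, -0.158, -0.987], [0.0, -0.987, 0.158], [-1.0, -0.001, -0.001]] [  -7.6   41.   -27.6  105.2   27.9   40.5 -150.1]
```

View pics/w20.png

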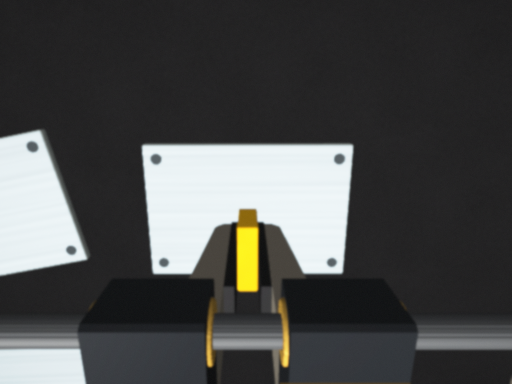

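```bash
cat >> h.py <<'E'
DECK=[476.5,-2.7,-1.52]
def place(k,gx,gz,lift=0,back=0,sy=0,tail=94.6):
    """shift/turn from measured pose to laying pose of course k; lift mm along deck normal"""
    T=deckT(DECK); D=T[:3,:3]; a=np.radians(5.7)
    px=D@[np.cos(a),0,-np.sin(a)]; py=D[:,1]; pz=np.cross(px,py)
    tp=T[:3,3]*1000+D@[tail+50*(k-1)-back,sy,lift]
    tcp=tp-37.5*px+gx*px+gz*pz
    Rt=np.stack([-pz,-py,-px],1)
    s=sense(); dp=tcp-s["tool_pos"]*1000; rv=R.from_matrix(Rt@s["tool_rot"].T).as_rotvec()
    print("TCP target",tcp.round(1),"shift",dp.round(1),"turn",rv.round(4)); return dp,rv
E
python3 - <<'E'
from h import *
im,d,c=load("w20")
a=ray(247,143.5,c,.005)*1000;b=ray(247,273.5,c,.005)*1000;s=sense();t=s["tool_pos"]*1000
px=-s["tool_rot"][:,2]
print(a,b,"tail ahead of TCP",(a-t)@px,"low edge",(b-t)@px)
place(1,-13,23,80)
E
```

```text
[589.20998718 242.56063781   5.        ] [514.35327843 254.6403767    5.        ] tail ahead of TCP 51.638706844946505 low edge -24.186349018574997
TCP target [483.4  -2.9 167.3] shift [ -55.  -254.6  144.2] turn [-0.0237 -0.2478  0.1319]
```

```bash
python3 -m inch '[[[0,0,10],[0,0,0]],[[0,0,40],[0,0,0]],[[0,0,80],[0,0,0]],[[-5,-10,120],[0,0,0]],[[-15,-45,144],[-0.006,-0.06,0.03]],[[-25,-90,144],[-0.012,-0.12,0.06]],[[-35,-135,144],[-0.018,-0.18,0.09]],[[-45,-180,144],[-0.024,-0.248,0.132]]]'
python3 -m inch '[[[-5,-40,0],[0,0,0]],[[-10,-70,0],[0,0,0]],[[-10,-74,0],[0,0,0]],[[-10,-74,0],[0,0,0]],[[-10,-74,0],[0,0,0]],[[-10,-74,0],[0,0,0]],[[-10,-74,0],[0,0,0]],[[-10,-74,0],[0,0,0]]]'
python3 - <<'E'
from h import *
st(); im,d,c=shot("wrist","w21"); shot("scene","s21")
place(1,-13.4,23,80); place(1,-13.4,23,0)
E
```

```text
time_s: 35.0
tool_pos: [0.492, 0.0695, 0.1668]
tool_rot: [[0.248, -0.025, -0.968], [-0.009, -1.0, 0.024], [-0.969, 0.002, -0.249]]
force: [0.5, -0.7, -1.9]
opening: 0.107
time_s: 35.8
tool_pos: [0.483, -0.0017, 0.1665]
tool_rot: [[0.246, -0.025, -0.969], [-0.007, -1.0, 0.024], [-0.969, 0.001, -0.246]]
force: [-0.3, -0.2, -1.9]
opening: 0.103
t 35.8 pos [483.   -1.7 166.5] F [-0.3 -0.2 -1.9] M [ 0.04  0.39 -0.01] op 0.103
[[0.246, -0.025, -0.969], [-0.007, -1.0, 0.024], [-0.969, 0.001, -0.246]] [  27.1   12.6  -34.9  126.2   18.2   30.4 -112.3]
TCP target [483.   -2.9 167.2] shift [ 0.1 -0.8  0.7] turn [ 0.0008 -0.0009 -0.0008]
TCP target [510.4  -3.6  92.1] shift [ 27.4  -1.5 -74.4] turn [ 0.0008 -0.0009 -0.0008]
```

View pics/w21.png

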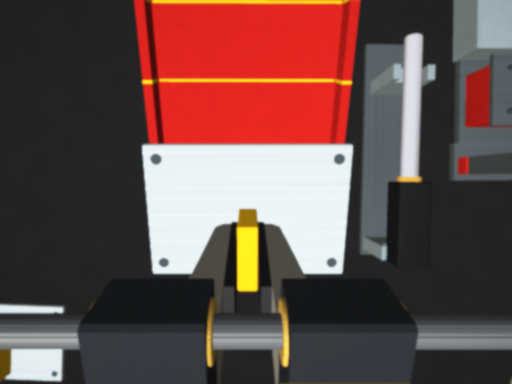

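View pics/s21.png

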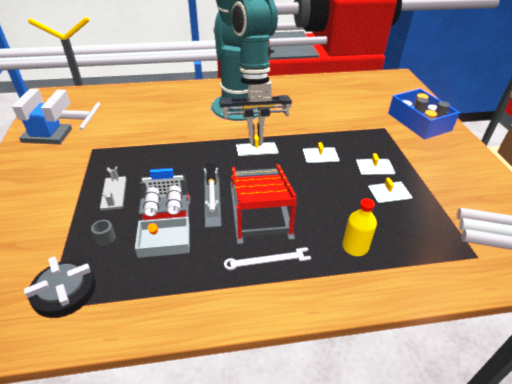

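```bash
python3 - <<'E'
from h import *
im,d,c=load("w21")
T=deckT(DECK)
for L in [(120,64,0),(120,-64,0),(170,64,0),(170,-64,0)]:
    print(L,proj(T[:3,:3]@(np.array(L)/1000)+T[:3,3],c).round(1))
E
python3 - <<'E'
import cv2
im=cv2.imread("pics/w21.png"); cv2.imwrite("pics/w21a.png",cv2.resize(im[0:160,120:380],None,fx=3,fy=3,interpolation=cv2.INTER_CUBIC))
E
```

```text
(120, 64, 0) [[159.1  81.8]]
(120, -64, 0) [[335.7  82. ]]
(170, 64, 0) [[152.    3.8]]
(170, -64, 0) [[343.   4.]]
```

View pics/w21a.png

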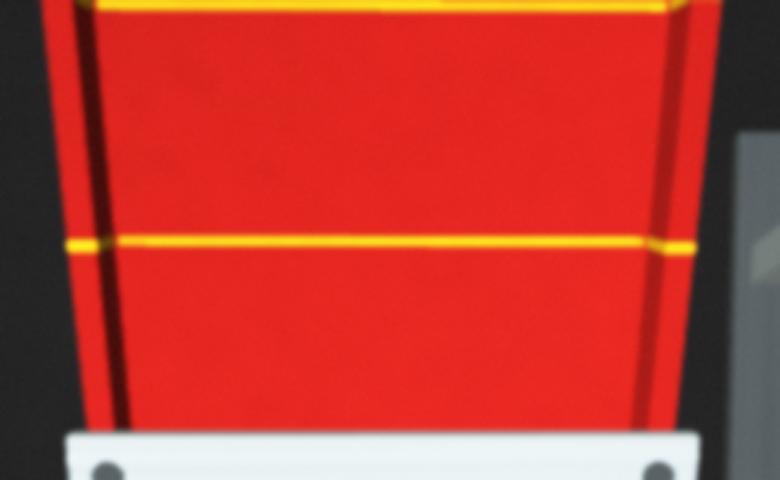

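```bash
sed -i 's/^DECK=.*/DECK=[477.4,-2.7,-1.52]/' h.py; python3 -m inch '[[[5,-0.6,-10],[0,0,0]],[[9,-0.9,-22],[0,0,0]],[[14,-1.2,-35],[0,0,0]],[[19,-1.4,-47],[0,0,0]],[[23,-1.4,-57],[0,0,0]],[[25,-1.4,-63],[0,0,0]],[[26,-1.4,-67],[0,0,0]],[[26.5,-1.4,-69],[0,0,0]]]'
python3 -m inch '[[[0,0,0],[0,0,0]],[[0,0,0],[0,0,0]],[[0,0,0],[0,0,0]],[[0,0,0],[0,0,0]],[[0,0,0],[0,0,0]],[[0,0,0],[0,0,0]],[[0,0,0],[0,0,0]],[[0,0,0],[0,0,0]]]'
python3 - <<'E'
from h import *
st(); place(1,-13.4,23.1,0); im,d,c=shot("scene","s22"); cv2.imwrite("pics/s22a.png",cv2.resize(im[120:230,200:330,::-1],None,fx=5,fy=5,interpolation=cv2.INTER_CUBIC))
E
```

```text
time_s: 36.7
tool_pos: [0.5094, -0.0039, 0.0973]
tool_rot: [[0.246, -0.026, -0.969], [-0.007, -1.0, 0.025], [-0.969, 0.001, -0.246]]
force: [0.3, 0.5, -0.7]
opening: 0.107
time_s: 37.5
tool_pos: [0.5095, -0.004, 0.0976]
tool_rot: [[0.246, -0.027, -0.969], [-0.007, -1.0, 0.026], [-0.969, 0.001, -0.246]]
force: [0.7, 0.1, -2.0]
opening: 0.105
t 37.5 pos [509.5  -4.   97.6] F [ 0.7  0.1 -2. ] M [0.07 0.32 0.02] op 0.105
[[0.246, -0.027, -0.969], [-0.007, -1.0, 0.026], [-0.969, 0.001, -0.246]] [  18.9   21.8  -26.6  126.1   30.2   22.7 -123.2]
TCP target [511.3  -3.6  92.2] shift [ 1.8  0.4 -5.4] turn [ 0.0009 -0.0006  0.0002]
```

View pics/s22a.png

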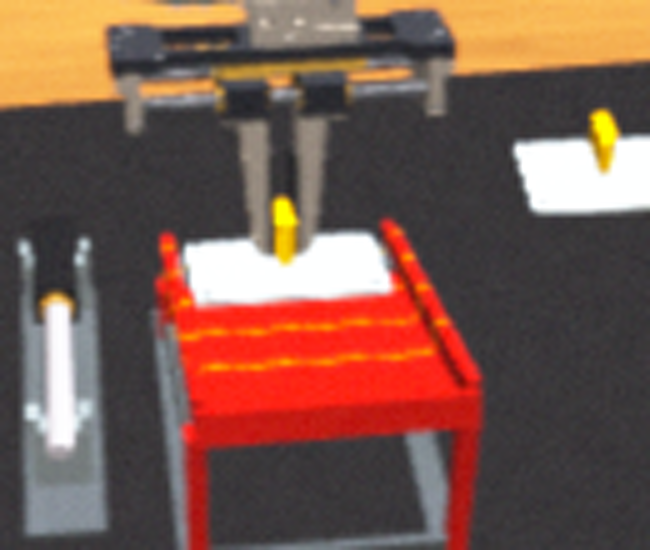

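```bash
python3 -m inch '[[[0.5,0.2,-1.5],[0,0,0]],[[1,0.3,-2.5],[0,0,0]],[[1.3,0.4,-3.5],[0,0,0]],[[1.5,0.4,-4.2],[0,0,0]],[[1.8,0.4,-5],[0,0,0]],[[1.8,0.4,-5.4],[0,0,0]],[[1.8,0.4,-5.4],[0,0,0]],[[1.8,0.4,-5.4],[0,0,0]]]'
python3 -c "
from h import *
st(); place(1,-13.4,23.1,0)"
```

```text
time_s: 38.35
tool_pos: [0.5113, -0.0036, 0.0922]
tool_rot: [[0.246, -0.027, -0.969], [-0.007, -1.0, 0.026], [-0.969, 0.001, -0.246]]
force: [0.1, -0.7, -0.9]
opening: 0.103
t 38.4 pos [511.3  -3.6  92.2] F [ 0.1 -0.7 -0.9] M [-0.01  0.32 -0.04] op 0.103
[[0.246, -0.027, -0.969], [-0.007, -1.0, 0.026], [-0.969, 0.001, -0.246]] [  18.1   22.4  -25.8  126.    31.    22.1 -124. ]
TCP target [511.3  -3.6  92.2] shift [-0. -0. -0.] turn [ 0.0009 -0.0007  0.0001]
```

```bash
python3 -m inch '[[[0.1,0,-0.3],[0,0,0]],[[0.2,0,-0.6],[0,0,0]],[[0.3,0,-0.9],[0,0,0]],[[0.3,0,-0.9],[0,0,0]],[[0.3,0,-0.9],[0,0,0]],[[0.3,0,-0.9],[0,0,0]],[[0.3,0,-0.9],[0,0,0]],[[0.3,0,-0.9],[0,0,0]]]'
python3 -c "
from h import *
st();shot('wrist','w23')"
```

```text
time_s: 39.15
tool_pos: [0.5113, -0.0037, 0.092]
tool_rot: [[0.246, -0.027, -0.969], [-0.008, -1.0, 0.025], [-0.969, 0.002, -0.247]]
force: [-6.6, -0.1, 10.8]
opening: 0.104
t 39.1 pos [511.3  -3.7  92. ] F [-6.6 -0.1 10.8] M [ 0.11  0.96 -0.02] op 0.104
[[0.246, -0.027, -0.969], [-0.008, -1.0, 0.025], [-0.969, 0.002, -0.247]] [  18.    22.4  -25.7  126.1   31.1   22.  -124.2]
```

View pics/w23.png

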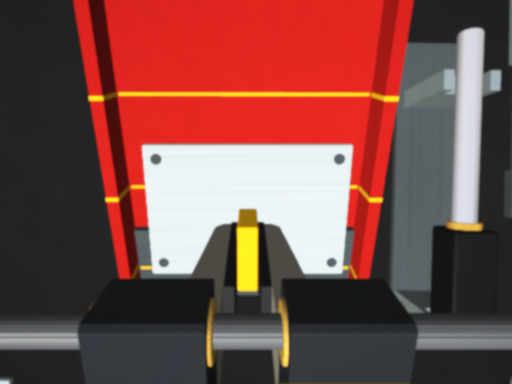

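```bash
cat >> h.py <<'E'
def deckpt(u,v,c,zd):
    """intersection of pixel ray with plane z=zd(mm) in deck frame -> deck coords mm"""
    T=deckT(DECK);K=c["camera_matrix"];C=c["T"]
    r=T[:3,:3].T@(C[:3,:3]@np.array([(u-K[0,2])/K[0,0],(v-K[1,2])/K[1,1],1])); o=T[:3,:3].T@(C[:3,3]-T[:3,3])
    return (o+r*(zd/1000-o[2])/r[2])*1000
E
python3 - <<'E'
from h import *
im,d,c=load("w23")
print("line3 (120)",deckpt(247,95,c,0),"line2 L",deckpt(139,187,c,0),"R",deckpt(354,187,c,0))
print("tail",deckpt(247,144,c,5)); print("tail L/R",deckpt(143,144,c,5),deckpt(352,144,c,5)); print("line1 strip",deckpt(147,268,c,5))
E
```

```text
line3 (120) [119.91327026  -1.13969267   0.        ] line2 L [69.85308587 59.51287721  0.        ] R [ 69.75094879 -61.22371117   0.        ]
tail [95.7781367  -1.12188024  5.        ]
tail L/R [95.81379511 52.87201336  5.        ] [ 95.74210519 -55.68070018   5.        ]
line1 strip [19.34119834 59.20537943  5.        ]
```

```bash
python3 -m inch '[[[-0.1,0,0.5],[0,0,0]],[[-0.1,0,0.5],[0,0,0]],[[-0.1,0,0.5],[0,0,0]],[[-0.1,0,0.5],[0,0,0]],[[-0.1,0,0.5],[0,0,0]],[[-0.1,0,0.5],[0,0,0]],[[-0.1,0,0.5],[0,0,0]],[[-0.1,0,0.5],[0,0,0]]]' 0.35 30
python3 -m inch '[[[-2,0,8],[0,0,0]],[[-7,0,28],[0,0,0]],[[-15,0,60],[0,0,0]],[[-23,0,90],[0,0,0]],[[-31,0,120],[0,0,0]],[[-35,0,135],[0,0,0]],[[-35,0,140],[0,0,0]],[[-35,0,140],[0,0,0]]]'
python3 -c "
from h import *
st();shot('wrist','w24'); im,d,c=shot('top','t24'); cv2.imwrite('pics/t24a.png',cv2.resize(im[100:290,90:410,::-1],(800,475),interpolation=cv2.INTER_CUBIC))"
```

```text
time_s: 40.0
tool_pos: [0.5115, -0.0036, 0.0918]
tool_rot: [[0.246, -0.027, -0.969], [-0.007, -1.0, 0.026], [-0.969, 0.001, -0.246]]
force: [-0.4, -0.0, 0.4]
opening: 0.351
time_s: 40.8
tool_pos: [0.4768, -0.0039, 0.2325]
tool_rot: [[0.248, -0.027, -0.968], [-0.008, -1.0, 0.026], [-0.969, 0.002, -0.248]]
force: [-0.2, 1.1, -1.2]
opening: 0.352
t 40.8 pos [476.8  -3.9 232.5] F [-0.2  1.1 -1.2] M [0.05 0.27 0.  ] op 0.352
[[0.248, -0.027, -0.968], [-0.008, -1.0, 0.026], [-0.969, 0.002, -0.248]] [  33.8    5.5  -39.6  123.     8.5   38.8 -102.8]
```

View pics/w24.png

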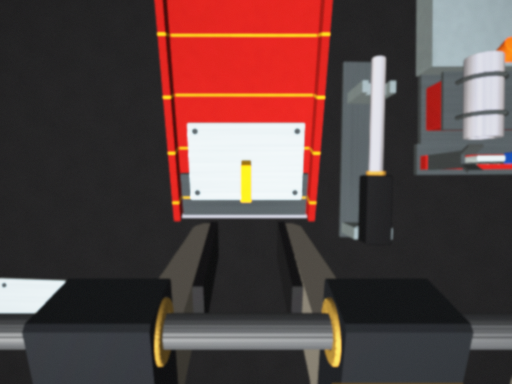

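View pics/t24a.png

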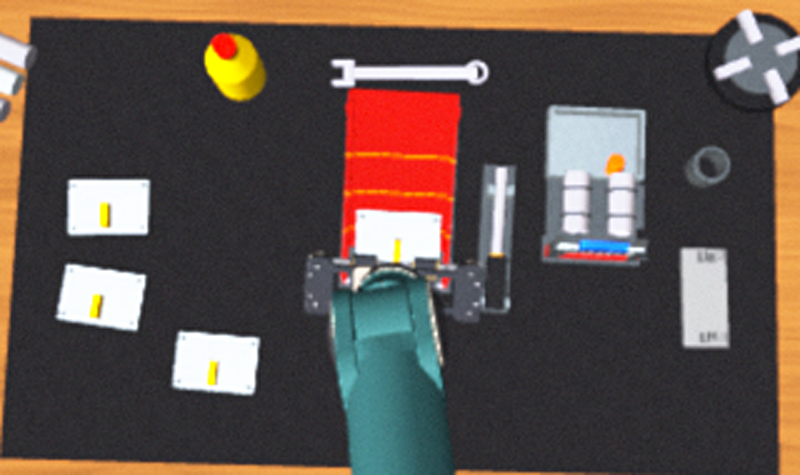

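```bash
cat >> h.py <<'E'
def hover(x,y,z,yaw):
    a=np.radians(yaw); px=np.array([np.cos(a),np.sin(a),0]); py=np.array([-np.sin(a),np.cos(a),0])
    Rt=np.stack([[0,0,-1],-py,-px],1).astype(float)
    s=sense(); print("shift",(np.array([x,y,z])-s["tool_pos"]*1000).round(1),"turn",R.from_matrix(Rt@s["tool_rot"].T).as_rotvec().round(4))
E
python3 -c "
from h import *
hover(348,241.5,150,-3.6)"
```

```text
shift [-128.1  245.2  -81.1] turn [ 0.0118  0.2475 -0.0359]
```

```bash
python3 -m inch '[[[-15,40,0],[0.003,0.06,-0.01]],[[-35,80,0],[0.006,0.12,-0.02]],[[-55,120,0],[0.009,0.18,-0.03]],[[-80,155,0],[0.0118,0.2475,-0.036]],[[-100,190,-20],[0.0118,0.2475,-0.036]],[[-118,220,-50],[0.0118,0.2475,-0.036]],[[-127,242,-78],[0.0118,0.2475,-0.036]],[[-128,245,-81],[0.0118,0.2475,-0.036]]]' 0.35 30
python3 -m inch '[[[0,0,0],[0,0,0]],[[0,0,0],[0,0,0]],[[0,0,0],[0,0,0]],[[0,0,0],[0,0,0]],[[0,0,0],[0,0,0]],[[0,0,0],[0,0,0]],[[0,0,0],[0,0,0]],[[0,0,0],[0,0,0]]]'
python3 - <<'E'
from h import *
st(); im,d,c=shot("wrist","w25")
plates("w25")
E
```

```text
time_s: 41.7
tool_pos: [0.3446, 0.2428, 0.1475]
tool_rot: [[-0.007, -0.056, -0.998], [-0.001, -0.998, 0.056], [-1.0, 0.002, 0.006]]
force: [-0.1, -1.1, -0.5]
opening: 0.352
time_s: 42.5
tool_pos: [0.3485, 0.2413, 0.1509]
tool_rot: [[0.001, -0.063, -0.998], [-0.0, -0.998, 0.063], [-1.0, 0.0, -0.001]]
force: [0.2, -0.4, 0.8]
opening: 0.35
t 42.5 pos [348.5 241.3 150.9] F [ 0.2 -0.4  0.8] M [ 0.01  0.02 -0.01] op 0.350
[[0.001, -0.063, -0.998], [-0.0, -0.998, 0.063], [-1.0, 0.0, -0.001]] [   2.6   18.2  -47.3  123.8   19.    45.2 -150.5]
plate c(360.2,240.3) yaw -3.6 size 78.5x110.8 rib(346.1,241.1) rib exp [346.2 241.2] img [246. 163.]
plate c(447.5,398.7) yaw -7.0 size 75.5x103.3 rib(435.0,410.9) rib exp [433.7 400.4] img [57. 77.]
```

View pics/w25.png

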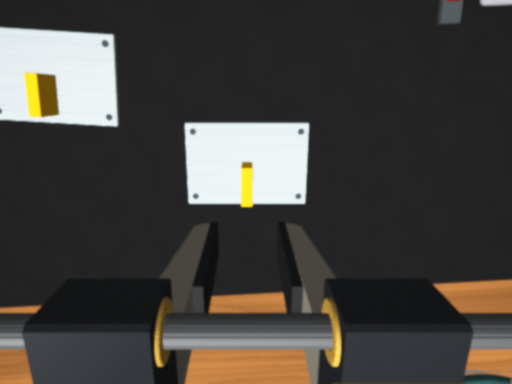

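```bash
python3 -m inch '[[[-0.5,0,-30],[0,0,0]],[[-0.5,0,-65],[0,0,0]],[[-0.5,0,-95],[0,0,0]],[[-0.5,0,-113],[0,0,0]],[[-0.5,0,-123],[0,0,0]],[[-0.5,0,-128],[0,0,0]],[[-0.5,0,-128],[0,0,0]],[[-0.5,0,-128],[0,0,0]]]'
python3 -m inch '[[[0,0,0],[0,0,0]],[[0,0,0],[0,0,0]],[[0,0,0],[0,0,0]],[[0,0,0],[0,0,0]],[[0,0,0],[0,0,0]],[[0,0,0],[0,0,0]],[[0,0,0],[0,0,0]],[[0,0,0],[0,0,0]]]' 0 40
python3 -c "
from h import *
st(); shot('wrist','w26'); place(2,-13.4,23,80)
im,d,c=load('w26'); cv2.imwrite('pics/w26a.png',im[120:300,120:380,::-1].repeat(3,0).repeat(3,1))"
```

```text
time_s: 43.35
tool_pos: [0.3482, 0.2417, 0.0232]
tool_rot: [[0.002, -0.062, -0.998], [0.0, -0.998, 0.062], [-1.0, -0.0, -0.002]]
force: [0.2, -0.3, 0.8]
opening: 0.35
time_s: 44.15
tool_pos: [0.3483, 0.2415, 0.0232]
tool_rot: [[0.002, -0.063, -0.998], [-0.0, -0.998, 0.063], [-1.0, 0.0, -0.002]]
force: [-0.5, -0.4, 5.7]
opening: 0.105
t 44.1 pos [348.3 241.5  23.2] F [-0.5 -0.4  5.7] M [-0.1   0.11  0.07] op 0.105
[[0.002, -0.063, -0.998], [-0.0, -0.998, 0.063], [-1.0, 0.0, -0.002]] [ -11.6   31.1  -32.4  128.1   34.6   29.4 -164.7]
TCP target [530.9  -4.1 184.3] shift [ 182.5 -245.6  161.2] turn [-0.011  -0.2473  0.036 ]
```

View pics/w26a.png

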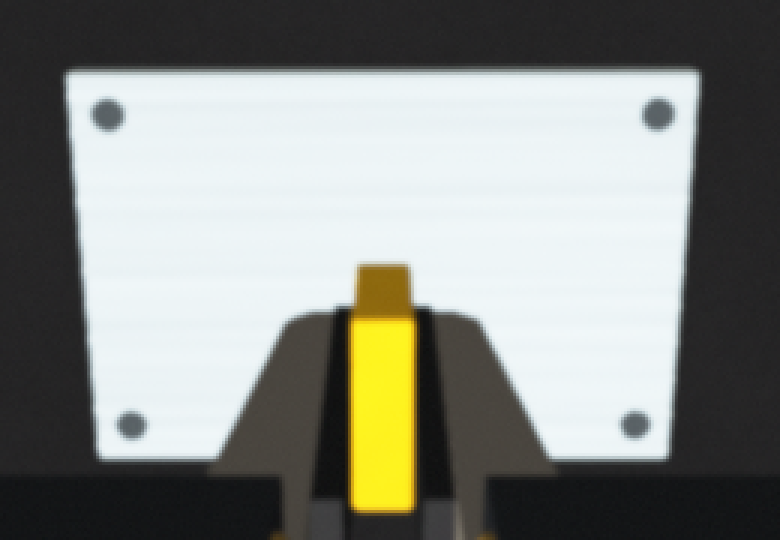

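```bash
python3 -m inch '[[[0,0,10],[0,0,0]],[[0,0,40],[0,0,0]],[[5,-10,85],[0,0,0]],[[20,-30,125],[0,0,0]],[[45,-60,160],[-0.003,-0.06,0.01]],[[75,-95,175],[-0.006,-0.12,0.02]],[[105,-130,175],[-0.009,-0.18,0.03]],[[135,-165,175],[-0.011,-0.247,0.036]]]'
python3 -m inch '[[[25,-35,0],[0,0,0]],[[45,-65,-5],[0,0,0]],[[47.5,-80,-10],[0,0,0]],[[47.5,-80.6,-14],[0,0,0]],[[47.5,-80.6,-14],[0,0,0]],[[47.5,-80.6,-14],[0,0,0]],[[47.5,-80.6,-14],[0,0,0]],[[47.5,-80.6,-14],[0,0,0]]]'
python3 - <<'E'
from h import *
st(); im,d,c=shot("wrist","w27"); shot("scene","s27")
place(2,-13.7,23.2,80); place(2,-13.7,23.2,8);place(2,-13.7,23.2,0)
T=deckT(DECK)
for L in [(170,64,0),(170,-64,0)]:
    print(L,proj(T[:3,:3]@(np.array(L)/1000)+T[:3,3],c).round(1))
E
```

```text
time_s: 45.0
tool_pos: [0.484, 0.0745, 0.1991]
tool_rot: [[0.25, -0.027, -0.968], [-0.008, -1.0, 0.025], [-0.968, 0.001, -0.25]]
force: [0.9, 0.4, -2.3]
opening: 0.105
time_s: 45.8
tool_pos: [0.5304, -0.0032, 0.1842]
tool_rot: [[0.246, -0.025, -0.969], [-0.006, -1.0, 0.024], [-0.969, 0.0, -0.246]]
force: [-0.7, 0.7, -1.8]
opening: 0.104
t 45.8 pos [530.4  -3.2 184.2] F [-0.7  0.7 -1.8] M [ 0.02  0.37 -0.02] op 0.104
[[0.246, -0.025, -0.969], [-0.006, -1.0, 0.024], [-0.969, 0.0, -0.246]] [  29.5   16.4  -38.2  119.5   21.2   35.  -113.8]
TCP target [530.6  -4.1 184.5] shift [ 0.1 -0.5  0.4] turn [ 0.0002 -0.0008 -0.001 ]
TCP target [555.2  -4.8 116.8] shift [ 24.7  -1.2 -67.2] turn [ 0.0002 -0.0008 -0.001 ]
TCP target [557.9  -4.8 109.3] shift [ 27.5  -1.2 -74.8] turn [ 0.0002 -0.0008 -0.001 ]
(170, 64, 0) [[159.   81.4]]
(170, -64, 0) [[335.2  81.6]]
```

View pics/w27.png

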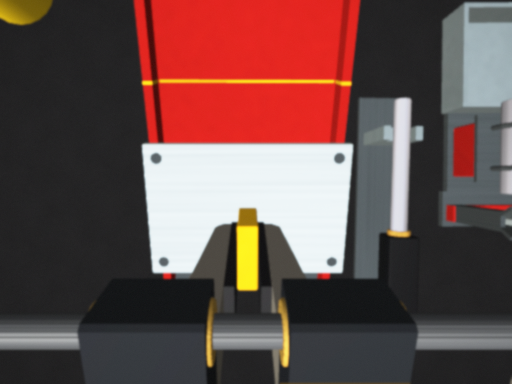

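```bash
python3 -m inch '[[[4,-0.6,-10],[0,0,0]],[[8,-0.9,-22],[0,0,0]],[[13,-1.2,-35],[0,0,0]],[[17,-1.2,-47],[0,0,0]],[[21,-1.2,-57],[0,0,0]],[[23.5,-1.2,-63],[0,0,0]],[[24.5,-1.2,-67],[0,0,0]],[[25.4,-1.2,-69],[0,0,0]]]'
python3 -m inch '[[[0.5,0,-1.5],[0,0,0]],[[1,0,-2.5],[0,0,0]],[[1.3,0,-3.5],[0,0,0]],[[1.5,0,-4.2],[0,0,0]],[[1.8,0,-5],[0,0,0]],[[2,0,-5.4],[0,0,0]],[[2,0,-5.4],[0,0,0]],[[2,0,-5.4],[0,0,0]]]'
python3 -c "
from h import *
st(); place(2,-13.7,23.2,0)"
```

```text
time_s: 46.7
tool_pos: [0.5559, -0.0053, 0.1145]
tool_rot: [[0.245, -0.026, -0.969], [-0.007, -1.0, 0.026], [-0.969, 0.0, -0.246]]
force: [-0.6, 0.5, -2.2]
opening: 0.104
time_s: 47.5
tool_pos: [0.5579, -0.0055, 0.1094]
tool_rot: [[0.246, -0.027, -0.969], [-0.007, -1.0, 0.026], [-0.969, 0.0, -0.246]]
force: [1.6, -0.2, -1.8]
opening: 0.107
t 47.5 pos [557.9  -5.5 109.4] F [ 1.6 -0.2 -1.8] M [ 0.03  0.43 -0.05] op 0.107
[[0.246, -0.027, -0.969], [-0.007, -1.0, 0.026], [-0.969, 0.0, -0.246]] [  22.    25.2  -30.6  119.3   31.5   27.6 -122.8]
TCP target [557.9  -4.8 109.3] shift [ 0.   0.7 -0.1] turn [ 0.0002 -0.0011  0.0001]
```

```bash
python3 -m inch '[[[0.1,0.3,-0.3],[0,0,0]],[[0.2,0.5,-0.6],[0,0,0]],[[0.3,0.5,-0.9],[0,0,0]],[[0.4,0.5,-1.1],[0,0,0]],[[0.4,0.5,-1.1],[0,0,0]],[[0.4,0.5,-1.1],[0,0,0]],[[0.4,0.5,-1.1],[0,0,0]],[[0.4,0.5,-1.1],[0,0,0]]]'
python3 -c "
from h import *
st();im,d,c=shot('wrist','w28'); cv2.imwrite('pics/w28a.png',im[60:300,60:440,::-1].repeat(2,0).repeat(2,1))"
```

```text
time_s: 48.3
tool_pos: [0.5579, -0.0055, 0.1092]
tool_rot: [[0.246, -0.027, -0.969], [-0.008, -1.0, 0.026], [-0.969, 0.002, -0.246]]
force: [-7.1, -2.0, 11.4]
opening: 0.106
t 48.3 pos [557.9  -5.5 109.2] F [-7.1 -2.  11.4] M [-0.24  1.15 -0.17] op 0.106
[[0.246, -0.027, -0.969], [-0.008, -1.0, 0.026], [-0.969, 0.002, -0.246]] [  21.8   25.3  -30.5  119.3   31.6   27.7 -123. ]
```

View pics/w28a.png

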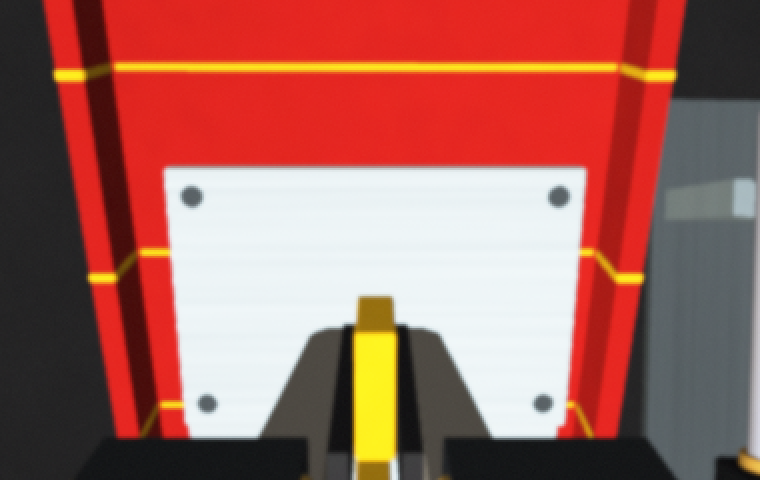

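```bash
python3 -c "
from h import *
im,d,c=load('w28'); print(deckpt(247,143.6,c,5),deckpt(247,93.8,c,0))"
python3 -m inch '[[[-0.1,0,0.6],[0,0,0]],[[-0.1,0,0.6],[0,0,0]],[[-0.1,0,0.6],[0,0,0]],[[-0.1,0,0.6],[0,0,0]],[[-0.1,0,0.6],[0,0,0]],[[-0.1,0,0.6],[0,0,0]],[[-0.1,0,0.6],[0,0,0]],[[-0.1,0,0.6],[0,0,0]]]' 0.35 30
python3 -m inch '[[[-2,0,8],[0,0,0]],[[-7,0,28],[0,0,0]],[[-15,0,60],[0,0,0]],[[-23,0,90],[0,0,0]],[[-31,0,120],[0,0,0]],[[-35,0,130],[0,0,0]],[[-35,0,130],[0,0,0]],[[-35,0,130],[0,0,0]]]'
python3 -c "
from h import *
st();shot('wrist','w29'); im,d,c=shot('top','t29'); cv2.imwrite('pics/t29a.png',cv2.resize(im[100:290,90:410,::-1],(800,475),interpolation=cv2.INTER_CUBIC))
hover(447.2-13.9+.5,402.5+1.7,150,-7.1)"
```

```text
[145.62051549  -1.69633794   5.        ] [170.15027157  -1.72662454   0.        ]
time_s: 49.15
tool_pos: [0.5582, -0.0049, 0.1088]
tool_rot: [[0.246, -0.027, -0.969], [-0.007, -1.0, 0.026], [-0.969, 0.0, -0.246]]
force: [0.1, 0.1, -0.4]
opening: 0.352
time_s: 49.95
tool_pos: [0.5227, -0.0054, 0.2381]
tool_rot: [[0.245, -0.027, -0.969], [-0.007, -1.0, 0.026], [-0.97, 0.0, -0.245]]
force: [0.2, -0.0, -0.2]
opening: 0.351
t 50.0 pos [522.7  -5.4 238.1] F [ 0.2 -0.  -0.2] M [ 0.08  0.22 -0.02] op 0.351
[[0.245, -0.027, -0.969], [-0.007, -1.0, 0.026], [-0.97, 0.0, -0.245]] [  34.6   11.2  -42.1  117.1   14.4   41.2 -107.4]
shift [-88.7 409.3 -87.4] turn [ 0.0182  0.2454 -0.0967]
```

View pics/w29.png

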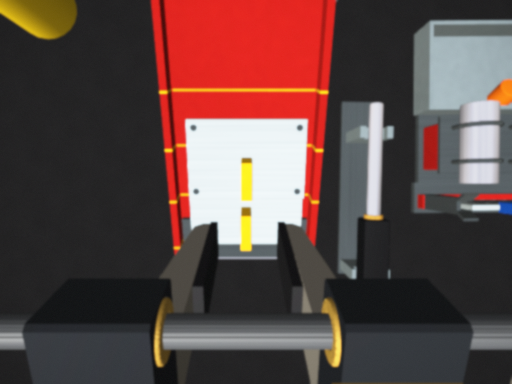

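View pics/t29a.png

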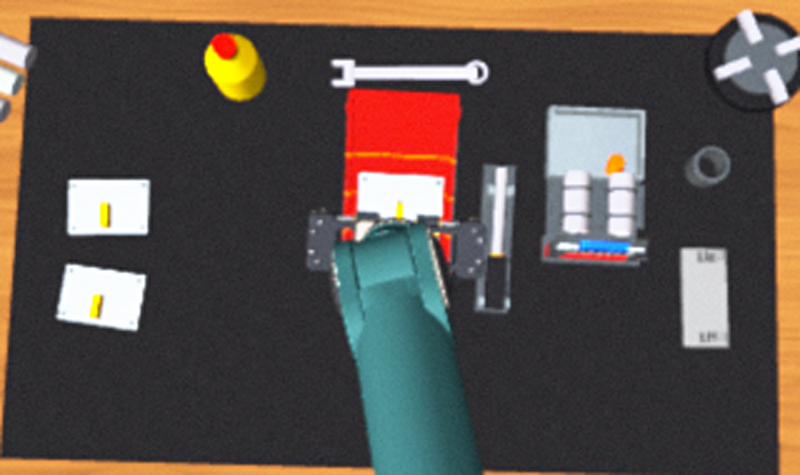

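```bash
python3 -c "
from h import *
hover(560,399.8,150,2.1)"
```

```text
shift [ 37.5 404.9 -87.4] turn [-0.0016  0.246   0.0631]
```

```bash
python3 -m inch '[[[0,45,0],[0,0.05,0.01]],[[5,90,0],[0,0.1,0.02]],[[10,138,0],[0,0.15,0.04]],[[15,186,0],[0,0.2,0.05]],[[20,234,0],[-0.0016,0.246,0.063]],[[25,282,-20],[-0.0016,0.246,0.063]],[[30,325,-40],[-0.0016,0.246,0.063]],[[35,365,-60],[-0.0016,0.246,0.063]]]' 0.35 30
python3 -m inch '[[[2,30,-20],[0,0,0]],[[2.5,39,-27],[0,0,0]],[[2.5,40,-27.5],[0,0,0]],[[2.5,40,-27.5],[0,0,0]],[[2.5,40,-27.5],[0,0,0]],[[2.5,40,-27.5],[0,0,0]],[[2.5,40,-27.5],[0,0,0]],[[2.5,40,-27.5],[0,0,0]]]'
python3 - <<'E'
from h import *
st(); im,d,c=shot("wrist","w30")
plates("w30")
E
```

```text
time_s: 50.85
tool_pos: [0.5573, 0.3625, 0.1756]
tool_rot: [[-0.0, 0.038, -0.999], [-0.001, -0.999, -0.038], [-1.0, 0.001, 0.0]]
force: [0.3, 0.7, -0.4]
opening: 0.349
time_s: 51.65
tool_pos: [0.5612, 0.3994, 0.1521]
tool_rot: [[0.003, 0.036, -0.999], [-0.0, -0.999, -0.036], [-1.0, 0.0, -0.003]]
force: [0.3, 0.5, 0.9]
opening: 0.351
t 51.6 pos [561.2 399.4 152.1] F [0.3 0.5 0.9] M [ 0.03 -0.    0.02] op 0.351
[[0.003, 0.036, -0.999], [-0.0, -0.999, -0.036], [-1.0, 0.0, -0.003]] [ -12.8   41.4  -39.2   87.5   28.7   61.2 -146.8]
plate c(451.5,392.6) yaw -0.9 size 71.8x80.5 rib(441.2,402.9) rib exp [437.5 392.8] img [246. 285.]
plate c(571.9,399.8) yaw 2.0 size 79.0x110.9 rib(557.5,399.0) rib exp [557.9 399.4] img [246. 164.]
```

View pics/w30.png

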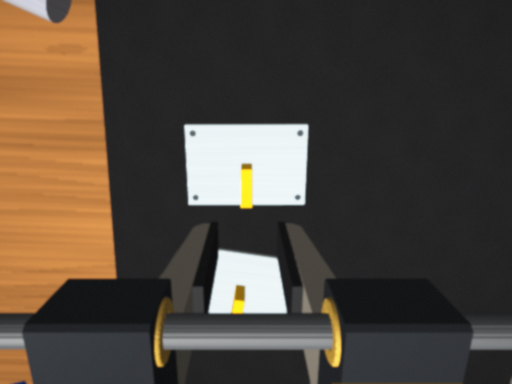

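```bash
python3 -m inch '[[[-1.5,0.2,-30],[0,0,0]],[[-1.5,0.2,-65],[0,0,0]],[[-1.5,0.2,-95],[0,0,0]],[[-1.5,0.2,-113],[0,0,0]],[[-1.5,0.2,-123],[0,0,0]],[[-1.5,0.2,-129],[0,0,0]],[[-1.5,0.2,-129],[0,0,0]],[[-1.5,0.2,-129],[0,0,0]]]'
python3 -m inch '[[[0,0,0],[0,0,0]],[[0,0,0],[0,0,0]],[[0,0,0],[0,0,0]],[[0,0,0],[0,0,0]],[[0,0,0],[0,0,0]],[[0,0,0],[0,0,0]],[[0,0,0],[0,0,0]],[[0,0,0],[0,0,0]]]' 0 40
python3 -c "
from h import *
st(); shot('wrist','w31'); place(3,-13.7,23.1,80)
im,d,c=load('w31'); cv2.imwrite('pics/w31a.png',im[120:300,120:380,::-1].repeat(3,0).repeat(3,1))"
```

```text
time_s: 52.5
tool_pos: [0.5598, 0.401, 0.0237]
tool_rot: [[0.004, 0.037, -0.999], [0.001, -0.999, -0.037], [-1.0, -0.001, -0.004]]
force: [1.2, 0.7, 0.1]
opening: 0.35
time_s: 53.3
tool_pos: [0.5594, 0.4004, 0.0229]
tool_rot: [[0.003, 0.037, -0.999], [-0.0, -0.999, -0.037], [-1.0, 0.0, -0.003]]
force: [-0.9, -2.1, 5.7]
opening: 0.107
t 53.3 pos [559.4 400.4  22.9] F [-0.9 -2.1  5.7] M [-0.29  0.17 -0.02] op 0.107
[[0.003, 0.037, -0.999], [-0.0, -0.999, -0.037], [-1.0, 0.0, -0.003]] [ -15.7   49.8  -34.5   90.8   34.4   50.3 -151. ]
TCP target [577.5  -5.4 201.5] shift [  18.1 -405.7  178.5] turn [ 0.0016 -0.2465 -0.0629]
```

View pics/w31a.png

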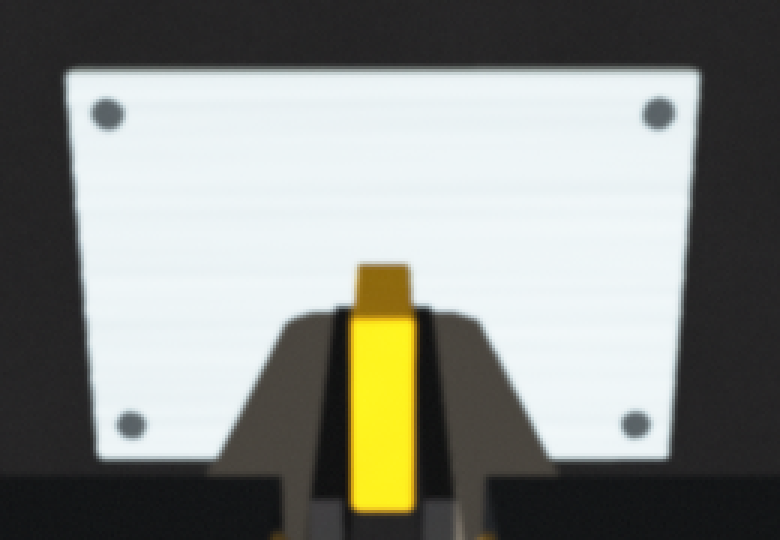

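```bash
python3 -m inch '[[[0,0,10],[0,0,0]],[[0,0,40],[0,0,0]],[[0,-5,85],[0,0,0]],[[0,-25,130],[0,0,0]],[[0,-55,165],[0,-0.06,-0.02]],[[0,-95,185],[0,-0.12,-0.03]],[[5,-140,190],[0,-0.18,-0.045]],[[8,-185,190],[0.0016,-0.2465,-0.063]]]'
python3 -m inch '[[[2,-45,0],[0,0,0]],[[4,-90,0],[0,0,0]],[[6,-135,0],[0,0,0]],[[8,-180,-5],[0,0,0]],[[10,-210,-9],[0,0,0]],[[10,-220.7,-11.5],[0,0,0]],[[10,-220.7,-11.5],[0,0,0]],[[10,-220.7,-11.5],[0,0,0]]]'
python3 -m inch '[[[0,0,0],[0,0,0]],[[0,0,0],[0,0,0]],[[0,0,0],[0,0,0]],[[0,0,0],[0,0,0]],[[0,0,0],[0,0,0]],[[0,0,0],[0,0,0]],[[0,0,0],[0,0,0]],[[0,0,0],[0,0,0]]]'
python3 - <<'E'
from h import *
st(); im,d,c=shot("wrist","w32"); shot("scene","s32")
place(3,-13.7,23.1,6);place(3,-13.7,23.1,0)
E
```

```text
time_s: 54.15
tool_pos: [0.5675, 0.214, 0.2138]
tool_rot: [[0.251, -0.027, -0.968], [-0.006, -1.0, 0.026], [-0.968, -0.0, -0.251]]
force: [1.2, -1.1, -2.4]
opening: 0.109
time_s: 54.95
tool_pos: [0.577, -0.0035, 0.201]
tool_rot: [[0.246, -0.025, -0.969], [-0.005, -1.0, 0.024], [-0.969, -0.001, -0.246]]
force: [-0.3, 0.4, -2.0]
opening: 0.108
time_s: 55.75
tool_pos: [0.5772, -0.0055, 0.2009]
tool_rot: [[0.246, -0.027, -0.969], [-0.007, -1.0, 0.026], [-0.969, 0.0, -0.246]]
force: [0.4, 0.7, -1.7]
opening: 0.107
t 55.8 pos [577.2  -5.5 200.9] F [ 0.4  0.7 -1.7] M [-0.03  0.46  0.01] op 0.107
[[0.246, -0.027, -0.969], [-0.007, -1.0, 0.026], [-0.969, 0.0, -0.246]] [  30.1   20.3  -39.9  112.7   23.7   39.4 -114.8]
TCP target [602.8  -6.  131.9] shift [ 25.7  -0.5 -68.9] turn [ 0.0001 -0.0007  0.0002]
TCP target [604.9  -6.1 126.3] shift [ 27.7  -0.6 -74.6] turn [ 0.0001 -0.0007  0.0002]
```

View pics/w32.png

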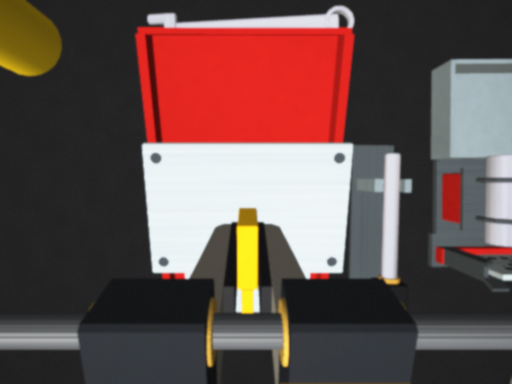

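View pics/s32.png

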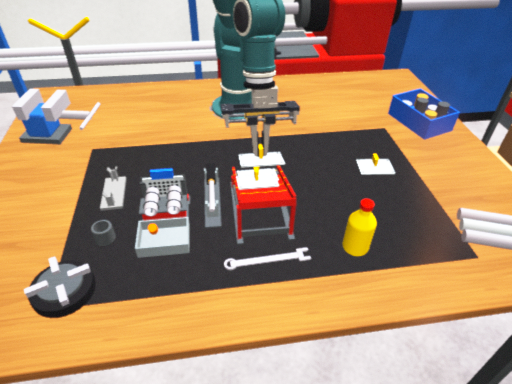

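```bash
python3 -m inch '[[[4,-0.3,-10],[0,0,0]],[[8,-0.5,-22],[0,0,0]],[[13,-0.5,-35],[0,0,0]],[[17,-0.5,-47],[0,0,0]],[[21,-0.5,-57],[0,0,0]],[[23.5,-0.5,-63],[0,0,0]],[[25,-0.5,-67],[0,0,0]],[[25.7,-0.5,-69],[0,0,0]]]'
python3 -m inch '[[[0.5,0,-1.5],[0,0,0]],[[1,0,-2.5],[0,0,0]],[[1.3,0,-3.5],[0,0,0]],[[1.5,0,-4.2],[0,0,0]],[[1.8,0,-5],[0,0,0]],[[2,0,-5.6],[0,0,0]],[[2,0,-5.6],[0,0,0]],[[2,0,-5.6],[0,0,0]]]'
python3 -c "
from h import *
st(); place(3,-13.7,23.1,0)"
```

```text
time_s: 56.65
tool_pos: [0.603, -0.0058, 0.1316]
tool_rot: [[0.246, -0.026, -0.969], [-0.006, -1.0, 0.026], [-0.969, -0.0, -0.246]]
force: [-0.3, 0.0, -2.1]
opening: 0.103
time_s: 57.45
tool_pos: [0.6049, -0.006, 0.1263]
tool_rot: [[0.246, -0.027, -0.969], [-0.007, -1.0, 0.026], [-0.969, 0.0, -0.246]]
force: [-0.1, 0.6, -2.1]
opening: 0.105
t 57.5 pos [604.9  -6.  126.3] F [-0.1  0.6 -2.1] M [ 0.02  0.38 -0.05] op 0.105
[[0.246, -0.027, -0.969], [-0.007, -1.0, 0.026], [-0.969, 0.0, -0.246]] [  23.8   28.3  -33.6  112.4   32.    32.8 -121.7]
TCP target [604.9  -6.1 126.3] shift [ 0.  -0.1  0. ] turn [ 0.0001 -0.0007  0.0002]
```

```bash
python3 -m inch '[[[0.1,0,-0.3],[0,0,0]],[[0.2,0,-0.6],[0,0,0]],[[0.3,0,-0.9],[0,0,0]],[[0.4,0,-1.2],[0,0,0]],[[0.4,0,-1.2],[0,0,0]],[[0.4,0,-1.2],[0,0,0]],[[0.4,0,-1.2],[0,0,0]],[[0.4,0,-1.2],[0,0,0]]]'
python3 -c "
from h import *
st();im,d,c=shot('wrist','w33'); cv2.imwrite('pics/w33a.png',im[20:300,60:440,::-1].repeat(2,0).repeat(2,1))"
```

```text
time_s: 58.25
tool_pos: [0.6049, -0.0059, 0.1259]
tool_rot: [[0.246, -0.027, -0.969], [-0.008, -1.0, 0.025], [-0.969, 0.001, -0.246]]
force: [-7.3, -1.2, 7.7]
opening: 0.102
t 58.2 pos [604.9  -5.9 125.9] F [-7.3 -1.2  7.7] M [-0.06  1.06 -0.03] op 0.102
[[0.246, -0.027, -0.969], [-0.008, -1.0, 0.025], [-0.969, 0.001, -0.246]] [  23.7   28.3  -33.5  112.4   32.1   32.8 -121.8]
```

View pics/w33a.png

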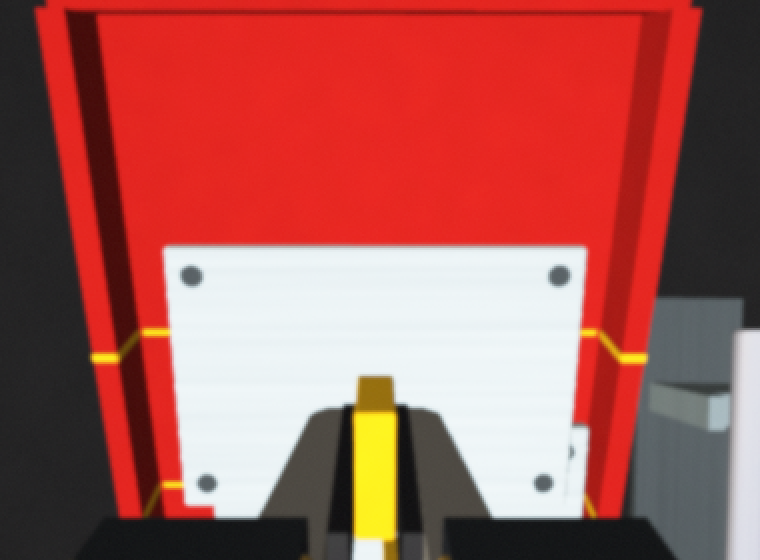

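```bash
python3 -m inch '[[[-2,0,8],[0,0,0]],[[-7,0,28],[0,0,0]],[[-15,0,60],[0,0,0]],[[-23,0,90],[0,0,0]],[[-31,0,115],[0,0,0]],[[-50,0,120],[0,0,0]],[[-70,0,120],[0,0,0]],[[-80,0,120],[0,0,0]]]'
python3 -c "
from h import *
st();shot('scene','s34');im,d,c=shot('wrist','w34'); im,d,c=load('s34'); cv2.imwrite('pics/s34a.png',cv2.resize(im[130:250,190:330,::-1],None,fx=5,fy=5,interpolation=cv2.INTER_CUBIC))"
```

```text
time_s: 59.1
tool_pos: [0.524, -0.006, 0.2453]
tool_rot: [[0.246, -0.026, -0.969], [-0.008, -1.0, 0.025], [-0.969, 0.001, -0.246]]
force: [0.0, 0.2, -3.3]
opening: 0.103
t 59.1 pos [524.   -6.  245.3] F [ 0.   0.2 -3.3] M [0.04 0.38 0.02] op 0.103
[[0.246, -0.026, -0.969], [-0.008, -1.0, 0.025], [-0.969, 0.001, -0.246]] [  37.3   11.3  -45.   116.4   14.8   42.2 -107.6]
```

View pics/s34a.png

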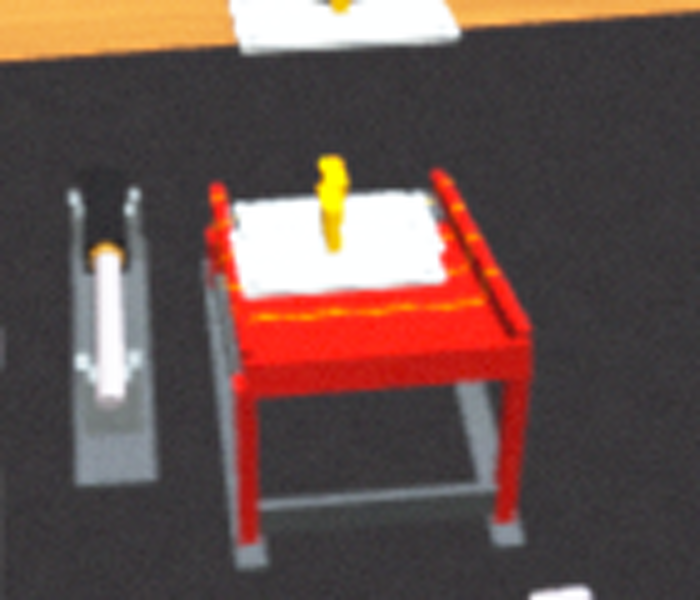

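View pics/w34.png

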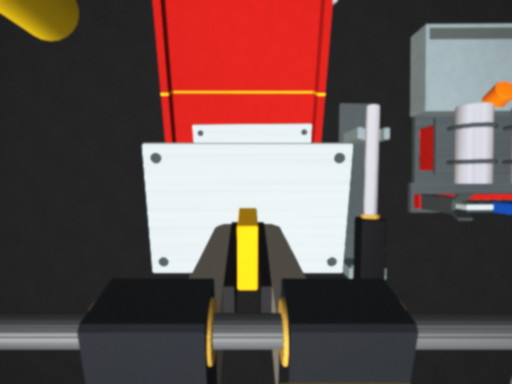

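```bash
python3 -c "
from h import *
im,d,c=load('w34'); print(deckpt(192,124.5,c,5),deckpt(312,123.5,c,5),deckpt(247,92.5,c,0))
cv2.imwrite('pics/w34a.png',cv2.resize(im[70:160,140:350,::-1],None,fx=3.8,fy=3.8,interpolation=cv2.INTER_CUBIC))
im,d,c=load('w29');print(deckpt(185.5,119,c,5),deckpt(307,119,c,5))
"
```

```text
[141.79819407  47.51632219   5.        ] [142.69709925 -63.14078989   5.        ] [169.83064041  -3.23027207   0.        ]
[145.40371988  52.74478643   5.        ] [145.25454105 -56.40958554   5.        ]
```

View pics/w34a.png

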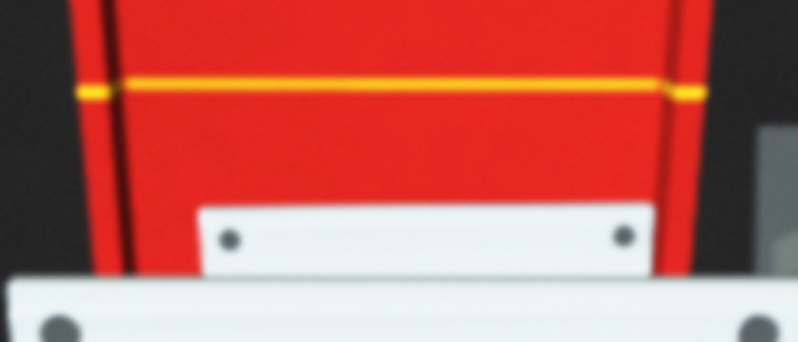

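```bash
python3 -c "
from h import *
hover(520,220,120,-1.5)"
```

```text
shift [  -4.4  226.2 -125.2] turn [0.0079 0.2488 0.0004]
```

```bash
python3 -m inch '[[[0,40,0],[0.001,0.05,0]],[[0,85,0],[0.003,0.1,0]],[[0,130,0],[0.005,0.15,0]],[[0,175,0],[0.008,0.2,0]],[[-4,210,-30],[0.008,0.249,0]],[[-4,225,-70],[0.008,0.249,0]],[[-4,226,-105],[0.008,0.249,0]],[[-4,226,-125],[0.008,0.249,0]]]'
python3 -m inch '[[[0,0,-35],[0,0,0]],[[0,0,-65],[0,0,0]],[[0,0,-80],[0,0,0]],[[0,0,-88],[0,0,0]],[[0,0,-92],[0,0,0]],[[0,0,-95],[0,0,0]],[[0,0,-95],[0,0,0]],[[0,0,-95],[0,0,0]]]'
python3 -c "
from h import *
st()"
```

```text
time_s: 60.0
tool_pos: [0.5206, 0.2209, 0.1164]
tool_rot: [[-0.004, -0.025, -1.0], [0.001, -1.0, 0.025], [-1.0, -0.001, 0.004]]
force: [-0.6, -0.0, -2.3]
opening: 0.104
time_s: 60.8
tool_pos: [0.5219, 0.2203, 0.026]
tool_rot: [[0.001, -0.027, -1.0], [0.002, -1.0, 0.027], [-1.0, -0.002, -0.001]]
force: [-0.4, -0.2, -1.7]
opening: 0.108
t 60.8 pos [521.9 220.3  26. ] F [-0.4 -0.2 -1.7] M [-0.    0.04 -0.02] op 0.108
[[0.001, -0.027, -1.0], [0.002, -1.0, 0.027], [-1.0, -0.002, -0.001]] [   0.6   41.1  -35.3  108.9   35.1   41.2 -146.8]
```

```bash
python3 -m inch '[[[0,0,-1],[0,0,0]],[[0,0,-2],[0,0,0]],[[0,0,-2.7],[0,0,0]],[[0,0,-2.7],[0,0,0]],[[0,0,-2.7],[0,0,0]],[[0,0,-2.7],[0,0,0]],[[0,0,-2.7],[0,0,0]],[[0,0,-2.7],[0,0,0]]]'
python3 -m inch '[[[0,0,0],[0,0,0]],[[0,0,0],[0,0,0]],[[0,0,0],[0,0,0]],[[0,0,0],[0,0,0]],[[0,0,20],[0,0,0]],[[0,0,60],[0,0,0]],[[0,0,105],[0,0,0]],[[0,0,150],[0,0,0]]]' 0.35 30
python3 -c "
from h import *
st();im,d,c=shot('wrist','w35')
place(2,-14,23,70)"
```

```text
time_s: 61.6
tool_pos: [0.5215, 0.2201, 0.0229]
tool_rot: [[0.0, -0.027, -1.0], [0.001, -1.0, 0.027], [-1.0, -0.001, -0.0]]
force: [-2.0, -1.9, 5.4]
opening: 0.107
time_s: 62.4
tool_pos: [0.5209, 0.2201, 0.1737]
tool_rot: [[-0.001, -0.026, -1.0], [0.001, -1.0, 0.026], [-1.0, -0.001, 0.001]]
force: [0.6, 0.1, -0.1]
opening: 0.346
t 62.4 pos [520.9 220.1 173.7] F [ 0.6  0.1 -0.1] M [-0.02 -0.05  0.01] op 0.346
[[-0.001, -0.026, -1.0], [0.001, -1.0, 0.026], [-1.0, -0.001, 0.001]] [   7.5   29.8  -44.   104.5   24.6   55.6 -138.5]
TCP target [533.7  -4.2 174.8] shift [   9.3 -226.9   -6.3] turn [-0.0117 -0.2396 -0.0012]
```

View pics/w35.png

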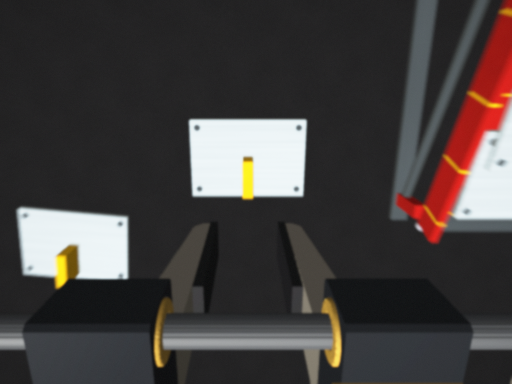

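Plate 3 now lies at the bench spot. Go over the deck with a high view to inspect courses 1 and 2.

```bash
python3 -m inch '[[[0,0,30],[0,0,0]],[[-5,-40,60],[-0.003,-0.06,0]],[[-10,-85,65],[-0.006,-0.12,0]],[[-15,-130,65],[-0.009,-0.18,0]],[[-15,-175,65],[-0.0117,-0.24,-0.001]],[[-15,-215,65],[-0.0117,-0.24,-0.001]],[[-15,-226,65],[-0.0117,-0.24,-0.001]],[[-15,-226,65],[-0.0117,-0.24,-0.001]]]'
python3 -m inch '[[[0,0,0],[0,0,0]],[[0,0,0],[0,0,0]],[[0,0,0],[0,0,0]],[[0,0,0],[0,0,0]],[[0,0,0],[0,0,0]],[[0,0,0],[0,0,0]],[[0,0,0],[0,0,0]],[[0,0,0],[0,0,0]]]'
python3 -c "
from h import *
st();im,d,c=shot('wrist','w36')
cv2.imwrite('pics/w36a.png',cv2.resize(im[70:250,140:350,::-1],None,fx=3.3,fy=3.3,interpolation=cv2.INTER_CUBIC))"
```

```text
time_s: 63.25
tool_pos: [0.5061, -0.0085, 0.2373]
tool_rot: [[0.237, -0.033, -0.971], [-0.012, -0.999, 0.031], [-0.971, 0.005, -0.238]]
force: [0.4, -0.4, -0.6]
opening: 0.351
time_s: 64.05
tool_pos: [0.5063, -0.0059, 0.2374]
tool_rot: [[0.237, -0.028, -0.971], [-0.01, -1.0, 0.026], [-0.971, 0.004, -0.238]]
force: [0.5, 0.5, -0.0]
opening: 0.351
t 64.0 pos [506.3  -5.9 237.4] F [ 0.5  0.5 -0. ] M [0.02 0.23 0.03] op 0.351
[[0.237, -0.028, -0.971], [-0.01, -1.0, 0.026], [-0.971, 0.004, -0.238]] [  38.9   10.3  -46.4  118.6   14.5   41.5 -107.6]
```

View pics/w36a.png

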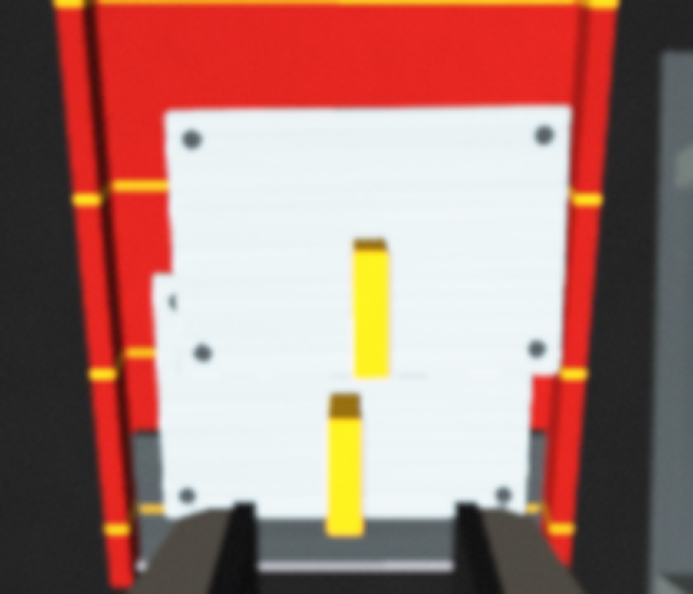

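```bash
cat >> h.py <<'E'
def grasp_on_deck(tail,yc,yawd,gx,gz,lift):
    """plate on deck with tail x, lateral y, extra yaw deg in deck; TCP for grasp at plate (gx,0,gz)"""
    T=deckT(DECK); D=T[:3,:3]@R.from_euler('z',yawd,degrees=True).as_matrix(); a=np.radians(5.7)
    px=D@[np.cos(a),0,-np.sin(a)]; py=D[:,1]; pz=np.cross(px,py)
    tp=T[:3,3]*1000+T[:3,:3]@[tail,yc,0]
    tcp=tp+(gx-37.5)*px+(gz+lift)*pz
    Rt=np.stack([-pz,-py,-px],1); s=sense()
    print("TCP",tcp.round(1),"shift",(tcp-s["tool_pos"]*1000).round(1),"turn",R.from_matrix(Rt@s["tool_rot"].T).as_rotvec().round(4))
E
python3 -c "
from h import *
im,d,c=load('w36'); f=lambda x,y,z:deckpt(140+x/3.3,70+y/3.3,c,z).round(1)
print(f(165,112,5),f(571,106,5),'line',f(340,185,0),f(340,3,0))
print('rib top',f(372,250,35.5),f(372,378,38.5), 'rib1',f(345,418,35.5),f(345,535,38.5))
print('p1 tailL',f(155,274,5),'low',f(168,517,12),f(525,515,12),'p2 low R',f(560,373,12))
grasp_on_deck(142,-7.5,0.7,-13.7,23.2,40)
"
```

```text
[141.1  47.    5. ] [142.6 -63.2   5. ] line [120.1  -0.3   0. ] [168.8  -0.6   0. ]
rib top [110.7  -8.8  35.5] [76.6 -8.9 38.5] rib1 [63.7 -1.7 35.5] [29.  -1.5 38.5]
p1 tailL [95.5 52.9  5. ] low [20.3 52.9 12. ] [ 20.7 -56.6  12. ] p2 low R [ 67.5 -64.2  12. ]
TCP [545.4 -12.6 147.2] shift [ 39.1  -6.6 -90.2] turn [-0.0005 -0.0096  0.0131]
```

```bash
python3 -c "
from h import *
grasp_on_deck(141.3,-8.1,0.78,-13.7,23.4,40)
grasp_on_deck(141.3,-8.1,0.78,-13.7,23.4,0)
"
```

```text
TCP [544.7 -13.2 147.1] shift [ 38.4  -7.2 -90.3] turn [-0.0009 -0.0096  0.0144]
TCP [554.5 -13.5 108.4] shift [  48.3   -7.5 -129. ] turn [-0.0009 -0.0096  0.0144]
```

```bash
python3 -m inch '[[[15,-3,-20],[0,0,0]],[[30,-6,-50],[-0.001,-0.0096,0.0144]],[[38.4,-7.2,-85],[-0.001,-0.0096,0.0144]],[[40,-7.3,-98],[-0.001,-0.0096,0.0144]],[[43,-7.4,-110],[-0.001,-0.0096,0.0144]],[[46,-7.5,-120],[-0.001,-0.0096,0.0144]],[[48,-7.5,-128],[-0.001,-0.0096,0.0144]],[[48,-7.5,-128],[-0.001,-0.0096,0.0144]]]'
python3 -m inch '[[[0,0,0],[0,0,0]],[[0,0,0],[0,0,0]],[[0,0,0],[0,0,0]],[[0,0,0],[0,0,0]],[[0,0,0],[0,0,0]],[[0,0,0],[0,0,0]],[[0,0,0],[0,0,0]],[[0,0,0],[0,0,0]]]'
python3 -c "
from h import *
st();im,d,c=shot('wrist','w37')
grasp_on_deck(141.3,-8.1,0.78,-13.7,23.4,0)"
```

```text
time_s: 64.9
tool_pos: [0.5542, -0.0135, 0.1089]
tool_rot: [[0.246, -0.014, -0.969], [-0.008, -1.0, 0.012], [-0.969, 0.005, -0.246]]
force: [-0.5, 0.9, -0.0]
opening: 0.349
time_s: 65.7
tool_pos: [0.5543, -0.0134, 0.1094]
tool_rot: [[0.247, -0.014, -0.969], [-0.008, -1.0, 0.012], [-0.969, 0.005, -0.247]]
force: [-0.1, -0.3, 0.8]
opening: 0.348
t 65.7 pos [554.3 -13.4 109.4] F [-0.1 -0.3  0.8] M [ 0.06  0.25 -0.03] op 0.348
[[0.247, -0.014, -0.969], [-0.008, -1.0, 0.012], [-0.969, 0.005, -0.247]] [  26.    25.9  -34.3  119.6   34.7   28.2 -123.9]
TCP [554.5 -13.5 108.4] shift [ 0.3 -0.1 -1. ] turn [ 0.0001  0.     -0.    ]
```

View pics/w37.png

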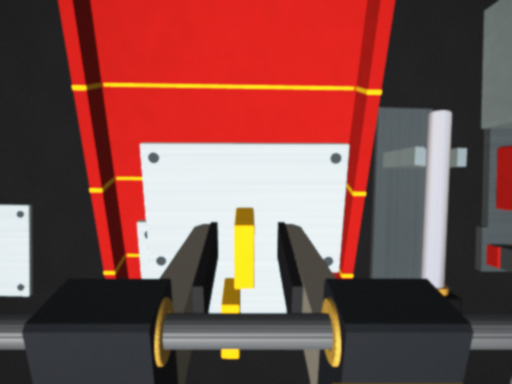

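```bash
python3 -m inch '[[[0.1,1.2,-0.6],[0,0,0]],[[0.1,1.2,-0.6],[0,0,0]],[[0.1,1.2,-0.6],[0,0,0]],[[0.1,1.2,-0.6],[0,0,0]],[[0.1,1.2,-0.6],[0,0,0]],[[0.1,1.2,-0.6],[0,0,0]],[[0.1,1.2,-0.6],[0,0,0]],[[0.1,1.2,-0.6],[0,0,0]]]'
python3 -m inch '[[[0,0,0],[0,0,0]],[[0,0,0],[0,0,0]],[[0,0,0],[0,0,0]],[[0,0,0],[0,0,0]],[[0,0,0],[0,0,0]],[[0,0,0],[0,0,0]],[[0,0,0],[0,0,0]],[[0,0,0],[0,0,0]]]' 0 40
python3 -m inch '[[[-1,0,5],[0,0,0]],[[-3,0,12],[0,0,0]],[[-6,0,22],[0,0,0]],[[-10,0,35],[0,0,0]],[[-10,3,40],[0,0,0]],[[-10,5,40],[0,0,-0.01]],[[-10,7,40],[0,0,-0.0136]],[[-10,7,40],[0,0,-0.0136]]]'
python3 -c "
from h import *
st();im,d,c=shot('wrist','w38'); place(2,-13.7,23.2,0)"
```

```text
time_s: 66.55
tool_pos: [0.5544, -0.0123, 0.1088]
tool_rot: [[0.247, -0.014, -0.969], [-0.008, -1.0, 0.012], [-0.969, 0.005, -0.247]]
force: [-0.5, 0.2, -0.7]
opening: 0.351
time_s: 67.35
tool_pos: [0.5544, -0.0118, 0.1088]
tool_rot: [[0.247, -0.013, -0.969], [-0.007, -1.0, 0.012], [-0.969, 0.004, -0.247]]
force: [-0.1, 3.0, -0.6]
opening: 0.106
time_s: 68.15
tool_pos: [0.5441, -0.0049, 0.1484]
tool_rot: [[0.246, -0.027, -0.969], [-0.011, -1.0, 0.025], [-0.969, 0.005, -0.246]]
force: [-0.2, -0.2, -2.1]
opening: 0.105
t 68.2 pos [544.1  -4.9 148.4] F [-0.2 -0.2 -2.1] M [ 0.06  0.36 -0.  ] op 0.105
[[0.246, -0.027, -0.969], [-0.011, -1.0, 0.025], [-0.969, 0.005, -0.246]] [  28.8   21.7  -38.4  119.3   29.7   32.3 -121.2]
TCP target [557.9  -4.8 109.3] shift [ 13.8   0.2 -39.1] turn [ 0.0048 -0.001   0.0003]
```

View pics/w38.png

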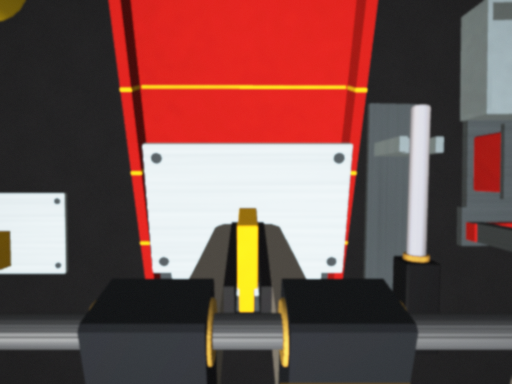

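```bash
python3 -m inch '[[[2,0.2,-6],[0.002,0,0]],[[4.5,0.2,-13],[0.005,0,0]],[[7,0.2,-20],[0.005,0,0]],[[9.5,0.2,-27],[0.005,0,0]],[[11.5,0.2,-32],[0.005,0,0]],[[12.5,0.2,-35.5],[0.005,0,0]],[[13.3,0.2,-37.5],[0.005,0,0]],[[13.8,0.2,-39],[0.005,0,0]]]'
python3 -m inch '[[[0.1,0,-0.3],[0,0,0]],[[0.2,0,-0.6],[0,0,0]],[[0.2,0,-0.7],[0,0,0]],[[0.2,0,-0.7],[0,0,0]],[[0.2,0,-0.7],[0,0,0]],[[0.2,0,-0.7],[0,0,0]],[[0.2,0,-0.7],[0,0,0]],[[0.2,0,-0.7],[0,0,0]]]'
python3 -c "
from h import *
st(); place(2,-13.7,23.2,0)"
```

```text
time_s: 69.0
tool_pos: [0.5581, -0.0049, 0.1097]
tool_rot: [[0.246, -0.027, -0.969], [-0.007, -1.0, 0.026], [-0.969, -0.0, -0.247]]
force: [-5.9, -0.1, 6.4]
opening: 0.105
time_s: 69.8
tool_pos: [0.5581, -0.0049, 0.1097]
tool_rot: [[0.247, -0.027, -0.969], [-0.007, -1.0, 0.026], [-0.969, 0.0, -0.247]]
force: [-5.6, -0.1, 6.0]
opening: 0.105
t 69.8 pos [558.1  -4.9 109.7] F [-5.6 -0.1  6. ] M [ 0.12  0.94 -0.01] op 0.105
[[0.247, -0.027, -0.969], [-0.007, -1.0, 0.026], [-0.969, 0.0, -0.247]] [  24.8   26.1  -34.1  119.1   34.8   28.6 -125.7]
TCP target [557.9  -4.8 109.3] shift [-0.2  0.1 -0.4] turn [0.0003 0.0001 0.0006]
```

```bash
python3 -m inch '[[[0,0,0.3],[0,0,0]],[[0,0,0.3],[0,0,0]],[[0,0,0.3],[0,0,0]],[[0,0,0.3],[0,0,0]],[[0,0,0.3],[0,0,0]],[[0,0,0.3],[0,0,0]],[[0,0,0.3],[0,0,0]],[[0,0,0.3],[0,0,0]]]' 0.35 30
python3 -m inch '[[[-2,0,8],[0,0,0]],[[-7,0,28],[0,0,0]],[[-15,0,60],[0,0,0]],[[-23,0,90],[0,0,0]],[[-35,0,120],[0,0,0]],[[-50,0,130],[0,0,0]],[[-50,0,130],[0,0,0]],[[-50,0,130],[0,0,0]]]'
python3 -c "
from h import *
st();im,d,c=shot('wrist','w39')
cv2.imwrite('pics/w39a.png',cv2.resize(im[70:260,140:350,::-1],None,fx=3.1,fy=3.1,interpolation=cv2.INTER_CUBIC))"
```

```text
time_s: 70.6
tool_pos: [0.5584, -0.005, 0.1094]
tool_rot: [[0.247, -0.027, -0.969], [-0.006, -1.0, 0.027], [-0.969, -0.0, -0.247]]
force: [-0.4, 0.7, -0.9]
opening: 0.347
time_s: 71.4
tool_pos: [0.5084, -0.0056, 0.2396]
tool_rot: [[0.248, -0.028, -0.968], [-0.008, -1.0, 0.027], [-0.969, 0.001, -0.248]]
force: [0.4, 0.6, -0.9]
opening: 0.351
t 71.4 pos [508.4  -5.6 239.6] F [ 0.4  0.6 -0.9] M [ 0.01  0.26 -0.01] op 0.351
[[0.248, -0.028, -0.968], [-0.008, -1.0, 0.027], [-0.969, 0.001, -0.248]] [  40.4   10.3  -47.9  118.5   14.7   41.1 -107.7]
```

View pics/w39a.png

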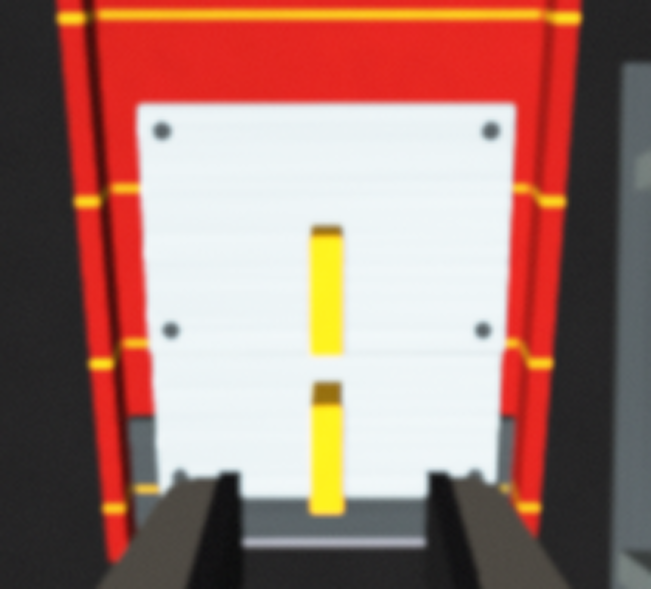

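```bash
python3 -c "
from h import *
im,d,c=load('w39'); f=lambda x,y,z:deckpt(140+x/3.1,70+y/3.1,c,z).round(1)
print(f(138,104,5),f(515,104,5),f(320,497,12))
hover(521.5,220.1,120,-1.5)"
```

```text
[145.7  53.2   5. ] [145.5 -56.5   5. ] [20.  1. 12.]
shift [  13.1  225.5 -119.1] turn [0.0066 0.2491 0.0016]
```

```bash
python3 -m inch '[[[0,40,0],[0.001,0.05,0]],[[0,85,0],[0.003,0.1,0]],[[5,130,0],[0.005,0.15,0]],[[10,175,0],[0.0066,0.2,0]],[[13,210,-30],[0.0066,0.249,0.0016]],[[13,225,-70],[0.0066,0.249,0.0016]],[[13,225.5,-105],[0.0066,0.249,0.0016]],[[13,225.5,-112],[0.0066,0.249,0.0016]]]' 0.35 30
python3 -m inch '[[[0,0,0],[0,0,0]],[[0,0,0],[0,0,0]],[[0,0,0],[0,0,0]],[[0,0,0],[0,0,0]],[[0,0,0],[0,0,0]],[[0,0,0],[0,0,0]],[[0,0,0],[0,0,0]],[[0,0,0],[0,0,0]]]'
python3 -c "
from h import *
st();im,d,c=shot('wrist','w40');hover(521.5,220.1,23,-1.5); plates('w40')"
```

```text
time_s: 72.25
tool_pos: [0.5184, 0.2202, 0.1219]
tool_rot: [[-0.009, -0.024, -1.0], [-0.002, -1.0, 0.024], [-1.0, 0.003, 0.009]]
force: [-0.9, -0.6, 0.1]
opening: 0.349
time_s: 73.05
tool_pos: [0.5214, 0.2204, 0.1275]
tool_rot: [[0.001, -0.026, -1.0], [0.0, -1.0, 0.026], [-1.0, -0.0, -0.001]]
force: [-0.3, 0.1, 0.3]
opening: 0.352
t 73.0 pos [521.4 220.4 127.5] F [-0.3  0.1  0.3] M [0.   0.01 0.01] op 0.352
[[0.001, -0.026, -1.0], [0.0, -1.0, 0.026], [-1.0, -0.0, -0.001]] [   6.6   33.8  -43.3  106.3   29.2   51.5 -142.1]
shift [ 1.000e-01 -3.000e-01 -1.044e+02] turn [-0.0003  0.0004 -0.0004]
plate c(440.6,401.0) yaw -7.2 size 89.8x105.6 rib(433.0,410.3) rib exp [426.7 402.7] img [ 49. 264.]
plate c(533.3,218.8) yaw -1.6 size 80.1x110.7 rib(519.3,218.9) rib exp [519.3 219.1] img [248. 168.]
```

View pics/w40.png

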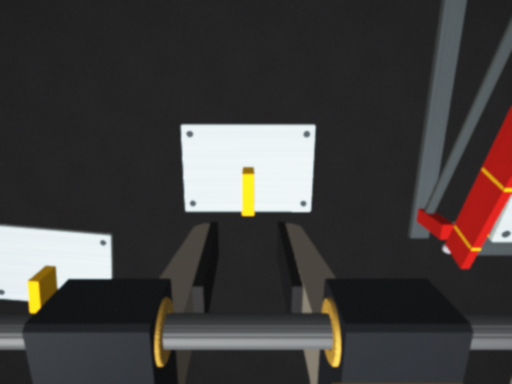

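Undisturbed. Grip it again and take it to course 3.

```bash
python3 -m inch '[[[0,-0.5,-25],[0,0,0]],[[0,-0.5,-50],[0,0,0]],[[0,-0.5,-75],[0,0,0]],[[0,-0.5,-92],[0,0,0]],[[0,-0.5,-101],[0,0,0]],[[0,-0.5,-104.3],[0,0,0]],[[0,-0.5,-104.3],[0,0,0]],[[0,-0.5,-104.3],[0,0,0]]]'
python3 -m inch '[[[0,0,0],[0,0,0]],[[0,0,0],[0,0,0]],[[0,0,0],[0,0,0]],[[0,0,0],[0,0,0]],[[0,0,0],[0,0,0]],[[0,0,0],[0,0,0]],[[0,0,0],[0,0,0]],[[0,0,0],[0,0,0]]]' 0 40
python3 -c "
from h import *
st(); place(3,-13.7,23.1,80);im,d,c=shot('wrist','w41')
cv2.imwrite('pics/w41a.png',im[120:300,120:380,::-1].repeat(3,0).repeat(3,1))"
```

```text
time_s: 73.9
tool_pos: [0.522, 0.2204, 0.024]
tool_rot: [[0.002, -0.026, -1.0], [0.001, -1.0, 0.026], [-1.0, -0.001, -0.002]]
force: [0.2, 0.1, 1.0]
opening: 0.357
time_s: 74.7
tool_pos: [0.5216, 0.22, 0.0235]
tool_rot: [[0.001, -0.026, -1.0], [0.0, -1.0, 0.026], [-1.0, -0.0, -0.001]]
force: [-0.2, -1.4, 5.4]
opening: 0.105
t 74.7 pos [521.6 220.   23.5] F [-0.2 -1.4  5.4] M [-0.22  0.13 -0.01] op 0.105
[[0.001, -0.026, -1.0], [0.0, -1.0, 0.026], [-1.0, -0.0, -0.001]] [   1.7   41.9  -36.7  108.8   36.9   41.7 -148.2]
TCP target [577.5  -5.4 201.5] shift [  55.9 -225.3  178. ] turn [-0.0067 -0.2485 -0.0007]
```

View pics/w41a.png

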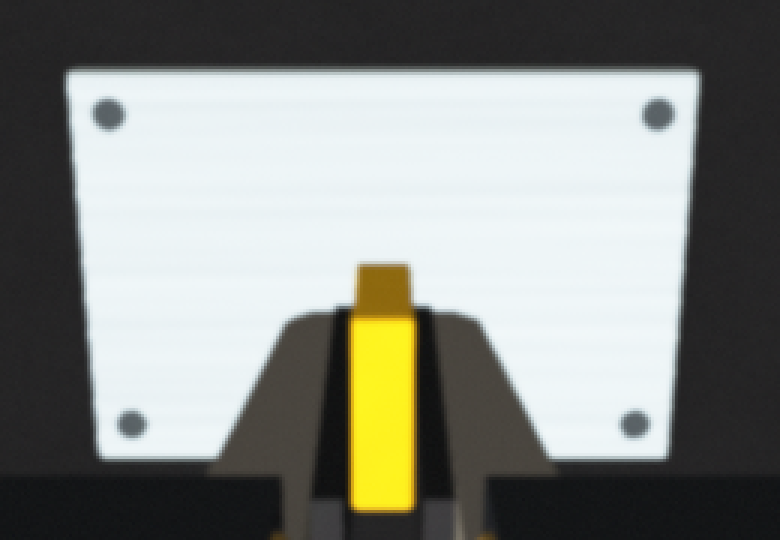

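```bash
python3 -m inch '[[[0,0,10],[0,0,0]],[[0,0,40],[0,0,0]],[[0,0,85],[0,0,0]],[[0,-15,130],[0,0,0]],[[5,-40,165],[-0.001,-0.06,0]],[[15,-80,188],[-0.003,-0.12,0]],[[25,-125,190],[-0.005,-0.18,0]],[[40,-165,190],[-0.0067,-0.2485,-0.0007]]]'
python3 -m inch '[[[10,-40,-3],[0,0,0]],[[16,-60,-12],[0,0,0]],[[16,-60,-12],[0,0,0]],[[16,-60,-12],[0,0,0]],[[16,-60,-12],[0,0,0]],[[16,-60,-12],[0,0,0]],[[16,-60,-12],[0,0,0]],[[16,-60,-12],[0,0,0]]]'
python3 - <<'E'
from h import *
st(); im,d,c=shot("wrist","w42")
place(3,-13.7,23.4,6);place(3,-13.7,23.4,0)
E
```

```text
time_s: 75.55
tool_pos: [0.5613, 0.053, 0.2143]
tool_rot: [[0.25, -0.026, -0.968], [-0.008, -1.0, 0.025], [-0.968, 0.002, -0.25]]
force: [0.6, 0.8, -2.9]
opening: 0.106
time_s: 76.35
tool_pos: [0.5774, -0.0042, 0.2012]
tool_rot: [[0.246, -0.025, -0.969], [-0.006, -1.0, 0.024], [-0.969, -0.0, -0.247]]
force: [-0.7, -0.2, -1.6]
opening: 0.107
t 76.3 pos [577.4  -4.2 201.2] F [-0.7 -0.2 -1.6] M [ 0.06  0.42 -0.01] op 0.107
[[0.246, -0.025, -0.969], [-0.006, -1.0, 0.024], [-0.969, -0.0, -0.247]] [  34.1   21.7  -45.2  112.4   27.3   40.5 -117.7]
TCP target [602.8  -6.  132.2] shift [ 25.4  -1.6 -69. ] turn [-0.     -0.0005 -0.001 ]
TCP target [604.8  -6.1 126.6] shift [ 27.4  -1.6 -74.6] turn [-0.     -0.0005 -0.001 ]
```

View pics/w42.png

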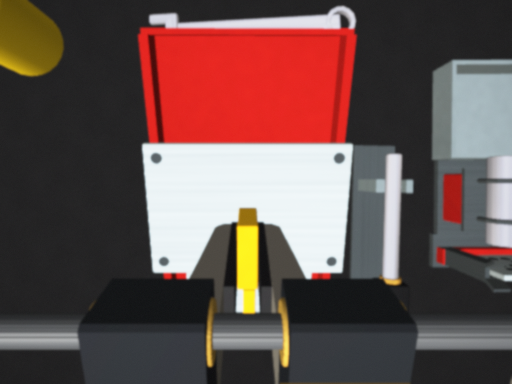

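```bash
python3 -m inch '[[[4,-0.5,-10],[0,0,0]],[[8,-1.0,-22],[0,0,0]],[[13,-1.5,-35],[0,0,0]],[[17,-1.6,-47],[0,0,0]],[[21,-1.6,-57],[0,0,0]],[[23.5,-1.6,-63],[0,0,0]],[[25,-1.6,-67],[0,0,0]],[[25.4,-1.6,-69],[0,0,0]]]'
python3 -c "
from h import *
st(); im,d,c=shot('wrist','w43'); cv2.imwrite('pics/w43a.png',im[20:300,60:440,::-1].repeat(2,0).repeat(2,1)); place(3,-13.7,23.4,0)"
```

```text
time_s: 77.2
tool_pos: [0.6029, -0.0064, 0.1317]
tool_rot: [[0.246, -0.026, -0.969], [-0.006, -1.0, 0.025], [-0.969, -0.0, -0.246]]
force: [-0.5, -0.5, -3.2]
opening: 0.104
t 77.2 pos [602.9  -6.4 131.7] F [-0.5 -0.5 -3.2] M [0.04 0.39 0.03] op 0.104
[[0.246, -0.026, -0.969], [-0.006, -1.0, 0.025], [-0.969, -0.0, -0.246]] [  27.8   29.   -38.7  112.3   35.4   34.6 -124.3]
TCP target [604.8  -6.1 126.6] shift [ 2.   0.4 -5.2] turn [-0.0002 -0.0008 -0.0003]
```

View pics/w43a.png

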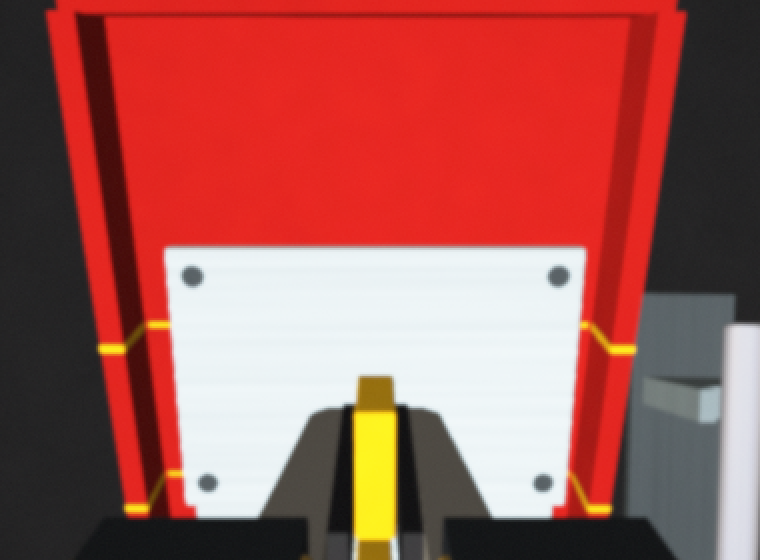

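Aligned with the course below. Lower to contact.

```bash
python3 -m inch '[[[0.5,0.2,-1.5],[0,0,0]],[[1,0.3,-2.5],[0,0,0]],[[1.3,0.4,-3.5],[0,0,0]],[[1.5,0.4,-4.2],[0,0,0]],[[1.8,0.4,-5],[0,0,0]],[[2,0.4,-5.4],[0,0,0]],[[2.1,0.4,-5.8],[0,0,0]],[[2.1,0.4,-5.8],[0,0,0]]]'
python3 -c "
from h import *
st(); place(3,-13.7,23.4,0)"
```

```text
time_s: 78.05
tool_pos: [0.6048, -0.0063, 0.1266]
tool_rot: [[0.246, -0.026, -0.969], [-0.007, -1.0, 0.026], [-0.969, 0.0, -0.246]]
force: [-3.4, -1.3, 2.5]
opening: 0.104
t 78.0 pos [604.8  -6.3 126.6] F [-3.4 -1.3  2.5] M [-0.06  0.76 -0.02] op 0.104
[[0.246, -0.026, -0.969], [-0.007, -1.0, 0.026], [-0.969, 0.0, -0.246]] [  27.3   29.5  -38.2  112.2   36.    34.2 -124.9]
TCP target [604.8  -6.1 126.6] shift [ 0.   0.2 -0. ] turn [ 0.0004 -0.0006 -0.    ]
```

```bash
python3 -m inch '[[[0,0,0],[0,0,0]],[[0,0,0],[0,0,0]],[[0,0,0],[0,0,0]],[[0,0,0],[0,0,0]],[[0,0,0],[0,0,0]],[[0,0,0],[0,0,0]],[[0,0,0],[0,0,0]],[[0,0,0],[0,0,0]]]' 0.35 30
python3 -m inch '[[[-2,0,8],[0,0,0]],[[-7,0,28],[0,0,0]],[[-15,0,60],[0,0,0]],[[-23,0,90],[0,0,0]],[[-35,0,120],[0,0,0]],[[-50,0,130],[0,0,0]],[[-50,0,130],[0,0,0]],[[-50,0,130],[0,0,0]]]'
python3 -c "
from h import *
st();im,d,c=shot('wrist','w44')
cv2.imwrite('pics/w44a.png',cv2.resize(im[20:250,120:370,::-1],None,fx=2.6,fy=2.6,interpolation=cv2.INTER_CUBIC))"
```

```text
time_s: 78.85
tool_pos: [0.6049, -0.0062, 0.1263]
tool_rot: [[0.246, -0.026, -0.969], [-0.006, -1.0, 0.026], [-0.969, -0.0, -0.246]]
force: [-0.2, 0.6, 0.4]
opening: 0.35
time_s: 79.65
tool_pos: [0.5549, -0.0068, 0.2565]
tool_rot: [[0.247, -0.027, -0.969], [-0.008, -1.0, 0.026], [-0.969, 0.001, -0.247]]
force: [-0.4, -0.2, 0.2]
opening: 0.352
t 79.7 pos [554.9  -6.8 256.5] F [-0.4 -0.2  0.2] M [ 0.03  0.24 -0.  ] op 0.352
[[0.247, -0.027, -0.969], [-0.008, -1.0, 0.026], [-0.969, 0.001, -0.247]] [  40.3   15.5  -50.1  111.8   20.    45.4 -111.4]
```

View pics/w44a.png

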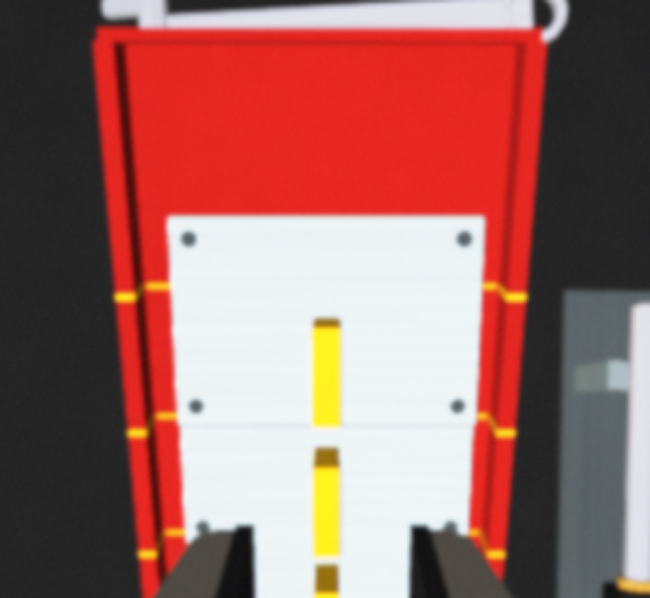

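```bash
cat >> h.py <<'E'
def hoverf(x,y,z,yaw):
    hover(x,y,z,yaw+180)
def placef(k,gx,gz,lift=0,sy=0,tail=94.6):
    T=deckT(DECK); D=T[:3,:3]; a=np.radians(5.7)
    px=D@[np.cos(a),0,-np.sin(a)]; py=D[:,1]; pz=np.cross(px,py)
    tp=T[:3,3]*1000+D@[tail+50*(k-1),sy,lift]
    tcp=tp-37.5*px+gx*px+gz*pz
    Rt=np.stack([-pz,py,px],1)
    s=sense(); print("TCP target",tcp.round(1),"shift",(tcp-s["tool_pos"]*1000).round(1),"turn",R.from_matrix(Rt@s["tool_rot"].T).as_rotvec().round(4))
E
python3 -c "
from h import *
hover(470,300,250,0)"
```

```text
shift [-84.9 306.7  -5.9] turn [0.0035 0.2486 0.0268]
```

```bash
python3 -m inch '[[[0,40,0],[0.001,0.05,0]],[[-10,85,0],[0.002,0.1,0.01]],[[-20,130,0],[0.003,0.15,0.02]],[[-35,175,0],[0.0035,0.2,0.0268]],[[-50,215,0],[0.0035,0.2486,0.0268]],[[-65,255,0],[0.0035,0.2486,0.0268]],[[-80,295,0],[0.0035,0.2486,0.0268]],[[-85,307,0],[0.0035,0.2486,0.0268]]]' 0.35 30
python3 -m inch '[[[0,0,0],[0,0,0.13]],[[0,0,0],[0,0,0.26]],[[0,0,0],[0,0,0.39]],[[0,0,0],[0,0,0.52]],[[0,0,0],[0,0,0.65]],[[0,0,0],[0,0,0.78]],[[0,0,0],[0,0,0.91]],[[0,0,0],[0,0,1.04]]]'
python3 -m inch '[[[0,0,0],[0,0,0.13]],[[0,0,0],[0,0,0.26]],[[0,0,0],[0,0,0.39]],[[0,0,0],[0,0,0.52]],[[0,0,0],[0,0,0.65]],[[0,0,0],[0,0,0.78]],[[0,0,0],[0,0,0.91]],[[0,0,0],[0,0,1.04]]]'
python3 -m inch '[[[0,0,0],[0,0,0.13]],[[0,0,0],[0,0,0.26]],[[0,0,0],[0,0,0.39]],[[0,0,0],[0,0,0.52]],[[0,0,0],[0,0,0.65]],[[0,0,0],[0,0,0.78]],[[0,0,0],[0,0,0.91]],[[0,0,0],[0,0,0.94]]]'
python3 - <<'E'
from h import *
st(); im,d,c=shot("wrist","w45"); plates("w45"); hoverf(433.6,404.2,150,-7.1)
E
```

```text
time_s: 80.5
tool_pos: [0.467, 0.3058, 0.2553]
tool_rot: [[-0.002, 0.008, -1.0], [0.003, -1.0, -0.008], [-1.0, -0.003, 0.002]]
force: [0.3, 0.2, 0.1]
opening: 0.35
time_s: 81.3
tool_pos: [0.4704, 0.3001, 0.255]
tool_rot: [[-0.002, 0.865, -0.502], [-0.0, -0.502, -0.865], [-1.0, -0.001, 0.001]]
force: [-0.9, 0.2, 0.4]
opening: 0.355
time_s: 82.1
tool_pos: [0.4704, 0.3002, 0.2549]
tool_rot: [[-0.002, 0.871, 0.492], [-0.0, 0.492, -0.871], [-1.0, -0.002, -0.001]]
force: [0.1, -0.2, -0.9]
opening: 0.353
time_s: 82.9
tool_pos: [0.4703, 0.3003, 0.2548]
tool_rot: [[-0.003, 0.12, 0.993], [-0.001, 0.993, -0.12], [-1.0, -0.001, -0.003]]
force: [-0.1, -0.6, -0.1]
opening: 0.349
t 82.9 pos [470.3 300.3 254.8] F [-0.1 -0.6 -0.1] M [ 0.03 -0.19 -0.01] op 0.349
[[-0.003, 0.12, 0.993], [-0.001, 0.993, -0.12], [-1.0, -0.001, -0.003]] [ 18.6  49.  -86.8 100.1  49.6  81.1   6.2]
plate c(773.3,219.0) yaw -6.9 size 61.1x73.5 rib(760.3,224.6) rib exp [759.4 220.6] img [220. 368.]
plate c(695.5,252.8) yaw 6.4 size 108.3x259.8 rib(694.2,152.9) rib exp [681.6 251.2] img [222. 330.]
plate c(579.0,-24.5) yaw -108.2 size 46.0x153.8 rib(529.6,17.6) rib exp [583.4 -11.2] img [ 16. 264.]
plate c(447.5,402.2) yaw -6.9 size 74.5x111.1 rib(434.5,405.2) rib exp [433.6 403.9] img [331. 128.]
shift [ -36.6  103.7 -105. ] turn [ 0.0004 -0.0025 -0.0027]
```

View pics/w45.png

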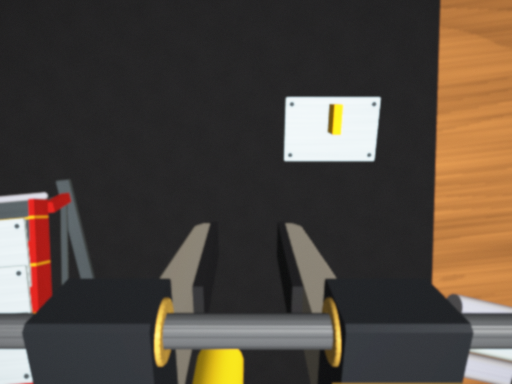

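```bash
python3 -m inch '[[[0,10,-5],[0,0,0]],[[0,20,-10],[0,0,0]],[[-3,30,-20],[0,0,0]],[[-6,40,-30],[0,0,0]],[[-6,40,-30],[0,0,0]],[[-6,40,-30],[0,0,0]],[[-6,40,-30],[0,0,0]],[[-6,40,-30],[0,0,0]]]'
python3 -c "
from h import *
st()"
```

```text
time_s: 83.75
tool_pos: [0.4642, 0.3405, 0.2266]
tool_rot: [[0.0, 0.122, 0.993], [-0.0, 0.993, -0.122], [-1.0, -0.0, 0.0]]
force: [-0.2, 0.6, 0.5]
opening: 0.348
t 83.8 pos [464.2 340.5 226.6] F [-0.2  0.6  0.5] M [ 0.06 -0.14  0.04] op 0.348
[[0.0, 0.122, 0.993], [-0.0, 0.993, -0.122], [-1.0, -0.0, 0.0]] [ 12.6  50.6 -83.4  99.5  51.4  78.9   2.4]
```

```bash
python3 -m inch '[[[-5,15,-15],[0,0,0]],[[-10,30,-30],[0,0,0]],[[-18,45,-45],[0,0,0]],[[-25,58,-60],[0,0,0]],[[-30,63.7,-72],[0,0,0]],[[-30.6,63.7,-76],[0,0,0]],[[-30.6,63.7,-76],[0,0,0]],[[-30.6,63.7,-76],[0,0,0]]]'
python3 -c "
from h import *
st(); im,d,c=shot('wrist','w46'); plates('w46')"
```

```text
time_s: 84.55
tool_pos: [0.4341, 0.404, 0.1508]
tool_rot: [[0.0, 0.122, 0.993], [0.0, 0.993, -0.122], [-1.0, 0.0, 0.0]]
force: [-0.6, -0.8, 1.0]
opening: 0.349
t 84.5 pos [434.1 404.  150.8] F [-0.6 -0.8  1. ] M [ 0.02 -0.16  0.02] op 0.349
[[0.0, 0.122, 0.993], [0.0, 0.993, -0.122], [-1.0, 0.0, 0.0]] [  2.5  54.7 -76.9 100.8  56.2  73.2  -6. ]
plate c(583.2,370.5) yaw 6.0 size 81.3x193.8 rib(578.8,297.4) rib exp [569.2 369. ] img [222. 330.]
plate c(448.3,402.1) yaw -7.1 size 76.3x111.2 rib(434.8,403.8) rib exp [434.4 403.8] img [249. 192.]
```

View pics/w46.png

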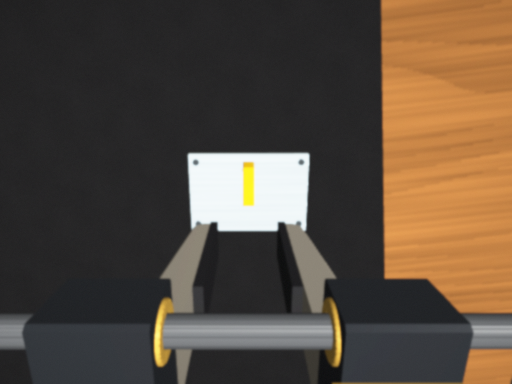

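```bash
python3 -m inch '[[[0,0.6,-30],[0,0,0]],[[0,0.6,-65],[0,0,0]],[[0,0.6,-95],[0,0,0]],[[0,0.6,-113],[0,0,0]],[[0,0.6,-123],[0,0,0]],[[0,0.6,-127.7],[0,0,0]],[[0,0.6,-127.7],[0,0,0]],[[0,0.6,-127.7],[0,0,0]]]'
python3 -m inch '[[[0,0,0],[0,0,0]],[[0,0,0],[0,0,0]],[[0,0,0],[0,0,0]],[[0,0,0],[0,0,0]],[[0,0,0],[0,0,0]],[[0,0,0],[0,0,0]],[[0,0,0],[0,0,0]],[[0,0,0],[0,0,0]]]' 0 40
python3 -c "
from h import *
st(); im,d,c=shot('wrist','w47')
cv2.imwrite('pics/w47a.png',im[120:300,120:380,::-1].repeat(3,0).repeat(3,1))"
```

```text
time_s: 85.4
tool_pos: [0.4337, 0.4057, 0.0238]
tool_rot: [[0.001, 0.121, 0.993], [0.001, 0.993, -0.121], [-1.0, 0.001, 0.001]]
force: [0.3, -1.1, 0.4]
opening: 0.348
time_s: 86.2
tool_pos: [0.4334, 0.4052, 0.023]
tool_rot: [[0.0, 0.121, 0.993], [-0.0, 0.993, -0.121], [-1.0, -0.0, 0.0]]
force: [-0.1, -1.1, 5.1]
opening: 0.106
t 86.2 pos [433.4 405.2  23. ] F [-0.1 -1.1  5.1] M [-0.28 -0.09 -0.01] op 0.106
[[0.0, 0.121, 0.993], [-0.0, 0.993, -0.121], [-1.0, -0.0, 0.0]] [ -1.4  62.4 -68.  103.9  65.7  64.3 -11.1]
```

View pics/w47a.png

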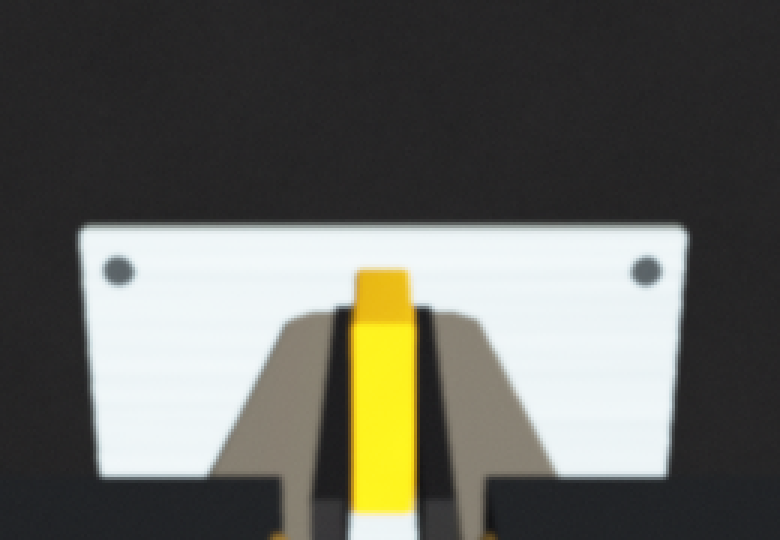

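```bash
python3 -c "
from h import *
im,d,c=load('w47'); s=sense(); a=ray(247,195.3,c,.005)*1000; px=s['tool_rot'][:,2]
print(a,(a-s['tool_pos']*1000)@px)
a=ray(247,120+322/3,c,.033)*1000;b=ray(247,120+513/3,c,.033)*1000; print((a-s['tool_pos']*1000)@px,(b-s['tool_pos']*1000)@px)
im,d,c=load('w41');a=ray(247,120+318/3,c,.033)*1000;b=ray(247,120+512/3,c,.033)*1000;t=np.array([521.6,220,23.5]);print((a-t)[0],(b-t)[0])
placef(4,-13.9,23,80)
"
```

```text
[410.30570983 406.60202707   5.        ] -23.137289090189917
-16.06268849948932 17.908606176586847
16.73861499261602 -17.842185557471566
TCP target [624.3  -6.6 218.4] shift [ 190.9 -411.8  195.4] turn [-0.0183 -0.2489  0.0942]
```

```bash
python3 -m inch '[[[0,0,10],[0,0,0]],[[0,0,40],[0,0,0]],[[0,0,85],[0,0,0]],[[5,-5,130],[0,0,0]],[[15,-20,165],[0,0,0]],[[30,-50,190],[0,0,0.03]],[[45,-90,200],[0,0,0.06]],[[60,-130,205],[0,0,0.094]]]'
python3 -c "
from h import *
st(); placef(4,-14.6,23,80)"
```

```text
time_s: 87.05
tool_pos: [0.4935, 0.2744, 0.229]
tool_rot: [[0.001, 0.024, 1.0], [0.0, 1.0, -0.024], [-1.0, 0.0, 0.001]]
force: [0.9, 0.5, -2.1]
opening: 0.106
t 87.0 pos [493.5 274.4 229. ] F [ 0.9  0.5 -2.1] M [-0.02 -0.18  0.05] op 0.106
[[0.001, 0.024, 1.0], [0.0, 1.0, -0.024], [-1.0, 0.0, 0.001]] [ 21.1  50.9 -85.2 100.9  51.9  79.4  14.1]
TCP target [623.7  -6.6 218.3] shift [ 130.1 -281.   -10.7] turn [-0.0068 -0.2485 -0.0022]
```

```bash
python3 -m inch '[[[0,0,-30],[0,0,0]],[[0,0,-70],[0,0,0]],[[0,0,-115],[0,0,0]],[[0,0,-150],[0,0,0]],[[0,0,-175],[0,0,0]],[[0,0,-190],[0,0,0]],[[0,0,-200],[0,0,0]],[[0,0,-203],[0,0,0]]]'
python3 -m inch '[[[0,0,0],[0,0,0]],[[0,0,-1],[0,0,0]],[[0,0,-2],[0,0,0]],[[0,0,-3],[0,0,0]],[[0,0,-3.5],[0,0,0]],[[0,0,-3.5],[0,0,0]],[[0,0,-3.5],[0,0,0]],[[0,0,-3.5],[0,0,0]]]'
python3 -c "
from h import *
st()"
```

```text
time_s: 87.85
tool_pos: [0.4932, 0.2752, 0.0243]
tool_rot: [[-0.001, 0.027, 1.0], [-0.0, 1.0, -0.027], [-1.0, -0.0, -0.001]]
force: [0.0, 0.1, -0.8]
opening: 0.105
time_s: 88.65
tool_pos: [0.4938, 0.2753, 0.023]
tool_rot: [[0.001, 0.027, 1.0], [-0.0, 1.0, -0.027], [-1.0, -0.0, 0.001]]
force: [-1.9, -3.3, 9.3]
opening: 0.104
t 88.7 pos [493.8 275.3  23. ] F [-1.9 -3.3  9.3] M [-0.6   0.34  0.04] op 0.104
[[0.001, 0.027, 1.0], [-0.0, 1.0, -0.027], [-1.0, -0.0, 0.001]] [ 14.8  62.7 -70.1 107.8  67.7  64.6   5.4]
```

```bash
python3 -m inch '[[[0,0,0.3],[0,0,0]],[[0,0,0.3],[0,0,0]],[[0,0,0.3],[0,0,0]],[[0,0,0.3],[0,0,0]],[[0,0,20],[0,0,0]],[[0,0,55],[0,0,0]],[[0,0,90],[0,0,0]],[[0,0,105],[0,0,0]]]' 0.35 30
python3 -m inch '[[[0,0,0],[0,0,-0.13]],[[0,0,0],[0,0,-0.26]],[[0,0,0],[0,0,-0.39]],[[0,0,0],[0,0,-0.52]],[[0,0,0],[0,0,-0.65]],[[0,0,0],[0,0,-0.78]],[[0,0,0],[0,0,-0.91]],[[0,0,0],[0,0,-1.04]]]'
python3 -m inch '[[[0,0,0],[0,0,-0.13]],[[0,0,0],[0,0,-0.26]],[[0,0,0],[0,0,-0.39]],[[0,0,0],[0,0,-0.52]],[[0,0,0],[0,0,-0.65]],[[0,0,0],[0,0,-0.78]],[[0,0,0],[0,0,-0.91]],[[0,0,0],[0,0,-1.04]]]'
python3 -c "
from h import *
st(); hover(493.8,275.3,128,-1.5)"
```

```text
time_s: 89.45
tool_pos: [0.4939, 0.2765, 0.1303]
tool_rot: [[0.003, 0.026, 1.0], [0.003, 1.0, -0.026], [-1.0, 0.003, 0.003]]
force: [0.6, -0.2, 0.8]
opening: 0.354
time_s: 90.25
tool_pos: [0.493, 0.275, 0.1264]
tool_rot: [[-0.001, 0.878, 0.478], [0.0, 0.478, -0.878], [-1.0, -0.0, -0.0]]
force: [-0.1, -0.1, -0.5]
opening: 0.347
time_s: 91.05
tool_pos: [0.493, 0.2751, 0.1264]
tool_rot: [[-0.0, 0.857, -0.515], [0.0, -0.515, -0.857], [-1.0, -0.0, -0.0]]
force: [0.2, -0.2, -0.5]
opening: 0.349
t 91.0 pos [493.  275.1 126.4] F [ 0.2 -0.2 -0.5] M [-0.07 -0.05 -0.03] op 0.349
[[-0.0, 0.857, -0.515], [0.0, -0.515, -0.857], [-1.0, -0.0, -0.0]] [  9.1  40.1 -56.9 106.1  40.2  56.6 -96.5]
shift [0.8 0.2 1.6] turn [-5.0000e-04  1.0000e-04 -1.0556e+00]
```

```bash
python3 -m inch '[[[0,0,0],[0,0,-0.13]],[[0,0,0],[0,0,-0.26]],[[0,0,0],[0,0,-0.39]],[[0,0,0],[0,0,-0.52]],[[0,0,0],[0,0,-0.65]],[[0,0,0],[0,0,-0.78]],[[0,0,0],[0,0,-0.91]],[[0,0,0],[0,0,-1.055]]]'
python3 -c "
from h import *
st(); shot('wrist','w48');plates('w48')"
```

```text
time_s: 91.85
tool_pos: [0.4929, 0.2752, 0.1264]
tool_rot: [[0.0, -0.026, -1.0], [0.001, -1.0, 0.026], [-1.0, -0.001, -0.0]]
force: [-0.2, -0.1, 0.4]
opening: 0.347
t 91.8 pos [492.9 275.2 126.4] F [-0.2 -0.1  0.4] M [-0.01  0.08 -0.03] op 0.347
[[0.0, -0.026, -1.0], [0.001, -1.0, 0.026], [-1.0, -0.001, -0.0]] [   0.6   33.8  -43.5  106.6   29.4   51.4 -148.5]
plate c(353.1,268.2) yaw 169.9 size 75.3x177.7 rib(351.3,198.3) rib exp [366.9 265.7] img [272. 339.]
plate c(506.0,273.8) yaw -2.2 size 80.1x110.7 rib(492.1,274.2) rib exp [492.1 274.3] img [247. 166.]
```

View pics/w48.png

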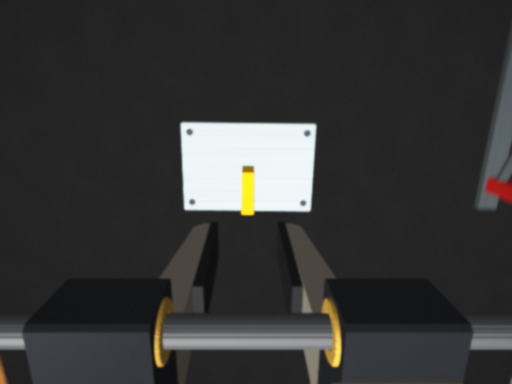

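```bash
python3 -m inch '[[[1.2,-0.5,-25],[0,0,-0.01]],[[1.2,-0.5,-50],[0,0,-0.01]],[[1.2,-0.5,-75],[0,0,-0.01]],[[1.2,-0.5,-92],[0,0,-0.01]],[[1.2,-0.5,-100],[0,0,-0.01]],[[1.2,-0.5,-103.3],[0,0,-0.01]],[[1.2,-0.5,-103.3],[0,0,-0.01]],[[1.2,-0.5,-103.3],[0,0,-0.01]]]'
python3 -m inch '[[[0,0,0],[0,0,0]],[[0,0,0],[0,0,0]],[[0,0,0],[0,0,0]],[[0,0,0],[0,0,0]],[[0,0,0],[0,0,0]],[[0,0,0],[0,0,0]],[[0,0,0],[0,0,0]],[[0,0,0],[0,0,0]]]' 0 40
python3 -c "
from h import *
st(); place(4,-13.7,23.1,80);im,d,c=shot('wrist','w49')
cv2.imwrite('pics/w49a.png',im[120:300,120:380,::-1].repeat(3,0).repeat(3,1))"
```

```text
time_s: 92.7
tool_pos: [0.495, 0.275, 0.0237]
tool_rot: [[0.002, -0.03, -1.0], [0.001, -1.0, 0.03], [-1.0, -0.001, -0.002]]
force: [-0.0, 0.0, -0.7]
opening: 0.352
time_s: 93.5
tool_pos: [0.4948, 0.2747, 0.0232]
tool_rot: [[0.001, -0.03, -1.0], [0.0, -1.0, 0.03], [-1.0, -0.0, -0.001]]
force: [0.3, -0.9, 5.2]
opening: 0.106
t 93.5 pos [494.8 274.7  23.2] F [ 0.3 -0.9  5.2] M [-0.13  0.16  0.03] op 0.106
[[0.001, -0.03, -1.0], [0.0, -1.0, 0.03], [-1.0, -0.0, -0.001]] [  -4.4   41.9  -36.8  108.9   37.1   41.7 -154.7]
TCP target [624.5  -6.6 218.6] shift [ 129.8 -281.3  195.4] turn [-0.0076 -0.2484  0.0039]
```

View pics/w49a.png

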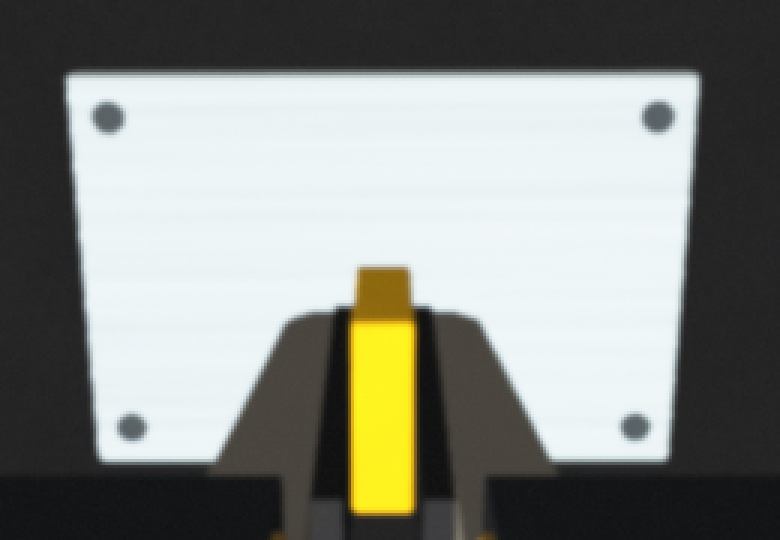

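```bash
python3 -m inch '[[[0,0,10],[0,0,0]],[[0,0,40],[0,0,0]],[[0,0,85],[0,0,0]],[[5,-10,130],[0,0,0]],[[15,-35,170],[-0.002,-0.06,0]],[[30,-70,195],[-0.004,-0.12,0]],[[50,-110,205],[-0.006,-0.18,0]],[[72,-152,205],[-0.0076,-0.2484,0.004]]]'
python3 -m inch '[[[20,-40,0],[0,0,0]],[[40,-80,0],[0,0,0]],[[55,-115,-5],[0,0,0]],[[58,-129,-10],[0,0,0]],[[58,-129,-10],[0,0,0]],[[58,-129,-10],[0,0,0]],[[58,-129,-10],[0,0,0]],[[58,-129,-10],[0,0,0]]]'
python3 - <<'E'
from h import *
st(); im,d,c=shot("wrist","w50")
place(4,-13.1,23.1,6);place(4,-13.1,23.1,0)
E
```

```text
time_s: 94.35
tool_pos: [0.5675, 0.1219, 0.2303]
tool_rot: [[0.252, -0.025, -0.967], [-0.007, -1.0, 0.024], [-0.968, 0.0, -0.252]]
force: [0.6, -0.3, -2.1]
opening: 0.106
time_s: 95.15
tool_pos: [0.6242, -0.0041, 0.2183]
tool_rot: [[0.247, -0.023, -0.969], [-0.006, -1.0, 0.023], [-0.969, -0.0, -0.247]]
force: [0.5, 0.3, -2.2]
opening: 0.107
t 95.2 pos [624.2  -4.1 218.3] F [ 0.5  0.3 -2.2] M [-0.    0.32 -0.02] op 0.107
[[0.247, -0.023, -0.969], [-0.006, -1.0, 0.023], [-0.969, -0.0, -0.247]] [  31.5   24.9  -43.9  105.5   27.8   44.7 -116.8]
TCP target [650.4  -7.3 149.2] shift [ 26.1  -2.7 -69.1] turn [ 0.0001 -0.0001 -0.0027]
TCP target [652.4  -7.3 143.5] shift [ 28.2  -2.8 -74.7] turn [ 0.0001 -0.0001 -0.0027]
```

View pics/w50.png

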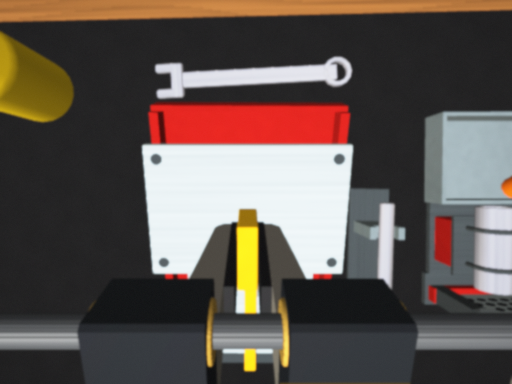

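```bash
python3 -m inch '[[[4,-0.8,-10],[0,0,0]],[[8,-1.2,-22],[0,0,-0.001]],[[13,-2,-35],[0,0,-0.001]],[[17,-2,-47],[0,0,-0.001]],[[21,-2,-57],[0,0,-0.001]],[[23.5,-2,-63],[0,0,-0.001]],[[25.3,-2,-67],[0,0,-0.001]],[[26,-2,-69],[0,0,-0.001]]]'
python3 -m inch '[[[0,0,0],[0,0,0]],[[0,0,0],[0,0,0]],[[0,0,0],[0,0,0]],[[0,0,0],[0,0,0]],[[0,0,0],[0,0,0]],[[0,0,0],[0,0,0]],[[0,0,0],[0,0,0]],[[0,0,0],[0,0,0]]]'
python3 -c "
from h import *
st(); im,d,c=shot('wrist','w51'); cv2.imwrite('pics/w51a.png',im[20:300,60:440,::-1].repeat(2,0).repeat(2,1)); place(4,-13.1,23.3,0)"
```

```text
time_s: 96.0
tool_pos: [0.6506, -0.0083, 0.1484]
tool_rot: [[0.246, -0.027, -0.969], [-0.007, -1.0, 0.027], [-0.969, -0.0, -0.246]]
force: [0.5, -0.0, -1.4]
opening: 0.105
time_s: 96.8
tool_pos: [0.6505, -0.0084, 0.1488]
tool_rot: [[0.246, -0.027, -0.969], [-0.007, -1.0, 0.027], [-0.969, 0.0, -0.246]]
force: [0.1, -0.3, -1.3]
opening: 0.108
t 96.8 pos [650.5  -8.4 148.8] F [ 0.1 -0.3 -1.3] M [0.05 0.36 0.02] op 0.108
[[0.246, -0.027, -0.969], [-0.007, -1.0, 0.027], [-0.969, 0.0, -0.246]] [  26.8   31.7  -38.6  105.2   34.2   39.2 -121.6]
TCP target [652.4  -7.3 143.7] shift [ 1.9  1.1 -5.1] turn [ 0.0001 -0.0007  0.001 ]
```

View pics/w51a.png

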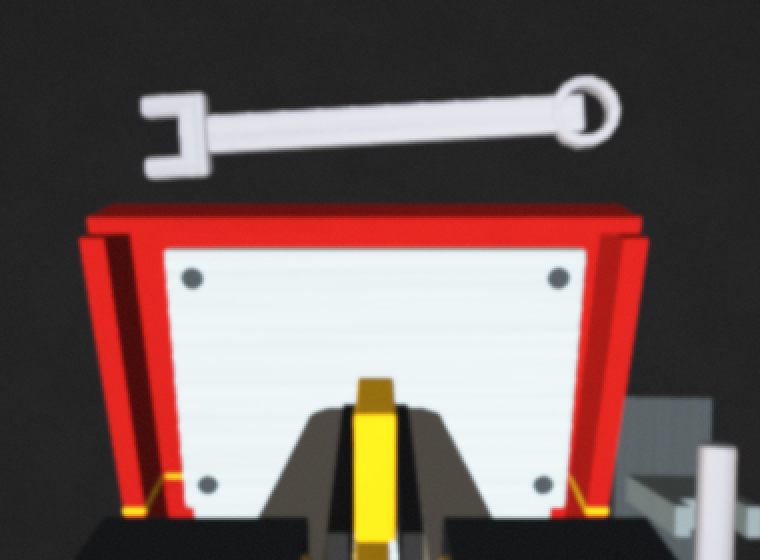

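```bash
python3 -m inch '[[[0.5,0.4,-1.5],[0,0,0]],[[1,0.8,-2.5],[0,0,0]],[[1.3,1,-3.5],[0,0,0]],[[1.5,1,-4.2],[0,0,0]],[[1.8,1,-5],[0,0,0]],[[1.9,1,-5.3],[0,0,0]],[[2,1,-5.6],[0,0,0]],[[2,1,-5.6],[0,0,0]]]'
python3 -c "
from h import *
st(); place(4,-13.1,23.3,0)"
```

```text
time_s: 97.65
tool_pos: [0.6523, -0.0074, 0.1435]
tool_rot: [[0.246, -0.028, -0.969], [-0.007, -1.0, 0.027], [-0.969, 0.001, -0.246]]
force: [-3.9, -0.8, 4.1]
opening: 0.107
t 97.7 pos [652.3  -7.4 143.5] F [-3.9 -0.8  4.1] M [0.02 0.9  0.02] op 0.107
[[0.246, -0.028, -0.969], [-0.007, -1.0, 0.027], [-0.969, 0.001, -0.246]] [  26.3   32.2  -38.2  105.1   34.7   38.8 -122.1]
TCP target [652.4  -7.3 143.7] shift [0.1 0.1 0.2] turn [ 0.0005 -0.0009  0.0011]
```

```bash
python3 -m inch '[[[0,0,0],[0,0,0]],[[0,0,0],[0,0,0]],[[0,0,0],[0,0,0]],[[0,0,0],[0,0,0]],[[0,0,0],[0,0,0]],[[0,0,0],[0,0,0]],[[0,0,0],[0,0,0]],[[0,0,0],[0,0,0]]]' 0.35 30
python3 -m inch '[[[-2,0,8],[0,0,0]],[[-7,0,28],[0,0,0]],[[-15,0,60],[0,0,0]],[[-23,0,90],[0,0,0]],[[-35,0,120],[0,0,0]],[[-55,0,130],[0,0,0]],[[-75,0,130],[0,0,0]],[[-75,0,130],[0,0,0]]]'
python3 -c "
from h import *
st();im,d,c=shot('wrist','w52')
cv2.imwrite('pics/w52a.png',cv2.resize(im[20:250,120:370,::-1],None,fx=2.6,fy=2.6,interpolation=cv2.INTER_CUBIC))"
```

```text
time_s: 98.45
tool_pos: [0.6525, -0.0075, 0.1432]
tool_rot: [[0.246, -0.027, -0.969], [-0.007, -1.0, 0.027], [-0.969, 0.0, -0.246]]
force: [-0.0, -0.0, -0.0]
opening: 0.352
time_s: 99.25
tool_pos: [0.5758, -0.0074, 0.2741]
tool_rot: [[0.247, -0.027, -0.969], [-0.009, -1.0, 0.026], [-0.969, 0.003, -0.247]]
force: [0.4, -0.2, -0.9]
opening: 0.35
t 99.2 pos [575.8  -7.4 274.1] F [ 0.4 -0.2 -0.9] M [-0.03  0.21  0.02] op 0.350
[[0.247, -0.027, -0.969], [-0.009, -1.0, 0.026], [-0.969, 0.003, -0.247]] [  38.6   16.5  -49.   108.1   20.    48.2 -111. ]
```

View pics/w52a.png

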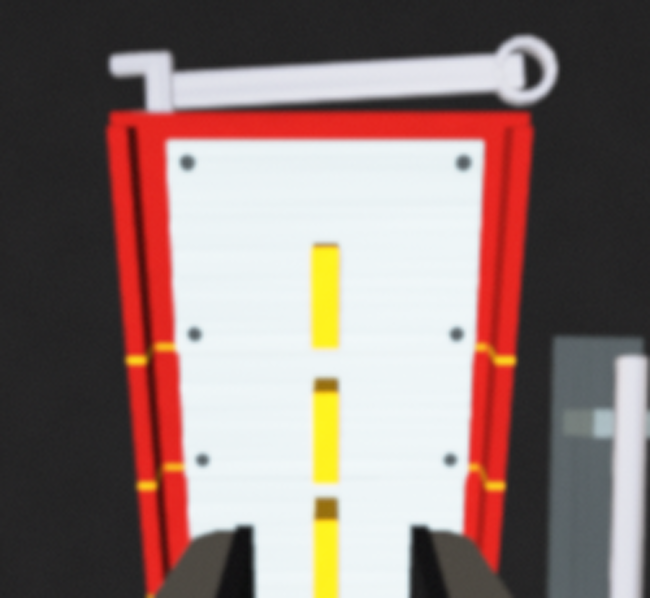

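```bash
python3 -c "
from h import *
im,d,c=load('w52'); f=lambda x,y,z:deckpt(120+x/2.6,20+y/2.6,c,z).round(1)
print(f(166,140,5),f(484,139,5)); hover(520,-6,370,0)"
python3 -m inch '[[[-10,0,20],[0,0.05,0]],[[-20,0,40],[0,0.1,0]],[[-30,0,60],[0.001,0.15,0]],[[-40,0,80],[0.003,0.2,0.02]],[[-56,0,96],[0.005,0.249,0.027]],[[-56,0,96],[0.005,0.249,0.027]],[[-56,0,96],[0.005,0.249,0.027]],[[-56,0,96],[0.005,0.249,0.027]]]' 0.35
python3 -m inch '[[[0,0,0],[0,0,0]],[[0,0,0],[0,0,0]],[[0,0,0],[0,0,0]],[[0,0,0],[0,0,0]],[[0,0,0],[0,0,0]],[[0,0,0],[0,0,0]],[[0,0,0],[0,0,0]],[[0,0,0],[0,0,0]]]'
python3 -c "
from h import *
st();im,d,c=shot('wrist','w53')
cv2.imwrite('pics/w53a.png',cv2.resize(im[0:240,150:400,::-1],None,fx=2.4,fy=2.4,interpolation=cv2.INTER_CUBIC))
im,d,c=shot('scene','s53'); cv2.imwrite('pics/s53a.png',cv2.resize(im[130:280,70:330,::-1],None,fx=3,fy=3,interpolation=cv2.INTER_CUBIC))"
```

```text
[245.5  53.5   5. ] [245.8 -56.7   5. ]
shift [-57.    1.7  95.9] turn [0.0053 0.2501 0.0273]
time_s: 100.1
tool_pos: [0.5215, -0.0076, 0.3681]
tool_rot: [[-0.001, -0.001, -1.0], [0.002, -1.0, 0.001], [-1.0, -0.002, 0.001]]
force: [-0.2, -0.6, 0.5]
opening: 0.348
time_s: 100.9
tool_pos: [0.5215, -0.0074, 0.3692]
tool_rot: [[-0.0, -0.001, -1.0], [0.001, -1.0, 0.001], [-1.0, -0.001, 0.0]]
force: [0.1, 0.1, 0.4]
opening: 0.351
t 100.9 pos [521.5  -7.4 369.2] F [0.1 0.1 0.4] M [ 0.04 -0.01  0.  ] op 0.351
[[-0.0, -0.001, -1.0], [0.001, -1.0, 0.001], [-1.0, -0.001, 0.0]] [  41.1   14.1  -51.7   96.8   11.4   74.6 -102.9]
```

View pics/w53a.png

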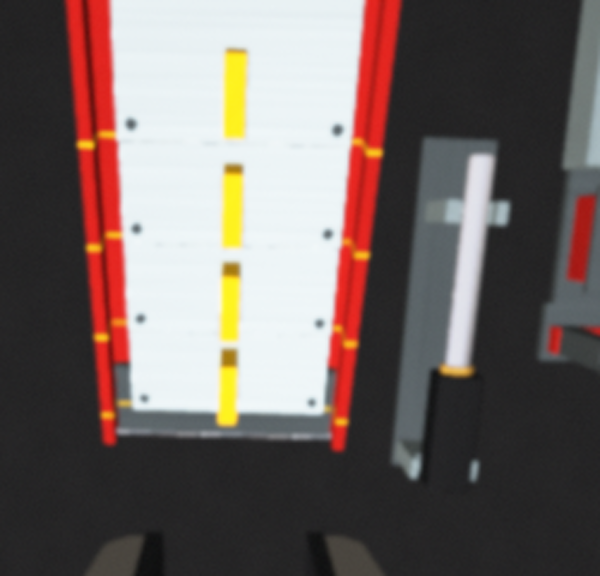

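View pics/s53a.png

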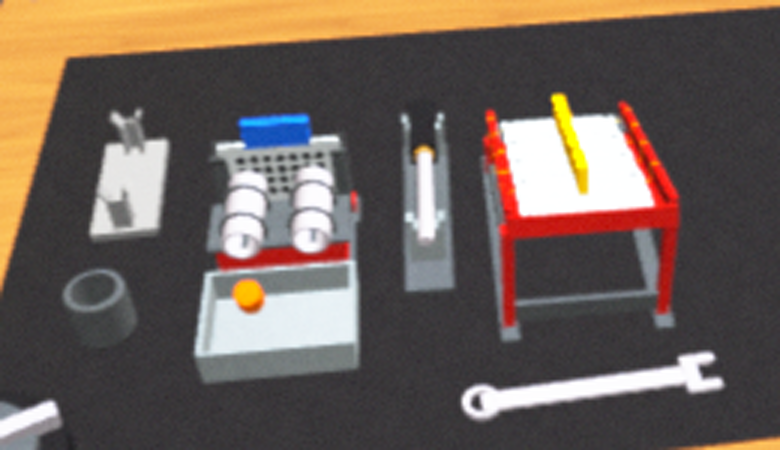

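```bash
python3 -c "
from h import *
im,d,c=load('w53'); f=lambda x,y,z:deckpt(150+x/2.4,y/2.4,c,z).round(1)
for y in (411,330,244,141): print(f(175,y,12.5))
im,d,c=load('s53');P=cloud(d,c);m=(im[...,2]>150)&(im[...,0]<80); m[:,:130]=0;m[:,190:]=0; m[:140]=0;m[190:]=0
Q=P[m]*1000; Q=Q[d[m]>0]; print(len(Q),np.percentile(Q[:,2],[5,50,95]),np.median(Q,0))
for t in ('w16','w52'):
  im,d,c=load(t);P=cloud(d,c);m=(im[...,2]>150)&(im[...,0]<100); Q=P[m]*1000; 
  if len(Q): print(t,len(Q),np.median(Q,0),np.percentile(Q,[5,95],axis=0).round(1))
st()
"
```

```text
[19.6 29.  12.5]
[72.  28.  12.5]
[120.6  27.1  12.5]
[171.   26.1  12.5]
228 [  0.27961365 109.73937315 121.54710456] [ 530.14655819 -272.19410077  109.73937315]
w16 655 [ 525.47632543 -271.63437348  121.75971334] [[ 521.1 -300.   111.3]
 [ 529.1 -241.9  123. ]]
w52 390 [ 525.67407223 -246.10129483  121.00136765] [[ 487.  -330.9    2.3]
 [ 530.1 -241.   122.8]]
t 101.0 pos [521.5  -7.4 369.2] F [ 0.8 -0.6 -0.1] M [ 0.01 -0.03 -0.04] op 0.349
[[-0.0, -0.001, -1.0], [0.001, -1.0, 0.001], [-1.0, -0.001, 0.0]] [  41.1   14.1  -51.7   96.8   11.4   74.6 -102.9]
```

```bash
python3 -c "
from plant import *
print(job_done())"
```

```text
the job is handed in; nothing more can be done
None
```

The job is handed in at about 101 s, with everything in place by my last checks; the interface reports no verdict.

- **Bungs and rod:** I pushed the rod through both pipes. Pipe 1 was empty; the bung from pipe 2 lies in the pan. The rod is back in its cradle.
- **Strainer:** it is fully home in its slot. The grip bar's top measured 121–122 mm above the bench, against 121 expected.
- **Plates:** all four courses are laid and square. In the last picture their lower edges measured about 20, 72, 121 and 171 mm, against lines at 20, 70, 120 and 170.
- **Course 2 disturbed:** while I was first laying course 3, the course 2 plate was found pushed about 7 mm sideways and 3 mm downhill. I set the course 3 plate on the bench, put course 2 right, then laid course 3 again. I put the push down to the announced knock, but cannot rule out that my own pressing moved it.
- **Last plate:** I set it down and gripped it again, because joint 3 came close to its range limit with the tool turned round.
- **Bystanders:** the wrench and coupling looked unmoved in the last picture. I did not look at the bottle again after the last moves, nor measure any of the three.

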